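Riddle polished porcelain knobs from their polishing balls

TASK

Lift the red pot by its handle off the low stand and set it upright, wholly on the cork mat. Shake the sieve basket over the catch pan until every blue polishing ball has dropped through into the pan while the porcelain knobs stay out of the tray, and only then tip the knobs from the basket into the blue-lined tray; the loose knobs on the bench go in the tray too, at any time. Stand the empty basket upright and squarely supported on the low stand, with every ball in the pan and every knob in the tray, and leave the figurine and brush alone and the pot never tipped over.

Things in the scene. Friction and masses are not known exactly. Their poses are not given: they have to be found in the camera images.
- basket: steel sieve basket, 120 (x) x 132 (y) mm, 350 g, starts standing in the catch pan. Origin: centre of the footprint, at the level of its feet; z up. Cheeks 78 mm high at y = +-64 mm, back wall 80 mm high at x = +59 mm; the -x side is the open spout. Arch with a grip over the middle
- basket_floor (a point): centre of the basket's floor, 26 mm above its feet, at the top of bars along y. Between bars: grooves 6 mm wide at x = -48, -10, +28 mm, where balls sit until the basket is shaken or tilted 25 degrees or more along x, and open slots 20 mm wide at x = -29, +9, +47 mm that pass balls but not knobs
- basket_lip (a point): middle of the spout side's lip, x = -59 mm, 31 mm above the feet, 5 mm above the floor bars. With the spout side down, knobs begin to roll over it at about 45 degrees of tilt and leave surely at about 65
- basket_grip (a point): centre of the basket's wooden grip, 130 mm above its feet, at x = y = 0: a flat bar 14 mm thick (x), 64 mm long (y), 26 mm tall, to be pinched across its x faces from above
- pan: aluminium catch pan, fixed, 210 (x) x 210 (y) mm outside, walls 4 mm thick and 34 mm high, floor 4 mm thick. Origin: centre of its underside
- tray: wooden parts tray with blue lining, fixed, 190 (x) x 170 (y) mm outside, walls 6 mm thick and 34 mm high, lining about 7 mm above the bench. Origin: centre of its underside. Tray and stand change sides from start to start
- stand: low slatted wooden draining stand, fixed, top 190 (x) x 180 (y) mm, 60 mm high. Origin: centre of its foot on the bench. The pot stands on it at the start
- mat: round cork mat, fixed, 112 mm diameter, 4 mm thick. Origin: centre of its underside
- pot: closed red canister pot, 72 mm diameter, 84 mm to its top, 400 g, with a stiff handle over it: a wooden bar 14 mm thick (x), 67 mm long (y), 22 mm tall, centre 141 mm above the base, to be pinched across its x faces. Origin: centre of its base; z up
- knob1: white porcelain lid knob: ball head 36 mm diameter with a flat rounded foot 38 (x) x 22 (z) mm that ends 26 mm from the head's centre along +y, gold band on the foot, 40 g. Origin: centre of the head. Starts in the basket; may be absent
- knob2: white porcelain lid knob: ball head 36 mm diameter with a flat rounded foot 38 (x) x 22 (z) mm that ends 26 mm from the head's centre along +y, gold band on the foot, 40 g. Origin: centre of the head. Starts in the basket; may be absent
- knob3: white porcelain lid knob: ball head 36 mm diameter with a flat rounded foot 38 (x) x 22 (z) mm that ends 26 mm from the head's centre along +y, gold band on the foot, 40 g. Origin: centre of the head. Starts in the basket; may be absent
- knob4: white porcelain lid knob: ball head 36 mm diameter with a flat rounded foot 38 (x) x 22 (z) mm that ends 26 mm from the head's centre along +y, gold band on the foot, 40 g. Origin: centre of the head. Starts in the basket; may be absent
- stray1: white porcelain lid knob: ball head 36 mm diameter with a flat rounded foot 38 (x) x 22 (z) mm that ends 26 mm from the head's centre along +y, gold band on the foot, 40 g. Origin: centre of the head. Starts lying loose on the bench; may be absent
- stray2: white porcelain lid knob: ball head 36 mm diameter with a flat rounded foot 38 (x) x 22 (z) mm that ends 26 mm from the head's centre along +y, gold band on the foot, 40 g. Origin: centre of the head. Starts lying loose on the bench; may be absent
- stray3: white porcelain lid knob: ball head 36 mm diameter with a flat rounded foot 38 (x) x 22 (z) mm that ends 26 mm from the head's centre along +y, gold band on the foot, 40 g. Origin: centre of the head. Starts lying loose on the bench; may be absent
- ball1: blue ceramic polishing ball, 14 mm diameter, 10 g. Origin: its centre. Starts in a groove of the basket's floor; may be absent
- ball2: blue ceramic polishing ball, 14 mm diameter, 10 g. Origin: its centre. Starts in a groove of the basket's floor; may be absent
- ball3: blue ceramic polishing ball, 14 mm diameter, 10 g. Origin: its centre. Starts in a groove of the basket's floor; may be absent
- ball4: blue ceramic polishing ball, 14 mm diameter, 10 g. Origin: its centre. Starts in a groove of the basket's floor; may be absent
- figurine: white porcelain figurine, 38 mm wide, 80 mm high, a bystander to leave alone. Origin: centre of its base
- lacquer: small brown lacquer bottle, 28 mm diameter, 65 mm high, fixed to the bench, a bystander. Origin: centre of its base
- brush: flat brush 160 mm long lying along its x, a bystander to leave alone. Origin: at its middle, underside

How it is judged:
By the outcome, as a careful person would: the job done as asked, in the order asked, and still so for the second after the job is handed in, with the robot touching nothing.
Of knob1, knob2, knob3, knob4 only 2 to 4 are there at a start; the rules pass over those that are not, and their reading is None.
Of stray1, stray2, stray3 only 1 to 3 are there at a start; the rules pass over those that are not, and their reading is None.
Of ball1, ball2, ball3, ball4 only 2 to 4 are there at a start; the rules pass over those that are not, and their reading is None.
At some moment in a run one of stray1, stray2, stray3, pot may be knocked a few centimetres aside while the robot is not near it.
It also fails if it takes over 210 s, if anything falls off the work surface, if the arm or the gripper's body presses on something with over 40 N, if the wrist force passes 120 N, or if a joint passes its speed limit or range.

ROBOT

A 6-joint arm with a two-finger parallel gripper is mounted at the origin on the work surface. World frame = base frame: x ahead of the robot, y to its left, z up, the work surface at z = 0. Lengths are in m, angles in degrees, forces in N, time in s.
With the tool pointing down it reaches from about 0.3 to 0.75 m from the base axis. Payload 8.5 kg.
Tool frame: the origin (TCP) lies midway between the tips of the shut fingers; the grasp point (between the pads) lies 19 mm behind it (env.grip_depth is the distance from the TCP to the grasp point, in m); x points along the fingers, y is the direction in which the jaws open and shut, and the axes are right-handed (so a half turn about x gives the same grasp; the last joint's range is limited). The gripper opens to 85 mm and grips with 20 to 120 N. Pads are 22 mm wide; open, the fingers measure 114 mm over their backs; the gripper's body (76 mm by 85 mm) begins 54 mm behind the grasp point. The pads swing forward as they close: fully open they stand 13 mm farther back than shut.
Start: joints at [-86.477, 21.807, 74.336, -0, 83.858, -12.336], TCP at [0.15, -0.529, 0.211] pointing down, gripper open.
Joint ranges: [-178.18, 178.18], [-50.72, 133.34], [12.68, 142.11], [-81.47, 261.47], [9.98, 163.14], [-165.26, 165.26]. Speed limits (degrees/s): [136.94, 136.94, 180, 180, 180, 180].

INTERFACE

Orientations are given as a 3x3 rotation matrix whose columns are the frame's x, y, z axes.
In Python, from rig import env gives the robot as it stands.
- The arm moves only by the tool play_rows, never from a script. Its arguments are lists of equal length, an entry for each row: "travel": the shift along the world's x, y, z in cm, a list of three; "rotation": the turn, a rotation vector about the world's x, y, z in rad, a list of three; "claw": the finger opening in cm, from 0 to 8.54. A call has 1 to 12 rows; each row shifts and turns the pose as measured when the row begins; what a row does not reach is not made up. A row lasts 1/12 s, in which the tool goes at most 41.7 mm and 7.16 degrees, less where a joint would pass 70% of its speed; a pose out of reach is approached as far as the arm can. A call is refused whole if a number of a shift passes 4.17 or a number of a turn 0.125, either way. A call with a gripper value outside its range is refused whole. The fingers move at their own pace and stop on an object; "squeeze" is the grip in N (left out, the last holds). Time passes only in rows, so rows that do not move let the fingers close. It gives the time, the measured TCP pose, the force and the opening at its end, in the units of the state.
- env.observe(): the state, without advancing time (a new reading comes with each control period).
- env.get_image(name): name is "scene" or "top"; returns the picture (480x640x3 uint8, red, green, blue); there is no depth.
- env.camera_info(name): a dict with "vertical_fov" (degrees; the focal length in pixels is half the picture's height over the tangent of half this angle, whatever the lens; pixels are square), "cx", "cy" (the principal point, pixels), "D" ([k1, k2, p1, p2, k3] as OpenCV has them; the pictures are not rectified), "eye" and "rotation" of the camera in the world. Camera axes: x right, y down, z forward; pixel columns grow to the right and rows downward; lengths in m; the calibration is good to about 2 mm. A picture is of the moment at which its call begins. camera_info takes no time and is no camera call.
- env.close_job(): hands the job in, once; it reports no verdict.
The state is a dict: "time_s": time; "q": joint angles; "qvel": joint speeds; "joint_efforts": joint torques, N m; "position": TCP position; "tool_rot": TCP orientation; "ft_force": force on the tool from outside, world axes, zero at the start; "wrist_torque": the same for the moment, N m; "grip_width": finger opening in m.
Only numpy, scipy, OpenCV 4.12 (cv2) and the standard library are available. Lean on these libraries where they do the work, as an engineer would, in place of code of your own. Each camera call takes 0.05 s, during which the arm holds its last target.

## Working session

There is one attempt and no reset: what is moved stays moved. The work goes in short steps, Python scripts to look and compute and a tool call to move; the robot and the scene stay as the last step left them, time stands still between calls to the robot, and variables do not carry over. Pictures are saved under pics/ and viewed, and the job is handed in when it is done.

Besides the shell and the picture viewer there is one more tool, called after "Emit:" as name(argument=value, ...), one argument or row to a line, values as JSON. play_rows: Moves the arm, as the interface text tells. Its arguments: {"type":"object","properties":{"travel":{"type":"array","items":{"type":"array","items":{"type":"number"}}},"rotation":{"type":"array","items":{"type":"array","items":{"type":"number"}}},"claw":{"type":"array","items":{"type":"number"}},"squeeze":{"type":"number"}},"required":["travel","rotation","claw"]}

```bash
ls; mkdir -p pics; python3 - <<'E'
from rig import env
import cv2
for n in("scene","top"):
    cv2.imwrite(f"pics/{n}0.png",env.get_image(n)[:,:,::-1])
    c=env.camera_info(n);print(n,{k:(v.tolist() if hasattr(v,'tolist') else v) for k,v in c.items()})
s=env.observe();print(s['time_s'],s['position'],s['tool_rot'],s['grip_width'],env.grip_depth)
E
```

```text
pics
scene {'vertical_fov': 56.872242907002615, 'cx': 317.67726441334264, 'cy': 247.299248232056, 'D': [-0.08787355823117199, 0.0, 0.0, 0.0, 0.0], 'eye': [0.9893446530811342, 0.5412403332257378, 0.5555714469471843], 'rotation': [[-0.7522419607900219, 0.36591221924987616, -0.5479418584397562], [0.6586695289907113, 0.39625593210856475, -0.6396371532735783], [-0.016925838411663365, -0.8420745121854737, -0.5390955684492863]]}
top {'vertical_fov': 54.95609829342669, 'cx': 315.2812644335871, 'cy': 244.33119028554205, 'D': [0.026299111634615253, 0.0, 0.0, 0.0, 0.0], 'eye': [0.3997976859675198, -0.014720339663237256, 1.114100910108434], 'rotation': [[0.005952113173101783, -0.9923454179602417, 0.12334968099710707], [-0.999691296608509, -0.0029293585269301674, 0.024672461243641922], [-0.0241222684251067, -0.12345845581382502, -0.9920565134376635]]}
0.1 [ 0.15028689 -0.52876363  0.21017554] [[-9.75399094e-05  2.73301740e-01 -9.61928349e-01]
 [ 1.31755169e-03 -9.61927484e-01 -2.73301628e-01]
 [-9.99999127e-01 -1.29404814e-03 -2.66262850e-04]] 0.08539273658148384 0.0187
```

View pics/scene0.png

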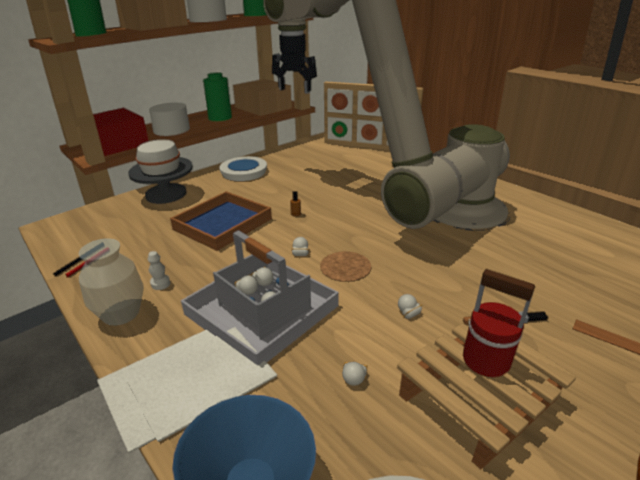

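View pics/top0.png

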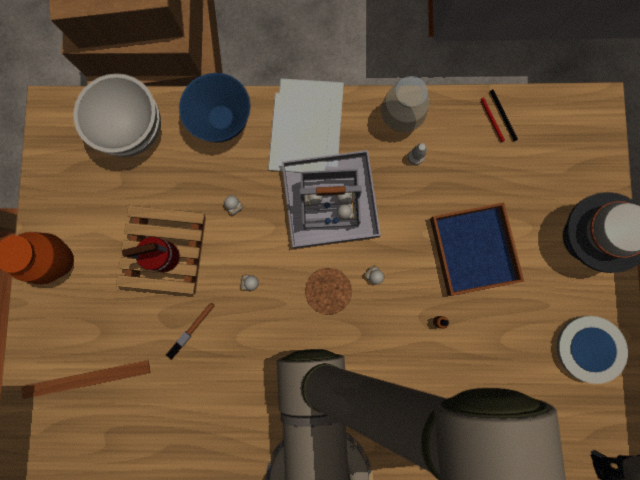

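```bash
cat > h.py <<'E'
import numpy as np, cv2
from rig import env
from scipy.spatial.transform import Rotation as Rn
def cam(n):
    c=env.camera_info(n); f=240/np.tan(np.radians(c['vertical_fov']/2))
    K=np.array([[f,0,c['cx']],[0,f,c['cy']],[0,0,1]]); return K,np.array(c['D']),np.array(c['eye']),np.array(c['rotation'])
def w(n,u,v,z):
    K,D,e,R=cam(n); p=cv2.undistortPoints(np.array([[[u,v]]],float),K,D)[0,0]
    d=R@np.array([p[0],p[1],1]); return e+d*(z-e[2])/d[2]
def px(n,P):
    K,D,e,R=cam(n); P=np.atleast_2d(np.array(P,float))
    return cv2.projectPoints((P-e)@R,np.zeros(3),np.zeros(3),K,D)[0][:,0]
def tri(us,ut):
    A=[];b=[]
    M=np.zeros((3,3));bb=np.zeros(3)
    for n,(u,v) in(("scene",us),("top",ut)):
        K,D,e,R=cam(n);p=cv2.undistortPoints(np.array([[[u,v]]],float),K,D)[0,0]
        d=R@np.array([p[0],p[1],1]);d/=np.linalg.norm(d);Q=np.eye(3)-np.outer(d,d);M+=Q;bb+=Q@e
    return np.linalg.solve(M,bb)
def crop(n,name,x0,y0,x1,y1,s,im=None):
    im=env.get_image(n) if im is None else im
    c=im[y0:y1,x0:x1,::-1]; c=cv2.resize(np.ascontiguousarray(c),None,fx=s,fy=s,interpolation=cv2.INTER_CUBIC)
    for x in range((x0+19)//20*20,x1,20):
        cv2.putText(c,str(x),((x-x0)*s,10),0,.35,(0,255,255),1);cv2.line(c,((x-x0)*s,12),((x-x0)*s,18),(0,255,255),1)
    for y in range((y0+19)//20*20,y1,20):
        cv2.putText(c,str(y),(0,(y-y0)*s+4),0,.35,(0,255,255),1);cv2.line(c,(24,(y-y0)*s),(30,(y-y0)*s),(0,255,255),1)
    cv2.imwrite("pics/"+name,c)
def st():
    s=env.observe();np.set_printoptions(precision=4,suppress=True)
    print(round(s['time_s'],2),'pos',s['position'],'F',s['ft_force'],'w',round(s['grip_width'],4));print(s['tool_rot']);print('q',s['q'])
    return s
E
python3 - <<'E'
from h import *
im=env.get_image("top")
crop("top","t1a.png",270,140,390,260,5,im)
crop("top","t1b.png",110,190,270,370,4,im)
crop("top","t1c.png",300,190,530,340,3,im)
im=env.get_image("scene")
crop("scene","s1a.png",180,220,340,360,5,im)
crop("scene","s1b.png",320,250,580,470,3,im)
E
```

```text
(no output)
```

View pics/t1a.png

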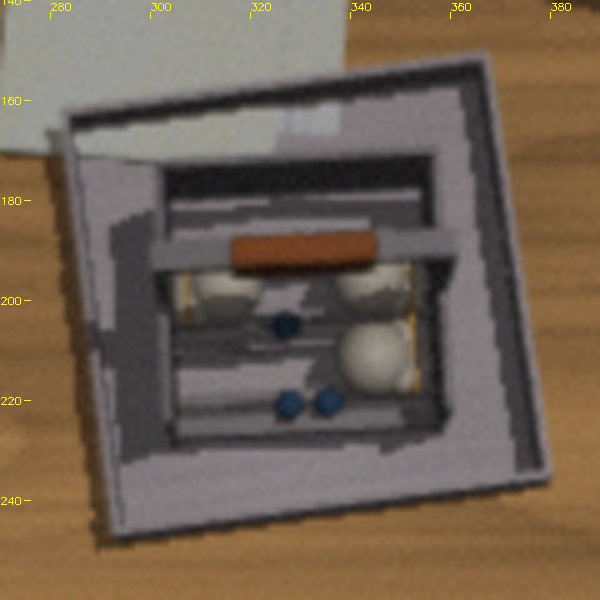

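View pics/t1b.png

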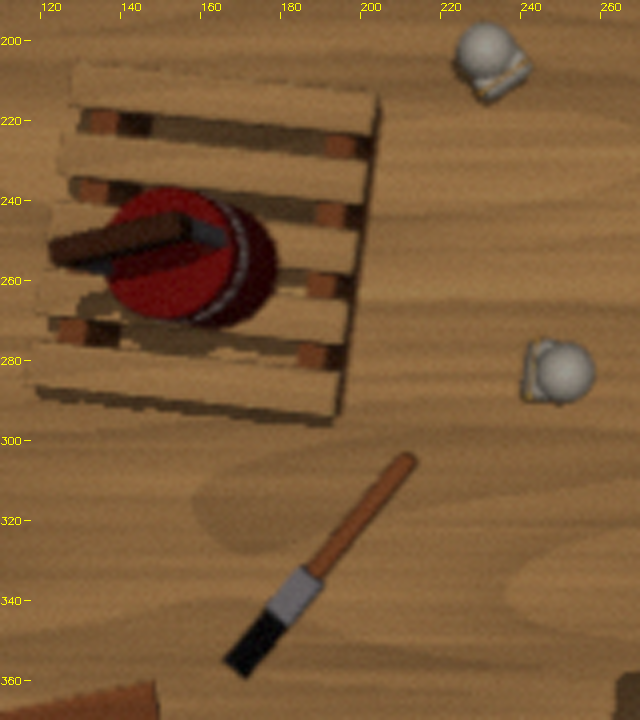

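View pics/t1c.png

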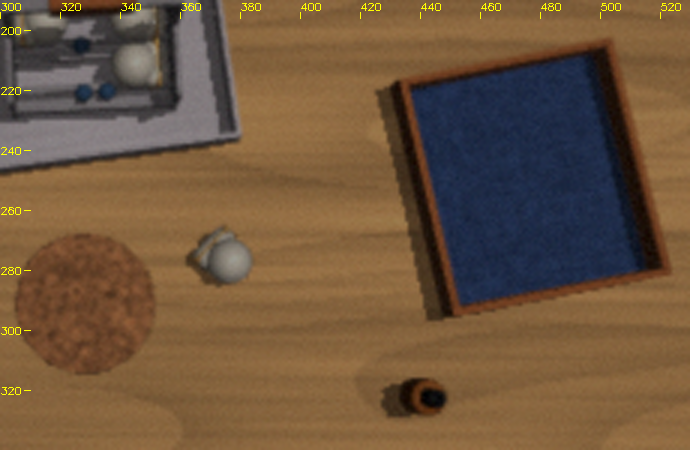

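View pics/s1a.png

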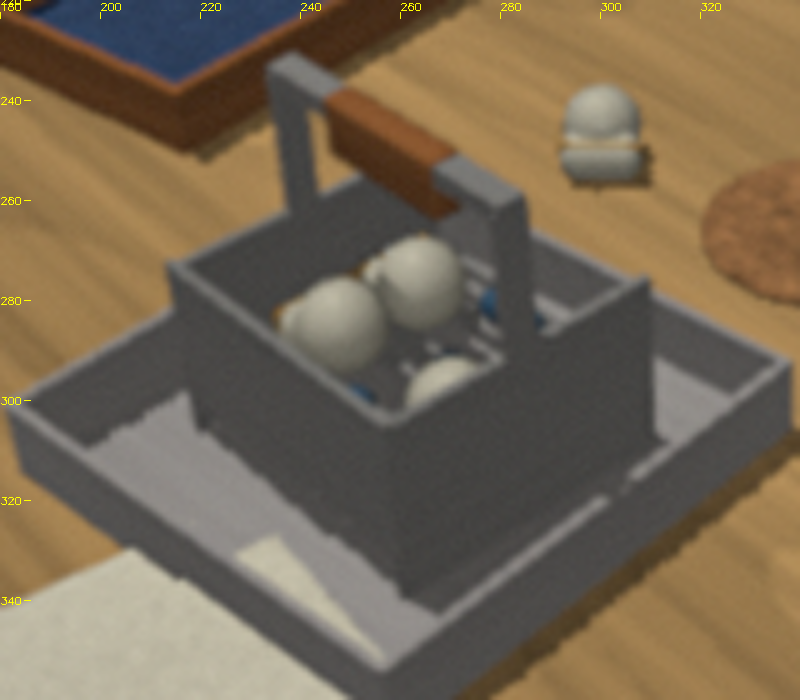

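View pics/s1b.png

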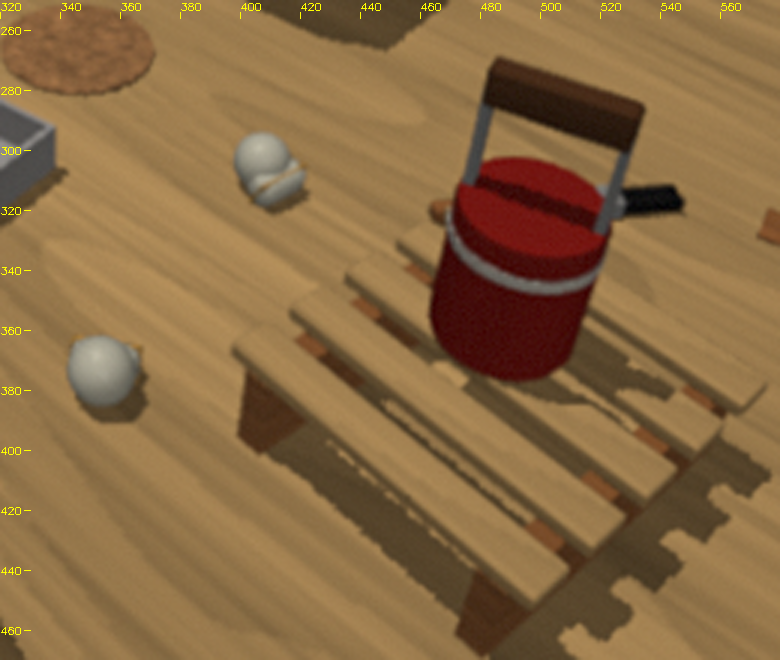

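```bash
python3 - <<'E'
from h import *
np.set_printoptions(precision=4,suppress=True)
def yaw(d):return np.degrees(np.arctan2(d[1],d[0]))
# pot handle top face ends centre (z .212), from top crop
a=w("top",122.5,253,.205);b=w("top",156,246,.205);print('pot handle',a,b,(a+b)/2,yaw(a-b))
print('tri',tri((488+ -4,272),(157,246)))
# pot: top lid disc centre z .084+.06
print('lid',w("top",152.5,254,.144))
# basket grip: top face rectangle  z=.004+.143
a=w("top",316,190,.147);b=w("top",345,189,.147);print('grip',(a+b)/2,yaw(a-b),np.linalg.norm(a-b))
# basket cheeks tops corners z=.004+.078
for u,v in((301.5,173),(357,170.5)): print('bk back corners',w("top",u,v,.083))
for u,v in((284,163),(367,152),(379,235),(292,247)): print('pan',w("top",u,v,.034))
P=[w("top",u,v,.034) for u,v in((433.5,218),(503,204),(521.5,280),(452,294))]
print('tray',P,np.mean(P,0))
P=[w("top",u,v,.06) for u,v in((128,206),(202,214),(195,293),(119.5,286))]
print('stand',P,np.mean(P,0),yaw(P[0]-P[3]),yaw(P[0]-P[1]),yaw(P[1]-P[2]))
print('mat',w("top",328.5,291,.004),w("top",305,291,.004),w("top",352,291,.004))
for n,h,f in(("A",(230.5,203),(237,210)),("B",(250.5,283.5),(242,282.5)),("C",(374.5,277),(369,270))):
    H=w("top",*h,.018);F=w("top",*f,.015);print(n,H,F,'foot dir',yaw(F-H))
E
```

```text
pot handle [0.4943 0.392  0.205 ] [0.5085 0.3258 0.205 ] [0.5014 0.3589 0.205 ] 102.14662777108514
tri [0.5085 0.3241 0.2047]
lid [0.4987 0.3553 0.144 ]
grip [ 0.6385 -0.0225  0.147 ] 92.00763558867015 0.06210301491944806
bk back corners [0.693  0.0436 0.083 ]
bk back corners [ 0.6987 -0.0837  0.083 ]
pan [0.7317 0.0889 0.034 ]
pan [ 0.7586 -0.1112  0.034 ]
pan [ 0.5567 -0.1379  0.034 ]
pan [0.5276 0.0671 0.034 ]
tray [array([ 0.5975, -0.2662,  0.034 ]), array([ 0.6309, -0.4288,  0.034 ]), array([ 0.4528, -0.4628,  0.034 ]), array([ 0.4196, -0.3039,  0.034 ])] [ 0.5252 -0.3654  0.034 ]
stand [array([0.6199, 0.4503, 0.06  ]), array([0.6013, 0.2761, 0.06  ]), array([0.4181, 0.2854, 0.06  ]), array([0.4334, 0.4592, 0.06  ])] [0.5182 0.3678 0.06  ] -2.7512009664098875 83.90961822375763 -2.9083063473026085
mat [ 0.4254 -0.0194  0.004 ] [0.4251 0.0369 0.004 ] [ 0.4257 -0.0755  0.004 ]
A [0.6367 0.2192 0.018 ] [0.62   0.2035 0.015 ] foot dir -136.7098654855816
B [0.4419 0.1659 0.018 ] [0.4443 0.1868 0.015 ] foot dir 83.43105736729656
C [ 0.4587 -0.128   0.018 ] [ 0.4754 -0.1155  0.015 ] foot dir 36.89449055340073
```

Emit:
play_rows(
  travel=[
    [2.5,3.3,0],
    [2.5,3.3,0],
    [2.5,3.3,0],
    [2.5,3.3,0],
    [2.5,3.3,0],
    [2.5,3.3,0],
    [2.5,3.3,0],
    [2.5,3.3,0],
    [2.5,3.3,0],
    [2.5,3.3,0],
    [2.5,3.3,-1],
    [2.5,3.3,-1],
  ],
  rotation=[
    [0,0,0.03],
    [0,0,0.03],
    [0,0,0.03],
    [0,0,0.03],
    [0,0,0.03],
    [0,0,0.03],
    [0,0,0.03],
    [0,0,0.03],
    [0,0,0.03],
    [0,0,0.03],
    [0,0,0.03],
    [0,0,0.03],
  ],
  claw=[6.5,6.5,6.5,6.5,6.5,6.5,6.5,6.5,6.5,6.5,6.5,6.5],
  squeeze=40,
)

```text
time_s: 1.2
position: [0.4457, -0.1311, 0.1904]
tool_rot: [[0.002, 0.597, -0.802], [-0.001, -0.802, -0.597], [-1.0, 0.002, -0.001]]
ft_force: [0.6, -0.6, -0.2]
grip_width: 0.0655
```

```bash
cat >> h.py <<'E'
def go(target=None,phi=None,s=None):
    """print remaining shift cm and z-turn rad (jaw angle phi deg)"""
    s=s or env.observe();d=(np.array(target)-s['position'])*100 if target is not None else 0
    y=s['tool_rot'][:,1];a=np.degrees(np.arctan2(y[1],y[0]))
    dp=None if phi is None else np.radians((phi-a+90)%180-90)
    print('shift cm',np.round(d,2),'turn',dp,'jaw',round(a,1))
E
python3 - <<'E'
from h import *
crop("scene","s2.png",200,180,400,340,4)
E
```

```text
(no output)
```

View pics/s2.png

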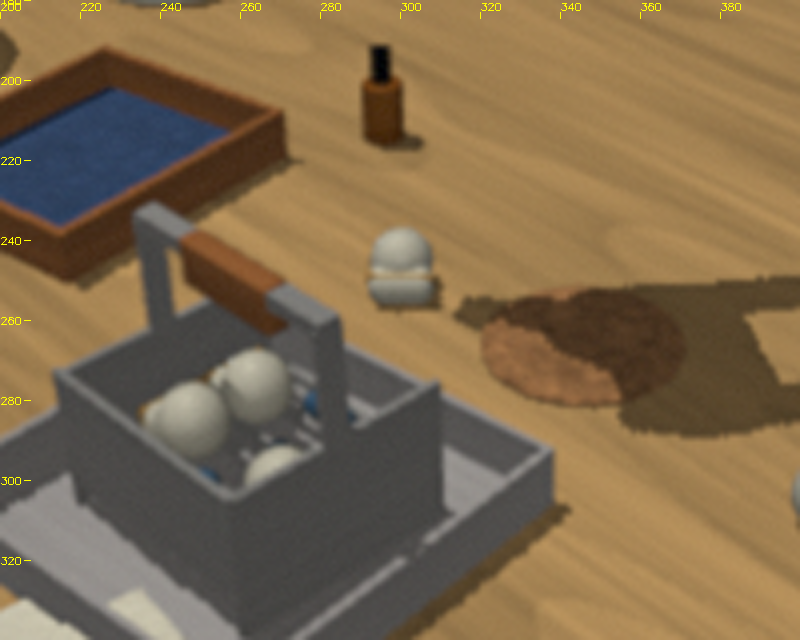

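```bash
python3 - <<'E'
from h import *
st()
print(tri((300,241),(374.5,277)), px("scene",[.4587,-.128,.018]))
go([.4575,-.129,.001],-53)
E
```

```text
1.25 pos [ 0.4478 -0.1255  0.1887] F [-2.1032  4.6617 -3.4489] w 0.0649
[[ 0.0015  0.603  -0.7977]
 [ 0.0028 -0.7977 -0.603 ]
 [-1.     -0.0013 -0.0029]]
q [-30.4026  14.4006  89.36     0.1899  76.246   22.4677]
[ 0.4613 -0.1299  0.0268] [[303.382  244.3623]]
shift cm [  0.97  -0.35 -18.77] turn -0.0014758224646908755 jaw -52.9
```

Emit:
play_rows(
  travel=[
    [0.6,-0.2,-2],
    [0.4,-0.1,-4],
    [0,0,-4],
    [0,0,-3],
    [0,0,-2.5],
    [0,0,-1.5],
    [0,0,0],
  ],
  rotation=[
    [0,0,0],
    [0,0,0],
    [0,0,0],
    [0,0,0],
    [0,0,0],
    [0,0,0],
    [0,0,0],
  ],
  claw=[6.5,6.5,6.5,6.5,6.5,6.5,6.5],
)

```text
time_s: 1.83
position: [0.4605, -0.1229, 0.0126]
tool_rot: [[0.006, 0.613, -0.79], [0.0, -0.79, -0.613], [-1.0, 0.004, -0.005]]
ft_force: [-1.4, -0.4, -0.4]
grip_width: 0.0654
```

```bash
python3 - <<'E'
from h import *
st();go([.4575,-.129,.001],-53)
crop("scene","s3.png",240,160,360,280,5)
E
```

```text
1.83 pos [ 0.4605 -0.1229  0.0126] F [-1.3655 -0.4105 -0.3842] w 0.0654
[[ 0.0065  0.6127 -0.7903]
 [ 0.0005 -0.7903 -0.6127]
 [-1.      0.0036 -0.0054]]
q [-29.3446  29.2935 101.6803   0.273   48.7155  22.693 ]
shift cm [-0.3  -0.61 -1.16] turn -0.013653088941727221 jaw -52.2
```

View pics/s3.png

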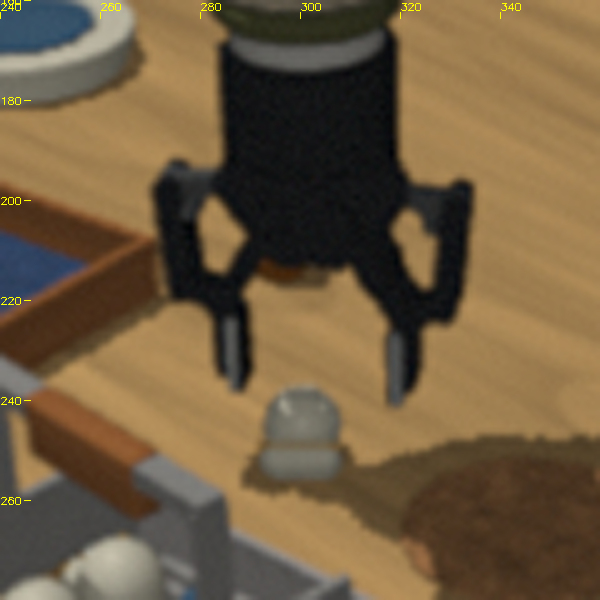

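```bash
python3 - <<'E'
from h import *
s=env.observe();p=s['position'];y=s['tool_rot'][:,1]
for z in(0,.01,.019):
  for k in(-.033,0,.033): print(z,k,px("scene",p+y*k+[0,0,z]))
print(px("scene",[.4575,-.129,.018]))
crop("top","t3.png",320,220,440,340,5)
E
```

```text
0 -0.033 [[318.3000869  248.44756678]]
0 0 [[304.0367346  247.08831414]]
0 0.033 [[289.93632538 245.74439263]]
0.01 -0.033 [[318.22811659 244.70550445]]
0.01 0 [[303.88848839 243.35990417]]
0.01 0.033 [[289.71375768 242.03026067]]
0.019 -0.033 [[318.16266873 241.30291341]]
0.019 0 [[303.75384803 239.96997466]]
0.019 0.033 [[289.51170853 238.65356908]]
[[303.50739223 243.99947801]]
```

View pics/t3.png

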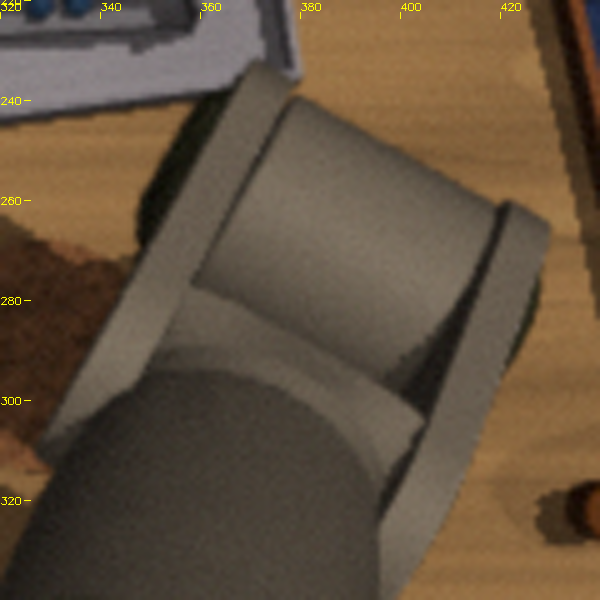

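Emit:
play_rows(
  travel=[
    [-0.3,-0.5,-0.6],
    [0,-0.1,-0.7],
    [0,0,-0.1],
  ],
  rotation=[
    [0,0,0],
    [0,0,0],
    [0,0,0],
  ],
  claw=[6.5,6.5,6.5],
)

```text
time_s: 2.18
position: [0.4605, -0.1315, 0.0035]
tool_rot: [[0.017, 0.613, -0.79], [-0.005, -0.79, -0.613], [-1.0, 0.014, -0.01]]
ft_force: [-0.4, 0.5, 0.3]
grip_width: 0.0651
```

Emit:
play_rows(
  travel=[
    [-0.1,0.1,-0.4],
    [0,0,0],
    [0,0,0],
    [0,0,0],
    [0,0,0],
    [0,0,0],
  ],
  rotation=[
    [0,0,0],
    [0,0,0],
    [0,0,0],
    [0,0,0],
    [0,0,0],
    [0,0,0],
  ],
  claw=[5.5,4,3,3,3,3],
)

```text
time_s: 2.68
position: [0.4601, -0.131, 0.001]
tool_rot: [[0.02, 0.612, -0.79], [-0.007, -0.79, -0.612], [-1.0, 0.017, -0.011]]
ft_force: [0.1, -0.0, -0.7]
grip_width: 0.0312
```

Emit:
play_rows(
  travel=[
    [0,0,0],
    [0,0,0],
  ],
  rotation=[
    [0,0,0],
    [0,0,0],
  ],
  claw=[2.4,2.4],
)

```text
time_s: 2.85
position: [0.4602, -0.131, 0.0011]
tool_rot: [[0.02, 0.612, -0.79], [-0.007, -0.79, -0.613], [-1.0, 0.018, -0.011]]
ft_force: [-0.7, 0.4, -0.3]
grip_width: 0.0311
```

```bash
python3 - <<'E'
from h import *
crop("scene","s4.png",240,160,360,280,5)
E
```

```text
(no output)
```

View pics/s4.png

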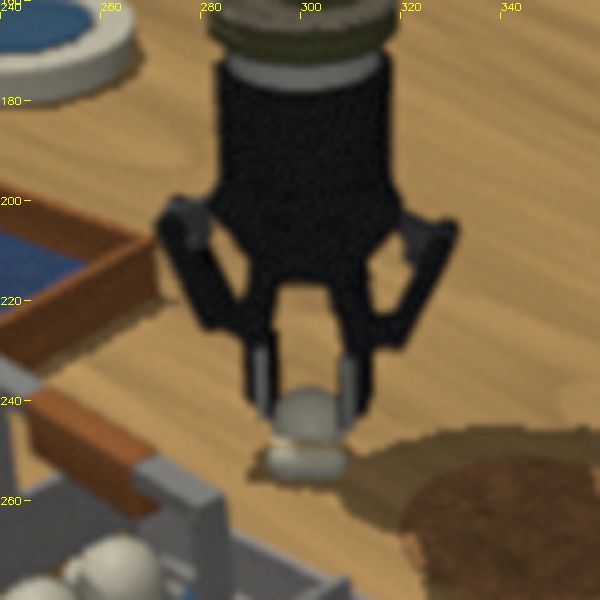

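Emit:
play_rows(
  travel=[
    [0,0,0],
    [0,0,0],
    [0,0,-0.5],
    [0,0,-0.4],
    [0,0,0],
  ],
  rotation=[
    [0,0,0],
    [0,0,0],
    [0,0.015,0],
    [0,0,0],
    [0,0,0],
  ],
  claw=[5,5,5,5,5],
)

```text
time_s: 3.32
position: [0.4604, -0.1311, -0.0087]
tool_rot: [[0.004, 0.613, -0.79], [-0.008, -0.79, -0.613], [-1.0, 0.008, 0.002]]
ft_force: [-0.5, -0.3, -0.5]
grip_width: 0.05
```

Emit:
play_rows(
  travel=[
    [0,0,0],
    [0,0,0],
    [0,0,0],
    [0,0,0],
  ],
  rotation=[
    [0,0,0],
    [0,0,0],
    [0,0,0],
    [0,0,0],
  ],
  claw=[3,3,3,3],
)

```text
time_s: 3.65
position: [0.4606, -0.1313, -0.0087]
tool_rot: [[0.004, 0.613, -0.79], [-0.008, -0.79, -0.613], [-1.0, 0.008, 0.002]]
ft_force: [-0.2, 0.5, 0.9]
grip_width: 0.0334
```

Emit:
play_rows(
  travel=[
    [0,0,0.5],
    [0,0,2],
    [0,0,3],
    [0,0,3],
    [0,0,1],
  ],
  rotation=[
    [0,0,0],
    [0,0,0],
    [0,0,0],
    [0,0,0],
    [0,0,0],
  ],
  claw=[2.8,2.8,2.8,2.8,2.8],
)

```text
time_s: 4.07
position: [0.4582, -0.13, 0.0882]
tool_rot: [[-0.004, 0.613, -0.79], [-0.004, -0.79, -0.613], [-1.0, 0.001, 0.005]]
ft_force: [0.1, -0.4, -0.1]
grip_width: 0.0338
```

```bash
python3 - <<'E'
from h import *
crop("scene","s5.png",240,120,360,280,4)
E
```

```text
(no output)
```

View pics/s5.png

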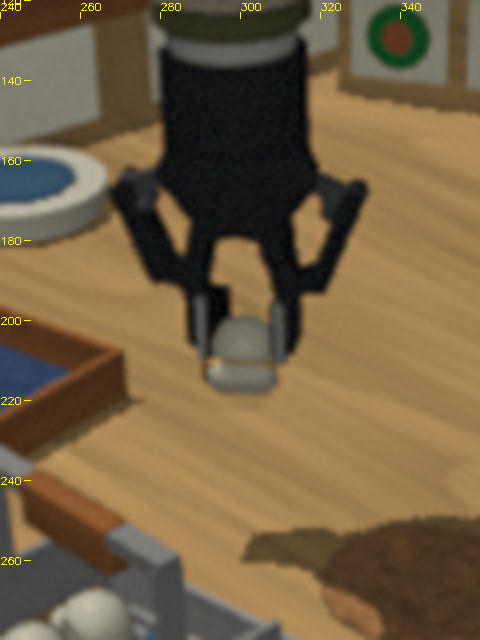

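Emit:
play_rows(
  travel=[
    [0.6,-3.5,0],
    [0.6,-3.5,0],
    [0.6,-3.5,0],
    [0.6,-3.5,0],
    [0.6,-3.5,0],
    [0.6,-3.5,0],
    [0.6,-3.5,0],
    [0.6,-3.5,-1],
    [0,0,-2],
    [0,0,-3],
    [0,0,-1],
  ],
  rotation=[
    [0,0,0],
    [0,0,0],
    [0,0,0],
    [0,0,0],
    [0,0,0],
    [0,0,0],
    [0,0,0],
    [0,0,0],
    [0,0,0],
    [0,0,0],
    [0,0,0],
  ],
  claw=[2.8,2.8,2.8,2.8,2.8,2.8,2.8,2.8,2.8,2.8,2.8],
)

```text
time_s: 5.03
position: [0.5041, -0.4234, 0.0135]
tool_rot: [[-0.002, 0.614, -0.789], [-0.005, -0.789, -0.614], [-1.0, 0.003, 0.004]]
ft_force: [-0.2, 0.4, -1.0]
grip_width: 0.0337
```

Emit:
play_rows(
  travel=[
    [0,2.5,0],
    [0,0.3,-0.5],
    [0,0,-0.3],
    [0,0,0],
    [0,0,0],
    [0,0,3],
    [0,0,4],
    [0,0,4],
    [0,0,4],
  ],
  rotation=[
    [0,0,0],
    [0,0,0],
    [0,0,0],
    [0,0,0],
    [0,0,0],
    [0,0,0],
    [0,0,0],
    [0,0,0],
    [0,0,0],
  ],
  claw=[2.8,2.8,2.8,4.5,4.8,4.8,4.8,4.8,4.8],
)

```text
time_s: 5.78
position: [0.4991, -0.3907, 0.1491]
tool_rot: [[-0.017, 0.613, -0.79], [0.013, -0.79, -0.614], [-1.0, -0.021, 0.006]]
ft_force: [1.4, -1.6, -0.6]
grip_width: 0.0481
```

```bash
python3 - <<'E'
from h import *
crop("scene","s6.png",120,100,440,340,2)
crop("top","t6.png",110,140,540,380,1)
crop("top","t6b.png",110,180,270,300,5)
E
```

```text
(no output)
```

View pics/s6.png

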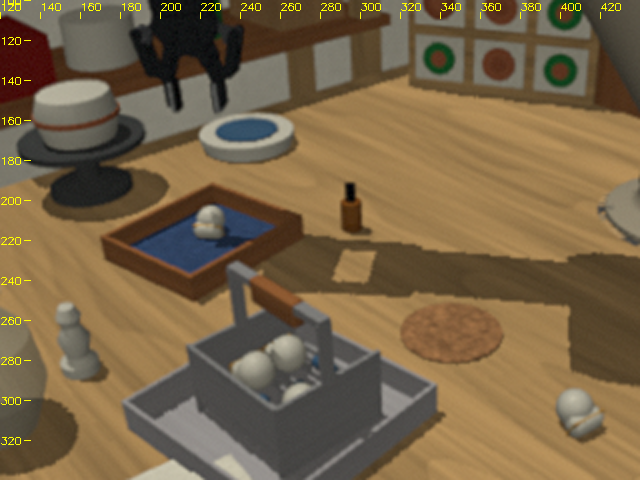

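View pics/t6b.png

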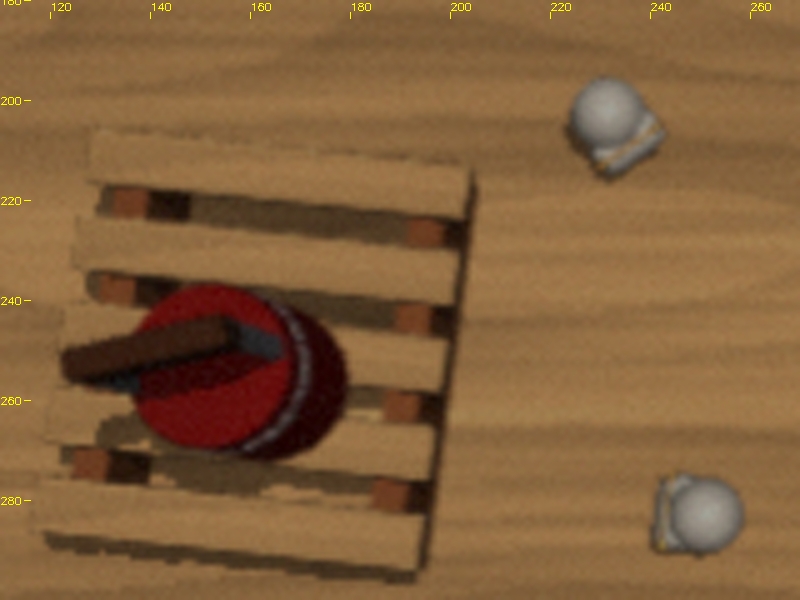

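Emit:
play_rows(
  travel=[
    [-1,3.9,0.5],
    [-1,3.9,0.5],
    [-1,3.9,0],
    [-1,3.9,0],
    [-1,3.9,0],
    [-0.5,4,0],
    [0,4,0],
    [0,4,0],
    [0,4,0],
    [0,4,0],
    [0,4,0],
    [0,4,0],
  ],
  rotation=[
    [0,0,0.06],
    [0,0,0.06],
    [0,0,0.06],
    [0,0,0.06],
    [0,0,0.06],
    [0,0,0.06],
    [0,0,0.06],
    [0,0,0.06],
    [0,0,0.06],
    [0,0,0.06],
    [0,0,0.06],
    [0,0,0.06],
  ],
  claw=[6,6,6,6,6,6,6,6,6,6,6,6],
)

```text
time_s: 6.93
position: [0.435, 0.0934, 0.1529]
tool_rot: [[-0.021, 0.985, -0.171], [-0.003, -0.171, -0.985], [-1.0, -0.02, 0.007]]
ft_force: [1.8, -0.5, 0.9]
grip_width: 0.0599
```

```bash
python3 - <<'E'
from h import *
for u,v in((250.5,283.5),(250,283.0)): print(w("top",u,v,.018))
for n,h,f in(("A",(231,202),(236,208.5)),("B",(250.5,283),(242.5,282.5))):
    H=w("top",*h,.018);F=w("top",*f,.018);d=F-H;print(n,H,'foot dir',np.degrees(np.arctan2(d[1],d[0])))
go([.4425,.165,.05],-5)
crop("scene","s7.png",340,220,500,360,5)
E
```

```text
[0.44186374 0.16592108 0.018     ]
[0.4430426  0.16714059 0.018     ]
A [0.63914162 0.21803188 0.018     ] foot dir -141.83211284142754
B [0.4430478  0.16594946 0.018     ] foot dir 86.69622880872448
shift cm [  0.75   7.16 -10.29] turn 0.08489079541239043 jaw -9.9
```

View pics/s7.png

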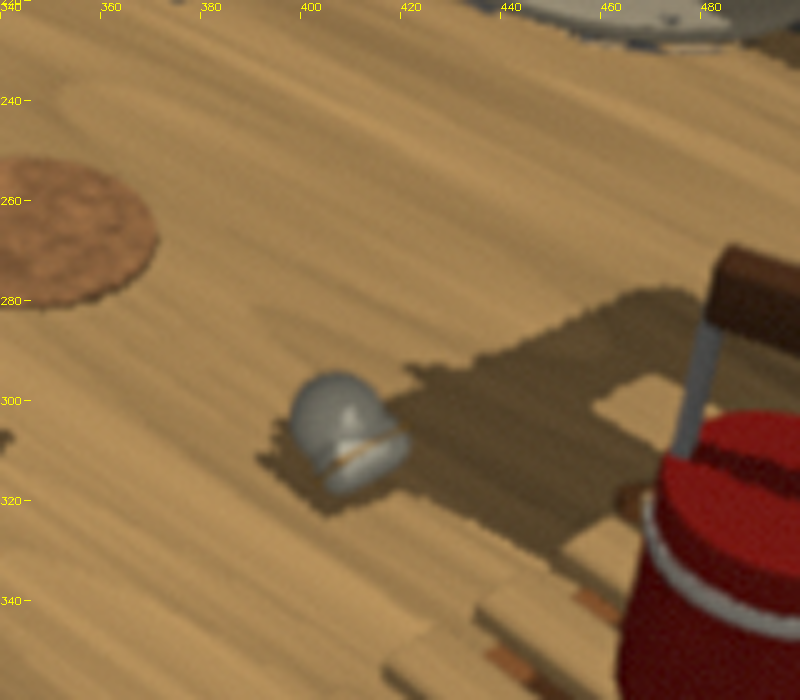

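Emit:
play_rows(
  travel=[
    [0.4,3.6,0],
    [0.3,3.4,-2],
    [0.1,0.2,-3.5],
    [0,0,-3.5],
    [0,0,-3],
    [0,0,-1.5],
    [0,0,0],
  ],
  rotation=[
    [0,-0.02,0.06],
    [0,0,0.05],
    [0,0,0],
    [0,0,0],
    [0,0,0],
    [0,0,0],
    [0,0,0],
  ],
  claw=[6,6,6,6,6,6,6],
)

```text
time_s: 7.57
position: [0.4403, 0.1767, 0.0109]
tool_rot: [[0.002, 0.999, -0.038], [-0.001, -0.038, -0.999], [-1.0, 0.002, 0.001]]
ft_force: [-0.6, -0.2, -0.3]
grip_width: 0.0603
```

```bash
python3 - <<'E'
from h import *
s=st();go([.4425,.165,-.01],-4)
crop("scene","s8.png",340,220,500,360,5)
E
```

```text
7.57 pos [0.4403 0.1767 0.0109] F [-0.6168 -0.2411 -0.314 ] w 0.0603
[[ 0.0019  0.9993 -0.0377]
 [-0.0007 -0.0377 -0.9993]
 [-1.      0.002   0.0006]]
q [  7.5608  29.4129 101.9104  -0.0738  48.5716   9.7713]
shift cm [ 0.22 -1.17 -2.09] turn -0.032084245947638514 jaw -2.2
```

View pics/s8.png

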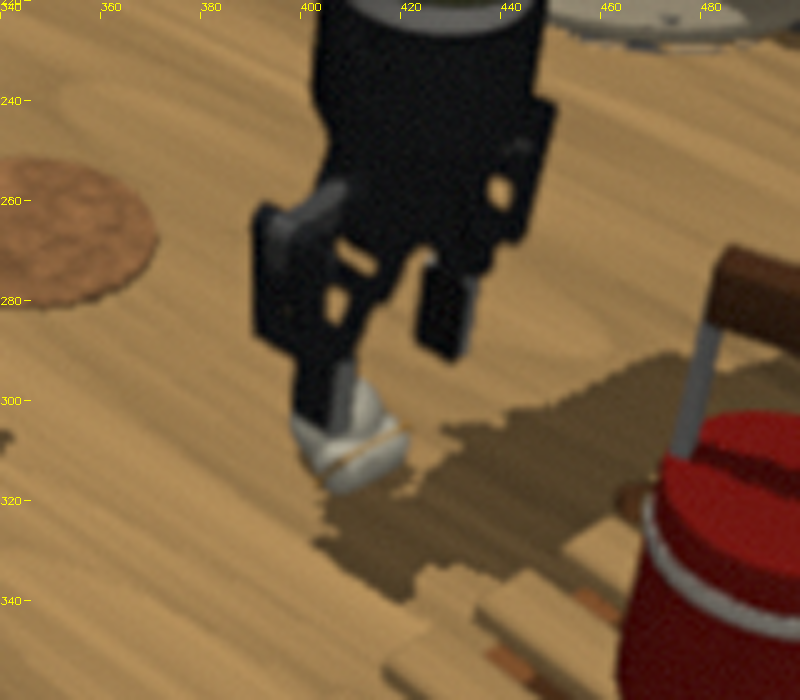

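Emit:
play_rows(
  travel=[
    [0.2,-1,0],
    [0,0,0],
    [0,0,-1],
    [0,0,-1],
    [0,0,0],
  ],
  rotation=[
    [0,0,-0.02],
    [0,0,0],
    [0,0,0],
    [0,0,0],
    [0,0,0],
  ],
  claw=[6,6,6,6,6],
)

```text
time_s: 8.03
position: [0.4468, 0.1644, -0.0034]
tool_rot: [[0.013, 0.998, -0.063], [0.0, -0.063, -0.998], [-1.0, 0.013, -0.001]]
ft_force: [-0.1, 0.0, 0.1]
grip_width: 0.0602
```

Emit:
play_rows(
  travel=[
    [-0.4,0,-0.6],
    [0,0,0],
    [0,0,0],
    [0,0,0],
    [0,0,0],
    [0,0,0],
  ],
  rotation=[
    [0,0.01,0],
    [0,0,0],
    [0,0,0],
    [0,0,0],
    [0,0,0],
    [0,0,0],
  ],
  claw=[5.5,4,3,2.8,2.8,2.8],
)

```text
time_s: 8.53
position: [0.4448, 0.1639, -0.0058]
tool_rot: [[0.009, 0.998, -0.064], [0.001, -0.064, -0.998], [-1.0, 0.009, -0.002]]
ft_force: [-0.0, 0.7, -1.0]
grip_width: 0.0335
```

Emit:
play_rows(
  travel=[
    [0,0,1],
    [0,0,3],
    [0,0,3.5],
    [0,-3,2.5],
    [0,-4,1],
    [0,-4,0],
    [0,-4,0],
    [0,-4,0],
    [0,-4,0],
    [0,-4,0],
    [0,-4,0],
    [0.8,-4,0],
  ],
  rotation=[
    [0,0,0],
    [0,0,0],
    [0,0,0],
    [0,0,0],
    [0,0,0],
    [0,0,0],
    [0,0,0],
    [0,0,0],
    [0,0,0],
    [0,0,0],
    [0,0,0],
    [0,0,0],
  ],
  claw=[2.8,2.8,2.8,2.8,2.8,2.8,2.8,2.8,2.8,2.8,2.8,2.8],
)

```text
time_s: 9.53
position: [0.4477, -0.1934, 0.1116]
tool_rot: [[0.012, 0.999, -0.051], [-0.001, -0.051, -0.999], [-1.0, 0.012, 0.001]]
ft_force: [1.4, 0.6, -0.1]
grip_width: 0.0334
```

Emit:
play_rows(
  travel=[
    [1.6,-3.8,0],
    [1.6,-3.8,0],
    [1.6,-3.4,0],
    [1.6,-1.5,-1],
    [1,0,-2],
  ],
  rotation=[
    [0,0,0],
    [0,0,0],
    [0,0,0],
    [0,0,0],
    [0,0,0],
  ],
  claw=[2.8,2.8,2.8,2.8,2.8],
)

```text
time_s: 9.95
position: [0.5219, -0.3325, 0.0843]
tool_rot: [[0.017, 0.998, -0.06], [-0.008, -0.06, -0.998], [-1.0, 0.018, 0.007]]
ft_force: [0.2, 0.7, -0.8]
grip_width: 0.0335
```

Emit:
play_rows(
  travel=[
    [2,0.5,-1],
    [0.5,0,-3],
    [0,0,-2.5],
    [0,0,-1],
    [0,0,0],
  ],
  rotation=[
    [0,0.015,0],
    [0,0,0],
    [0,0,0],
    [0,0,0],
    [0,0,0],
  ],
  claw=[2.8,2.8,2.8,2.8,2.8],
)

```text
time_s: 10.37
position: [0.5482, -0.3285, 0.0019]
tool_rot: [[-0.002, 0.998, -0.062], [-0.006, -0.062, -0.998], [-1.0, -0.001, 0.006]]
ft_force: [0.0, 0.1, -0.6]
grip_width: 0.0333
```

Emit:
play_rows(
  travel=[
    [0,0,0],
    [0,0,0],
    [0,0,2.5],
    [0,0,4],
    [0,0,4],
    [0,0,4],
    [0,0,4],
    [0,3,2],
    [0.7,4,0],
    [0.7,4,0],
    [0.7,4,0],
    [0.7,4,0],
  ],
  rotation=[
    [0,0,0],
    [0,0,0],
    [0,0,0],
    [0,0,0],
    [0,0,0],
    [0,0,0],
    [0,0,-0.06],
    [0,0,-0.06],
    [0,0,-0.06],
    [0,0,-0.06],
    [0,0,-0.06],
    [0,0,-0.06],
  ],
  claw=[4.5,4.8,4.8,4.8,5,5,5,5.5,5.5,5.5,5.5,5.5],
)

```text
time_s: 11.37
position: [0.5722, -0.1395, 0.2351]
tool_rot: [[0.018, 0.9, -0.436], [-0.023, -0.436, -0.9], [-1.0, 0.027, 0.013]]
ft_force: [0.5, 0.0, -0.6]
grip_width: 0.0553
```

Emit:
play_rows(
  travel=[
    [0.7,4,0],
    [0.7,4,0],
    [0.7,4,0],
    [0.7,4,0],
    [0.7,4,0],
    [0.7,4,0],
    [0.7,4,0],
    [0.7,4,0],
    [0.5,2.5,0],
    [0,0,0],
  ],
  rotation=[
    [0,0,-0.06],
    [0,0,-0.06],
    [0,0,-0.06],
    [0,0,-0.06],
    [0,0,-0.06],
    [0,0,-0.06],
    [0,0,-0.06],
    [0,0,0],
    [0,0,0],
    [0,0,0],
  ],
  claw=[5.5,5.5,5.5,5.5,5.5,5.5,5.5,5.5,5.5,5.5],
)

```text
time_s: 12.2
position: [0.629, 0.223, 0.2572]
tool_rot: [[0.037, 0.626, -0.779], [-0.034, -0.778, -0.627], [-0.999, 0.049, -0.007]]
ft_force: [-0.1, 0.2, 0.5]
grip_width: 0.055
```

```bash
python3 - <<'E'
from h import *
s=st();go([.639,.22,-.008],-50)
im=env.get_image("scene")
crop("scene","s9.png",130,180,580,470,1,im)
crop("scene","s9b.png",300,300,480,440,4,im)
print(px("scene",[.639,.218,.018]))
E
```

```text
12.2 pos [0.629  0.223  0.2572] F [-0.1003  0.1894  0.5114] w 0.055
[[ 0.0366  0.626  -0.779 ]
 [-0.0337 -0.7783 -0.627 ]
 [-0.9988  0.0492 -0.0073]]
q [10.3382 32.4434 48.8075 -2.2955 97.0285 61.2014]
shift cm [  1.    -0.3  -26.52] turn 0.020746043498544895 jaw -51.2
[[355.8276 372.7299]]
```

View pics/s9.png

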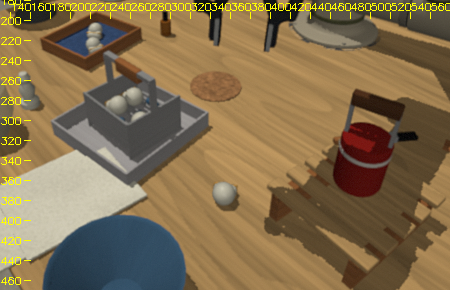

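View pics/s9b.png

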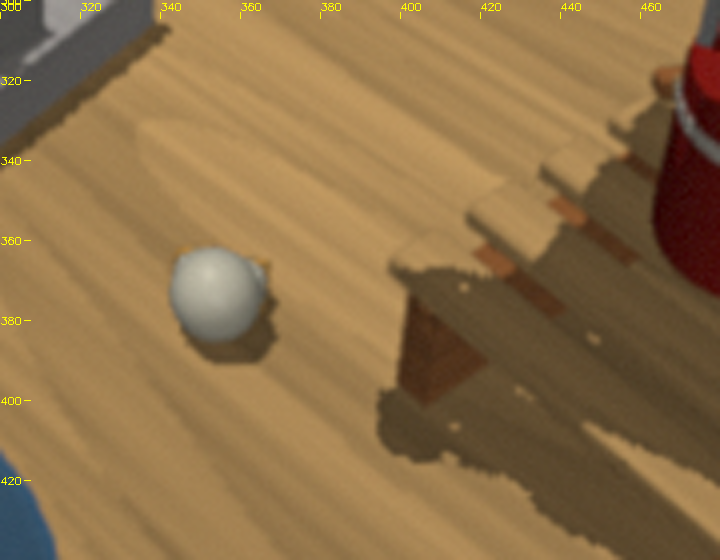

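Emit:
play_rows(
  travel=[
    [1,-0.6,-3],
    [0,0,-4],
    [0,0,-4],
    [0,0,-4],
    [0,0,-3.5],
    [0,0,-2],
    [0,0,0],
  ],
  rotation=[
    [0.034,0.037,0.02],
    [0,0,0],
    [0,0,0],
    [0,0,0],
    [0,0,0],
    [0,0,0],
    [0,0,0],
  ],
  claw=[5.5,5.5,5.5,5.5,5.5,5.5,5.5],
)

```text
time_s: 12.83
position: [0.6393, 0.2071, 0.0591]
tool_rot: [[0.022, 0.638, -0.769], [0.003, -0.77, -0.638], [-1.0, 0.012, -0.018]]
ft_force: [0.4, 0.2, -0.7]
grip_width: 0.0551
```

Emit:
play_rows(
  travel=[
    [0,0.8,-1.2],
    [0.1,0,-1.5],
    [0,0,-1],
    [0,0,0],
  ],
  rotation=[
    [0,0.02,0],
    [0,0,0],
    [0,0,0],
    [0,0,0],
  ],
  claw=[5.5,5.5,5.5,5.5],
)

```text
time_s: 13.17
position: [0.6432, 0.211, 0.029]
tool_rot: [[0.01, 0.635, -0.773], [0.003, -0.773, -0.635], [-1.0, 0.004, -0.01]]
ft_force: [0.0, -0.4, -0.5]
grip_width: 0.0551
```

```bash
python3 - <<'E'
from h import *
s=st();go([.640,.2165,-.008],-50)
crop("scene","s10.png",300,280,460,420,5)
E
```

```text
13.17 pos [0.6432 0.211  0.029 ] F [ 0.0031 -0.378  -0.5048] w 0.0551
[[ 0.0097  0.6348 -0.7726]
 [ 0.0033 -0.7726 -0.6348]
 [-0.9999  0.0036 -0.0096]]
q [ 8.1174 43.2032 66.3691  0.1154 69.8521 58.6684]
shift cm [-0.32  0.55 -3.7 ] turn 0.010319852965489406 jaw -50.6
```

View pics/s10.png

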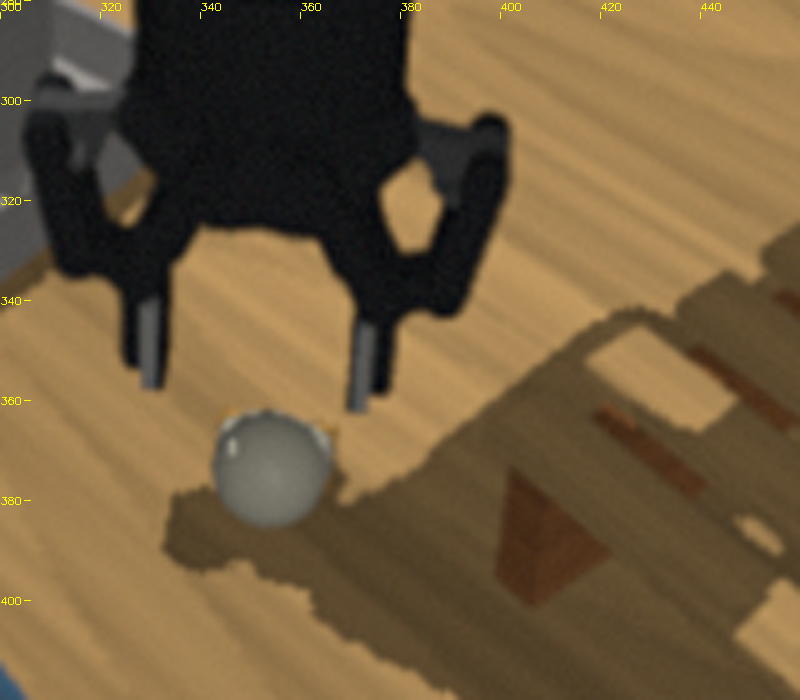

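Emit:
play_rows(
  travel=[
    [-0.3,0.5,-0.3],
    [0,0,-1],
    [0,0,-1],
    [0,0,-0.6],
    [0,0,0],
  ],
  rotation=[
    [0,0.01,0],
    [0,0,0],
    [0,0,0],
    [0,0,0],
    [0,0,0],
  ],
  claw=[5.5,5.5,5.5,5.5,5.5],
)

```text
time_s: 13.63
position: [0.6425, 0.2161, 0.0041]
tool_rot: [[0.009, 0.634, -0.773], [0.005, -0.773, -0.634], [-1.0, 0.002, -0.01]]
ft_force: [-0.2, 0.1, -0.5]
grip_width: 0.0553
```

Emit:
play_rows(
  travel=[
    [-0.2,0,-0.7],
    [0,0,-0.5],
    [0,0,0],
    [0,0,0],
    [0,0,0],
    [0,0,0],
  ],
  rotation=[
    [0,0.005,0],
    [0,0,0],
    [0,0,0],
    [0,0,0],
    [0,0,0],
    [0,0,0],
  ],
  claw=[5,4.5,3,2.8,2.8,2.8],
)

```text
time_s: 14.13
position: [0.6405, 0.2161, -0.009]
tool_rot: [[0.003, 0.635, -0.773], [0.004, -0.773, -0.635], [-1.0, -0.001, -0.006]]
ft_force: [-0.2, -0.0, -0.7]
grip_width: 0.0337
```

Emit:
play_rows(
  travel=[
    [0,0,1],
    [0,0,3],
    [0,0,4],
    [0,0,4],
    [0,0,4],
    [-0.5,0,4],
    [-0.7,-3,1.5],
    [-0.7,-4,0],
    [-0.7,-4,0],
    [-0.7,-4,0],
    [-0.7,-4,0],
    [-0.7,-4,0],
  ],
  rotation=[
    [0,0,0],
    [0,0,0],
    [0,0,0],
    [0,0,0],
    [0,0,0],
    [0,0,0],
    [0,0,0],
    [0,0,0],
    [0,0,0],
    [0,0,0],
    [0,0,0],
    [0,0,0],
  ],
  claw=[2.8,2.8,2.8,2.8,2.8,2.8,2.8,2.8,2.8,2.8,2.8,2.8],
)

```text
time_s: 15.13
position: [0.5862, -0.0141, 0.2247]
tool_rot: [[0.011, 0.645, -0.764], [0.004, -0.765, -0.645], [-1.0, 0.004, -0.011]]
ft_force: [1.0, -0.6, -0.8]
grip_width: 0.0337
```

```bash
python3 - <<'E'
from h import *
crop("top","t11.png",400,180,540,320,4)
crop("scene","s11.png",140,100,380,300,3)
E
```

```text
(no output)
```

View pics/t11.png

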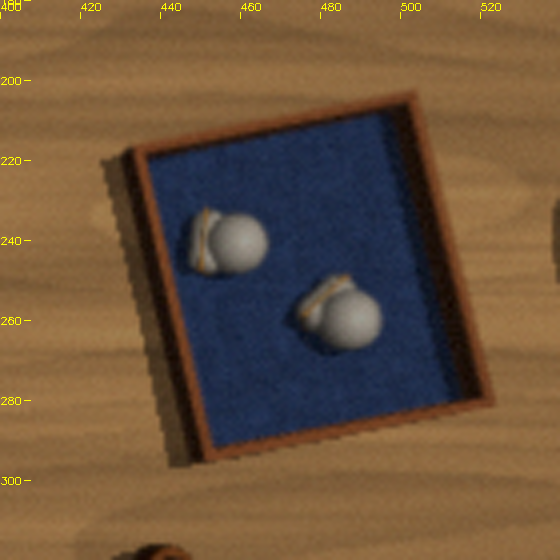

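View pics/s11.png

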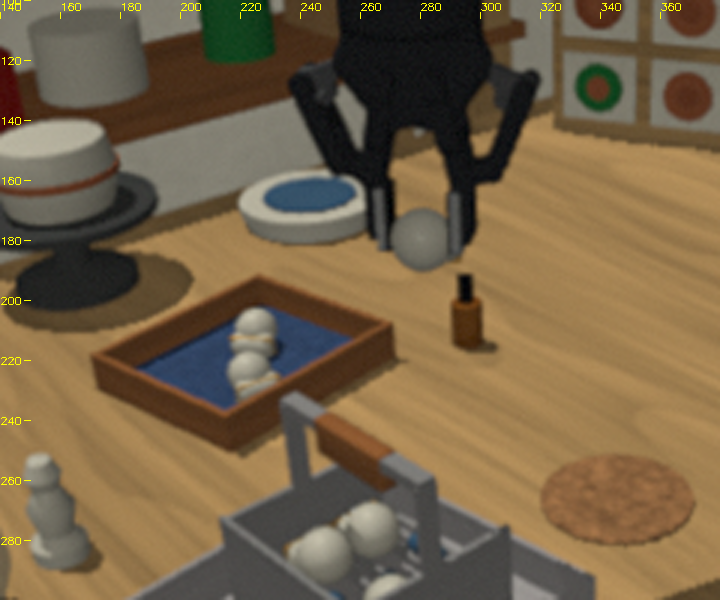

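Emit:
play_rows(
  travel=[
    [0.3,-4,0],
    [0,-4,0],
    [0,-4,0],
    [0,-4,0],
    [0,-4,0],
    [0,-4,0],
    [0,-4,0],
    [0,-4,0],
    [0,-2.5,-2],
    [0,0,-3],
    [0,0,-3],
  ],
  rotation=[
    [0,0,0],
    [0,0,0],
    [0,0,0],
    [0,0,0],
    [0,0,0],
    [0,0,0],
    [0,0,0],
    [0,0,0],
    [0,0,0],
    [0,0,0],
    [0,0,0],
  ],
  claw=[2.8,2.8,2.8,2.8,2.8,2.8,2.8,2.8,2.8,2.8,2.8],
)

```text
time_s: 16.15
position: [0.5871, -0.3745, 0.158]
tool_rot: [[0.029, 0.641, -0.767], [-0.009, -0.767, -0.641], [-1.0, 0.025, -0.017]]
ft_force: [0.5, 0.7, -0.5]
grip_width: 0.0341
```

Emit:
play_rows(
  travel=[
    [-1.4,-1.2,-3],
    [0,-0.2,-3],
    [0,0,-3.5],
    [0,0,-2.5],
    [0,0,-1],
    [0,0,0],
  ],
  rotation=[
    [0,0.028,0],
    [0,0,0],
    [0,0,0],
    [0,0,0],
    [0,0,0],
    [0,0,0],
  ],
  claw=[2.8,2.8,2.8,2.8,2.8,2.8],
)

```text
time_s: 16.65
position: [0.5712, -0.3866, 0.0202]
tool_rot: [[-0.004, 0.641, -0.767], [-0.004, -0.767, -0.641], [-1.0, 0.001, 0.006]]
ft_force: [-0.5, -0.6, -0.5]
grip_width: 0.0337
```

Emit:
play_rows(
  travel=[
    [0,0,-1],
    [0,0,-0.8],
    [0,0,0],
    [0,0,0],
    [0,0,2.5],
    [0,0,4],
    [0,0,4],
    [0,0,4],
    [0,0,4],
    [0,2,3],
    [-0.3,4,1],
    [-0.3,4,0],
  ],
  rotation=[
    [0,0,0],
    [0,0,0],
    [0,0,0],
    [0,0,0],
    [0,0,0],
    [0,0,0],
    [0,0,0.06],
    [0,0,0.06],
    [0,0,0.06],
    [0,0,0.06],
    [0,0,0.06],
    [0,0,0.06],
  ],
  claw=[2.8,2.8,4.5,4.8,4.8,4.8,4.8,4.8,4.8,4.8,4.8,4.8],
)

```text
time_s: 17.65
position: [0.5654, -0.2899, 0.2472]
tool_rot: [[0.012, 0.874, -0.486], [-0.019, -0.486, -0.874], [-1.0, 0.02, 0.011]]
ft_force: [-0.2, 0.9, -0.6]
grip_width: 0.0478
```

Emit:
play_rows(
  travel=[
    [-0.3,4,0],
    [-0.3,4,0],
    [-0.3,4,0],
    [-0.3,4,0],
    [-0.3,4,0],
    [-0.3,4,0],
    [-0.3,4,0],
    [-0.3,4,0],
    [-0.3,4,0],
    [-0.3,4,0],
    [-0.3,4,0],
    [-0.3,4,0],
  ],
  rotation=[
    [0,0,0.06],
    [0,0,0.06],
    [0,0,0.06],
    [0,0,0.06],
    [0,0,0.06],
    [0,0,0.06],
    [0,0,0.06],
    [0,0,0.06],
    [0,0,0.06],
    [0,0,0.06],
    [0,0,0.06],
    [0,0,0.06],
  ],
  claw=[6,6,6,6,6,6,6,6,6,6,6,6],
)

```text
time_s: 18.65
position: [0.5242, 0.2079, 0.2679]
tool_rot: [[0.059, 0.968, 0.243], [-0.001, 0.244, -0.97], [-0.998, 0.057, 0.016]]
ft_force: [0.5, -0.3, -0.3]
grip_width: 0.0598
```

```bash
python3 - <<'E'
from h import *
st();go([.5014,.3589,.3],12)
im=env.get_image("top")
crop("top","t12.png",400,180,540,320,3,im)
crop("top","t12b.png",100,190,240,310,5,im)
crop("scene","s12.png",400,220,600,400,4)
E
```

```text
18.65 pos [0.5242 0.2079 0.2679] F [ 0.4621 -0.3477 -0.3243] w 0.0598
[[ 0.0591  0.9681  0.2434]
 [-0.0011  0.2439 -0.9698]
 [-0.9983  0.0571  0.0155]]
q [ 9.9296 19.7703 68.1172 -0.6478 88.7855 -4.1926]
shift cm [-2.28 15.1   3.21] turn -0.03739297248203637 jaw 14.1
```

View pics/t12.png

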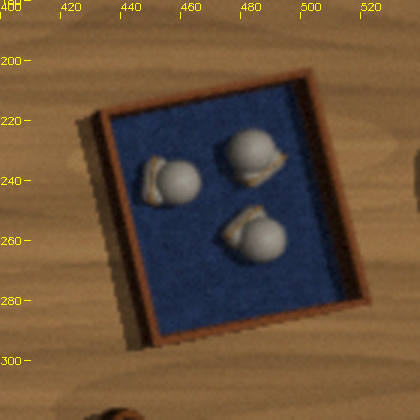

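View pics/t12b.png

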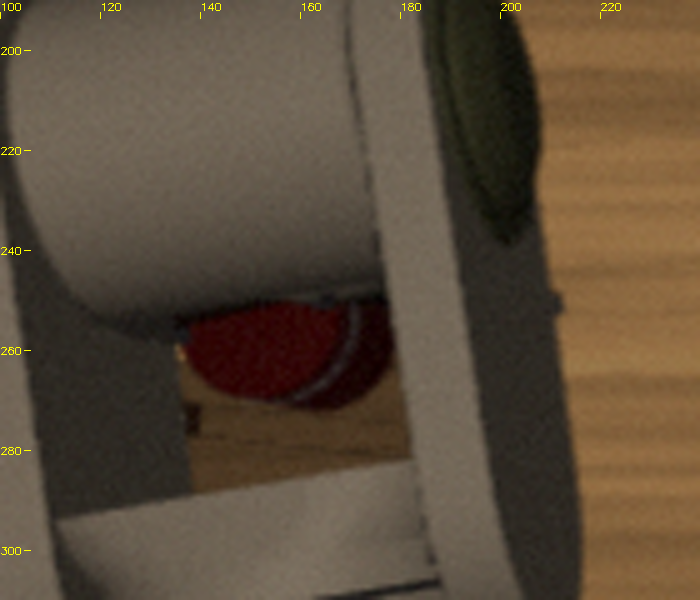

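View pics/s12.png

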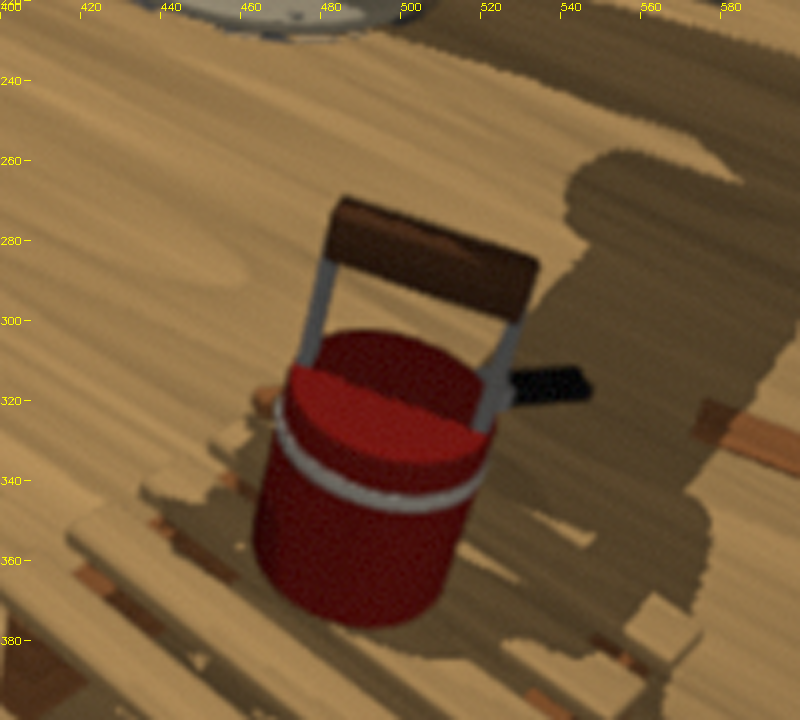

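Emit:
play_rows(
  travel=[
    [-0.7,4,0.5],
    [-0.7,4,0.5],
    [-0.6,4,0],
    [-0.2,2.5,0],
    [0,0,0],
    [0,0,0],
  ],
  rotation=[
    [0,0.03,-0.02],
    [0,0.03,-0.02],
    [0,0,0],
    [0,0,0],
    [0,0,0],
    [0,0,0],
  ],
  claw=[6,6,6,6,6,6],
)

```text
time_s: 19.25
position: [0.501, 0.3561, 0.2839]
tool_rot: [[0.006, 0.979, 0.205], [0.001, 0.205, -0.979], [-1.0, 0.006, 0.0]]
ft_force: [-0.6, -0.7, -0.6]
grip_width: 0.0603
```

```bash
python3 - <<'E'
from h import *
s=st();go([.501,.358,.177],12)
crop("scene","s13.png",420,180,600,330,4)
p=s['position'];print(px("scene",[p,p+[0,0,.02],[.501,.358,.201]]))
E
```

```text
19.25 pos [0.501  0.3561 0.2839] F [-0.6362 -0.7042 -0.6004] w 0.0603
[[ 0.0064  0.9787  0.2052]
 [ 0.001   0.2052 -0.9787]
 [-1.      0.0065  0.0003]]
q [24.4325 26.4647 54.8598 -0.0996 98.3175 12.5783]
shift cm [  0.     0.19 -10.69] turn 0.0028003201782881965 jaw 11.8
[[521.7387 228.2866]
 [525.4395 213.9028]
 [508.7034 283.0414]]
```

View pics/s13.png

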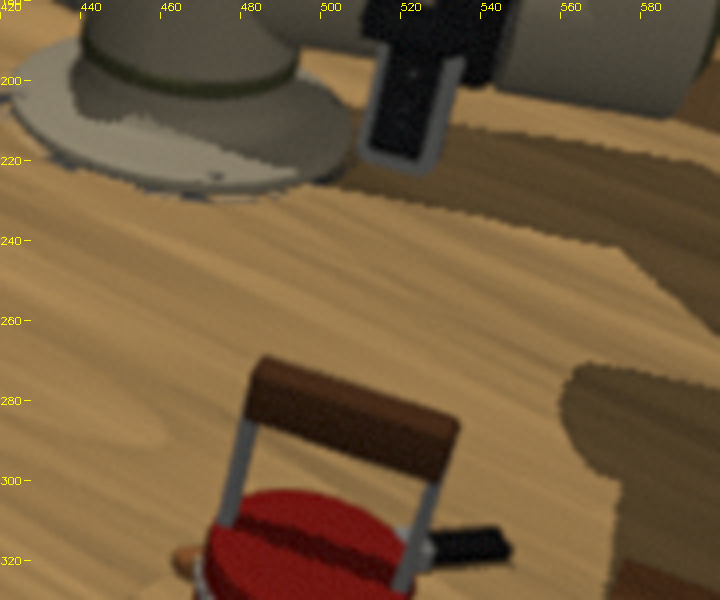

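Emit:
play_rows(
  travel=[
    [0,0.2,-3],
    [0,0,-3.5],
    [0,0,-2.5],
    [0,0,-1],
    [0,0,0],
  ],
  rotation=[
    [0,0.006,0],
    [0,0,0],
    [0,0,0],
    [0,0,0],
    [0,0,0],
  ],
  claw=[6,6,6,6,6],
)

```text
time_s: 19.72
position: [0.5034, 0.3509, 0.1852]
tool_rot: [[0.009, 0.98, 0.197], [0.004, 0.197, -0.98], [-1.0, 0.01, -0.002]]
ft_force: [-0.1, 0.2, 1.0]
grip_width: 0.0597
```

```bash
python3 - <<'E'
from h import *
s=st();go([.501,.358,.177],12)
crop("scene","s14.png",420,180,600,330,4)
E
```

```text
19.72 pos [0.5034 0.3509 0.1852] F [-0.1191  0.1968  0.9762] w 0.0597
[[ 0.0093  0.9804  0.1966]
 [ 0.0038  0.1966 -0.9805]
 [-0.9999  0.0099 -0.0019]]
q [23.8434 28.999  66.5816 -0.0188 83.8428 12.5067]
shift cm [-0.24  0.71 -0.82] turn 0.011551543868052098 jaw 11.3
```

View pics/s14.png

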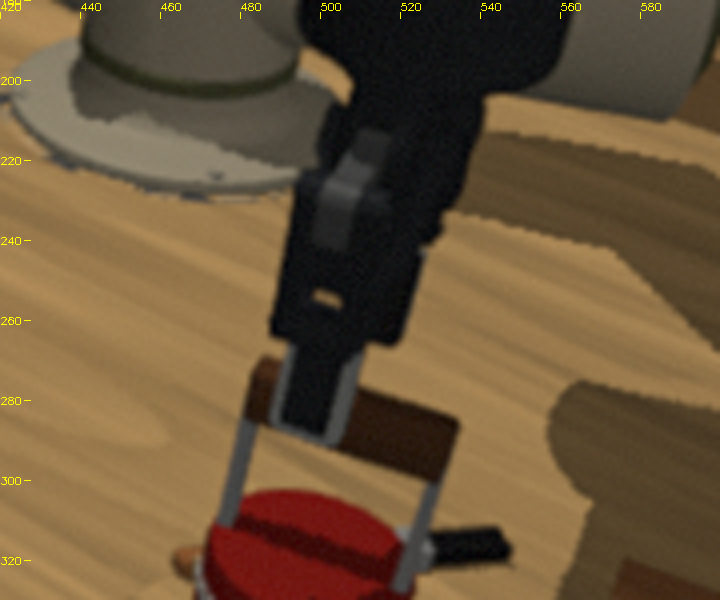

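Emit:
play_rows(
  travel=[
    [-0.2,0.6,-0.3],
    [0,0.1,-0.5],
    [0,0,0],
    [0,0,0],
    [0,0,0],
    [0,0,0],
    [0,0,0],
    [0,0,0],
  ],
  rotation=[
    [0,0.008,0],
    [0,0,0],
    [0,0,0],
    [0,0,0],
    [0,0,0],
    [0,0,0],
    [0,0,0],
    [0,0,0],
  ],
  claw=[5,4,3,2,1,0.8,0.8,0.8],
  squeeze=60,
)

```text
time_s: 20.43
position: [0.5043, 0.3572, 0.1827]
tool_rot: [[0.01, 0.981, 0.194], [0.007, 0.194, -0.981], [-1.0, 0.011, -0.005]]
ft_force: [1.4, -0.0, -1.6]
grip_width: 0.0119
```

```bash
python3 - <<'E'
from h import *
s=st()
im=env.get_image("scene")
crop("scene","s15.png",420,200,600,400,4,im)
E
```

```text
20.43 pos [0.5043 0.3572 0.1827] F [ 1.3921 -0.0194 -1.6201] w 0.0119
[[ 0.0097  0.981   0.1936]
 [ 0.0072  0.1936 -0.9811]
 [-0.9999  0.0109 -0.0051]]
q [24.2852 29.4769 66.1436  0.1461 83.703  13.1057]
```

View pics/s15.png

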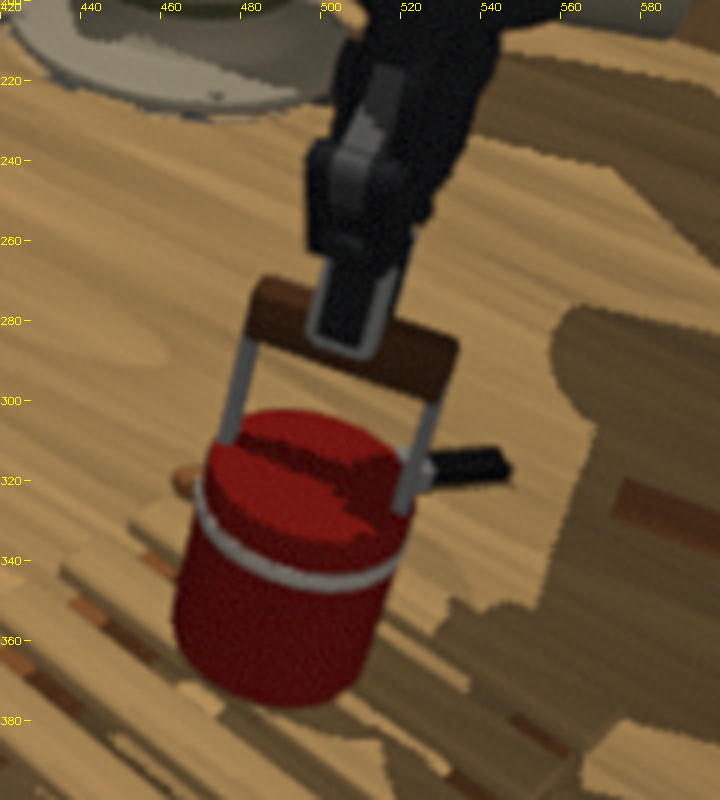

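Emit:
play_rows(
  travel=[
    [0,0,0.5],
    [0,0,1],
    [0,0,1.5],
    [0,0,1.5],
    [0,0,1],
    [0,0,0],
  ],
  rotation=[
    [0,0.005,0],
    [0,0,0],
    [0,0,0],
    [0,0,0],
    [0,0,0],
    [0,0,0],
  ],
  claw=[0.6,0.6,0.6,0.6,0.6,0.6],
  squeeze=90,
)

```text
time_s: 20.98
position: [0.5022, 0.3565, 0.2399]
tool_rot: [[-0.004, 0.981, 0.194], [0.004, 0.194, -0.981], [-1.0, -0.003, -0.005]]
ft_force: [0.9, 1.0, -4.2]
grip_width: 0.0107
```

```bash
python3 - <<'E'
from h import *
s=st()
im=env.get_image("scene")
crop("scene","s16.png",400,180,600,400,3,im)
E
```

```text
20.98 pos [0.5022 0.3565 0.2399] F [ 0.8735  1.0254 -4.2301] w 0.0107
[[-0.0037  0.981   0.1938]
 [ 0.0041  0.1939 -0.981 ]
 [-1.     -0.0028 -0.0047]]
q [24.2347 27.7187 59.7747  0.301  92.6026 13.0706]
```

View pics/s16.png

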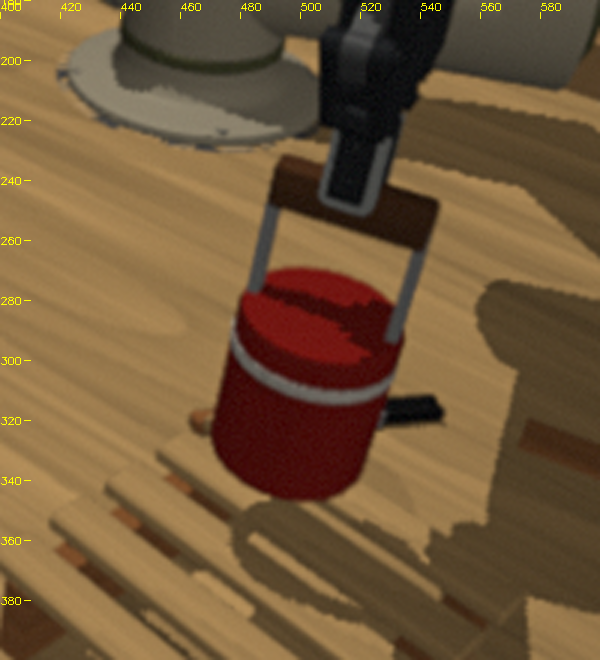

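Pot is lifted, upright. Carry it to the mat.

Emit:
play_rows(
  travel=[
    [-0.2,-1,0.3],
    [-0.5,-2,0],
    [-0.7,-3,0],
    [-0.7,-3,0],
    [-0.7,-3,0],
    [-0.7,-3,0],
    [-0.7,-3,0],
    [-0.7,-3,0],
    [-0.7,-3,0],
    [-0.7,-3,0],
    [-0.7,-3,0],
    [-0.5,-2,0],
  ],
  rotation=[
    [0,0,0],
    [0,0,0],
    [0,0,0],
    [0,0,0],
    [0,0,0],
    [0,0,0],
    [0,0,0],
    [0,0,0],
    [0,0,0],
    [0,0,0],
    [0,0,0],
    [0,0,0],
  ],
  claw=[0.6,0.6,0.6,0.6,0.6,0.6,0.6,0.6,0.6,0.6,0.6,0.6],
)

```text
time_s: 22.03
position: [0.4127, 0.0217, 0.2344]
tool_rot: [[-0.021, 0.979, 0.201], [0.001, 0.201, -0.98], [-1.0, -0.02, -0.005]]
ft_force: [0.1, 0.1, -5.7]
grip_width: 0.0108
```

Emit:
play_rows(
  travel=[
    [-0.3,-1,0],
    [0,0,0],
  ],
  rotation=[
    [0,0,0],
    [0,0,0],
  ],
  claw=[0.6,0.6],
)

```text
time_s: 22.2
position: [0.4067, 0.0074, 0.2338]
tool_rot: [[-0.023, 0.98, 0.195], [-0.001, 0.195, -0.981], [-1.0, -0.023, -0.004]]
ft_force: [0.8, 0.4, -5.4]
grip_width: 0.011
```

```bash
python3 - <<'E'
from h import *
s=st();go([.4254,-.0194,.128],12)
crop("scene","s17.png",260,100,460,300,3)
E
```

```text
22.2 pos [0.4067 0.0074 0.2338] F [ 0.792   0.396  -5.3542] w 0.011
[[-0.023   0.9805  0.1953]
 [-0.0008  0.1954 -0.9807]
 [-0.9997 -0.0227 -0.0037]]
q [-15.4621   6.7829  91.36    -0.3969  83.1132 -26.6768]
shift cm [  1.87  -2.68 -10.58] turn 0.012757978277091865 jaw 11.3
```

View pics/s17.png

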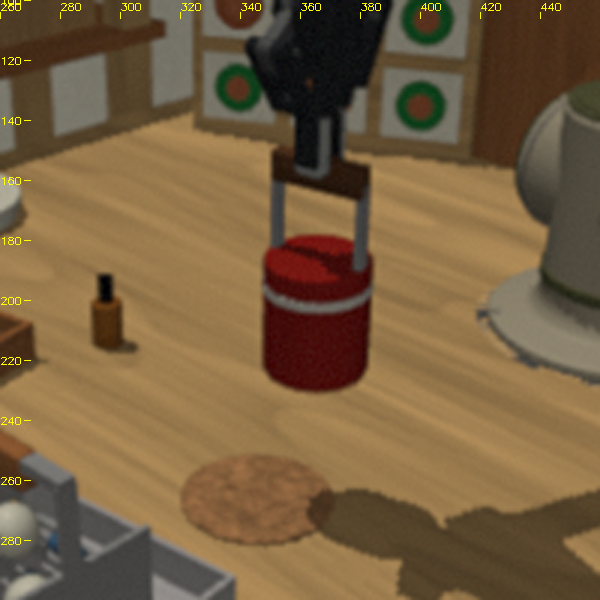

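Emit:
play_rows(
  travel=[
    [1,-1.4,0],
    [0.8,-1.2,-1],
    [0.1,0,-2],
    [0,0,-2.5],
    [0,0,-2],
    [0,0,-1],
    [0,0,0],
  ],
  rotation=[
    [0,-0.02,0],
    [0,0,0],
    [0,0,0],
    [0,0,0],
    [0,0,0],
    [0,0,0],
    [0,0,0],
  ],
  claw=[0.6,0.6,0.6,0.6,0.6,0.6,0.6],
)

```text
time_s: 22.83
position: [0.4263, -0.0162, 0.142]
tool_rot: [[-0.004, 0.98, 0.198], [0.002, 0.198, -0.98], [-1.0, -0.004, -0.003]]
ft_force: [-1.0, -0.3, -5.8]
grip_width: 0.0107
```

```bash
python3 - <<'E'
from h import *
s=st();go([.4254,-.0194,.128],12)
crop("scene","s18.png",260,140,460,300,4)
E
```

```text
22.83 pos [ 0.4263 -0.0162  0.142 ] F [-1.0255 -0.3334 -5.8036] w 0.0107
[[-0.0045  0.9801  0.1983]
 [ 0.0023  0.1983 -0.9801]
 [-1.     -0.0039 -0.0032]]
q [-18.1919  13.8369  99.098    0.0509  67.3504 -29.6473]
shift cm [-0.09 -0.32 -1.4 ] turn 0.00984311628189896 jaw 11.4
```

View pics/s18.png

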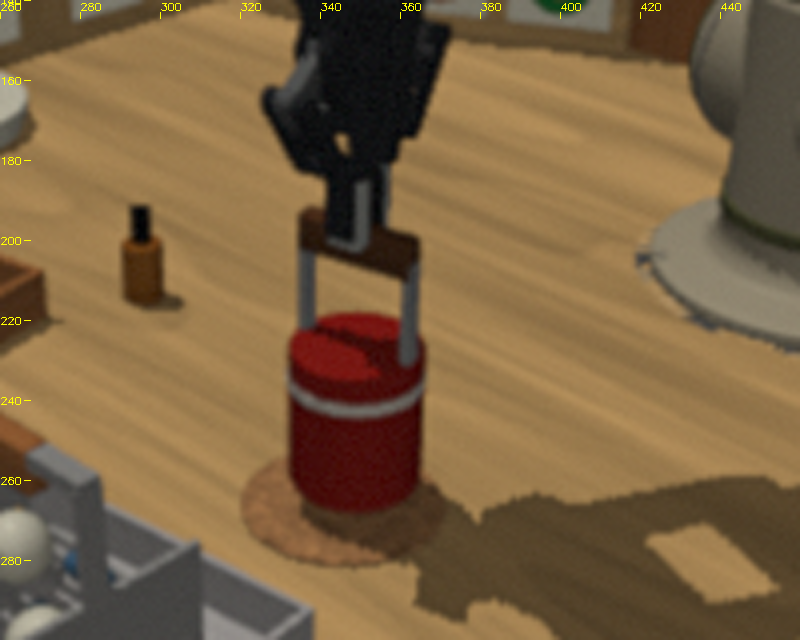

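Emit:
play_rows(
  travel=[
    [0,-0.3,-0.4],
    [0,0,-0.5],
    [0,0,-0.3],
    [0,0,-0.2],
    [0,0,0],
  ],
  rotation=[
    [0,0,0],
    [0,0,0],
    [0,0,0],
    [0,0,0],
    [0,0,0],
  ],
  claw=[0.6,0.6,0.6,0.6,0.6],
)

```text
time_s: 23.3
position: [0.4282, -0.0193, 0.129]
tool_rot: [[-0.0, 0.98, 0.2], [0.001, 0.2, -0.98], [-1.0, -0.0, -0.001]]
ft_force: [-0.5, 0.2, -5.1]
grip_width: 0.0107
```

Emit:
play_rows(
  travel=[
    [0,0,-0.2],
    [0,0,-0.15],
    [0,0,0],
  ],
  rotation=[
    [0,0,0],
    [0,0,0],
    [0,0,0],
  ],
  claw=[0.6,0.6,0.6],
)

```text
time_s: 23.55
position: [0.4294, -0.0201, 0.1273]
tool_rot: [[0.004, 0.98, 0.2], [-0.001, 0.2, -0.98], [-1.0, 0.004, 0.002]]
ft_force: [-0.4, -0.7, -5.3]
grip_width: 0.011
```

Emit:
play_rows(
  travel=[
    [-0.3,0,-0.2],
    [0,0,-0.2],
    [0,0,0],
  ],
  rotation=[
    [0,0,0],
    [0,0,0],
    [0,0,0],
  ],
  claw=[0.6,0.6,0.6],
)

```text
time_s: 23.8
position: [0.4304, -0.0219, 0.1273]
tool_rot: [[0.017, 0.98, 0.2], [-0.006, 0.2, -0.98], [-1.0, 0.016, 0.01]]
ft_force: [0.4, 0.5, -5.8]
grip_width: 0.0108
```

```bash
python3 - <<'E'
from h import *
s=st()
print(s['joint_efforts'],s['wrist_torque'],s['qvel'])
crop("scene","s19.png",260,140,460,300,4)
E
```

```text
23.8 pos [ 0.4304 -0.0219  0.1273] F [ 0.3942  0.458  -5.8393] w 0.0108
[[ 0.0172  0.9797  0.1999]
 [-0.0064  0.2    -0.9798]
 [-0.9998  0.0156  0.0097]]
q [-18.7069  14.8127 100.6955  -0.0363  63.4403 -30.2267]
[ -0.1591 -36.2837 -20.8719  -0.0742  -0.1674   0.0029] [-0.0371  0.0194 -0.0069] [-0.2113 -0.9816 -0.7681 -0.1698 -0.7361 -0.0523]
```

View pics/s19.png

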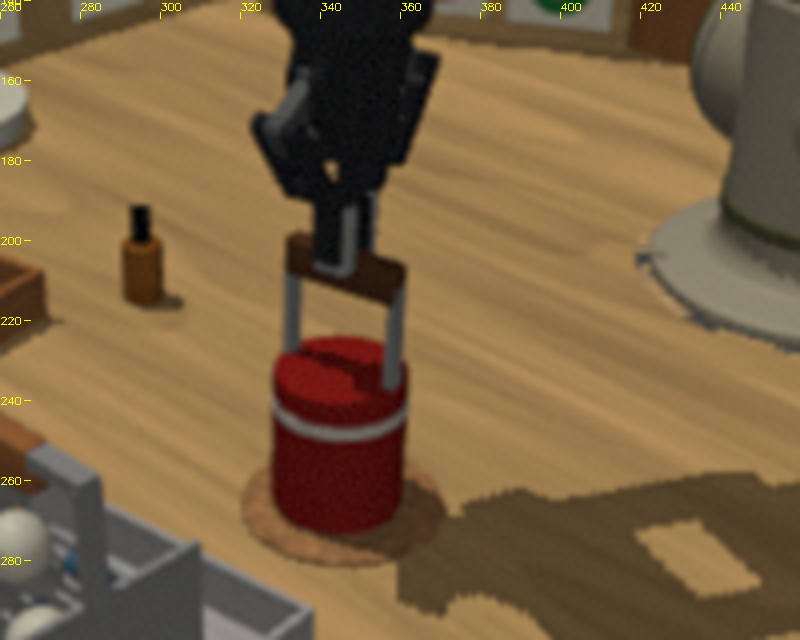

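Emit:
play_rows(
  travel=[
    [-0.2,0.1,-0.3],
    [0,0,-0.3],
    [0,0,0],
  ],
  rotation=[
    [0.006,0.017,0],
    [0,0,0],
    [0,0,0],
  ],
  claw=[0.6,0.6,0.6],
)

```text
time_s: 24.1
position: [0.4343, -0.0243, 0.1276]
tool_rot: [[0.018, 0.98, 0.2], [-0.01, 0.201, -0.98], [-1.0, 0.015, 0.013]]
ft_force: [0.3, -0.3, -5.8]
grip_width: 0.0112
```

Emit:
play_rows(
  travel=[
    [0,0,0],
    [0,0,0],
    [0,0,0],
  ],
  rotation=[
    [0,0,0],
    [0,0,0],
    [0,0,0],
  ],
  claw=[0.6,0.6,0.6],
)

```text
time_s: 24.35
position: [0.434, -0.0242, 0.1272]
tool_rot: [[0.017, 0.98, 0.2], [-0.009, 0.2, -0.98], [-1.0, 0.015, 0.013]]
ft_force: [0.4, -1.3, 1.2]
grip_width: 0.011
```

```bash
python3 - <<'E'
from h import *
s=st()
print(s['joint_efforts'],s['wrist_torque'],s['qvel'])
crop("scene","s20.png",260,140,460,300,4)
E
```

```text
24.35 pos [ 0.434  -0.0242  0.1272] F [ 0.411  -1.2542  1.1815] w 0.011
[[ 0.0173  0.9796  0.2003]
 [-0.0095  0.2004 -0.9797]
 [-0.9998  0.015   0.0128]]
q [-18.7461  15.159  100.1823  -0.2198  63.5462 -30.2087]
[  0.4728 -33.7612 -17.9017   0.1875   0.2336   0.0014] [-0.2068 -0.0648 -0.0029] [-0.0661  0.0781  0.1076  0.0261 -0.2235 -0.0288]
```

View pics/s20.png

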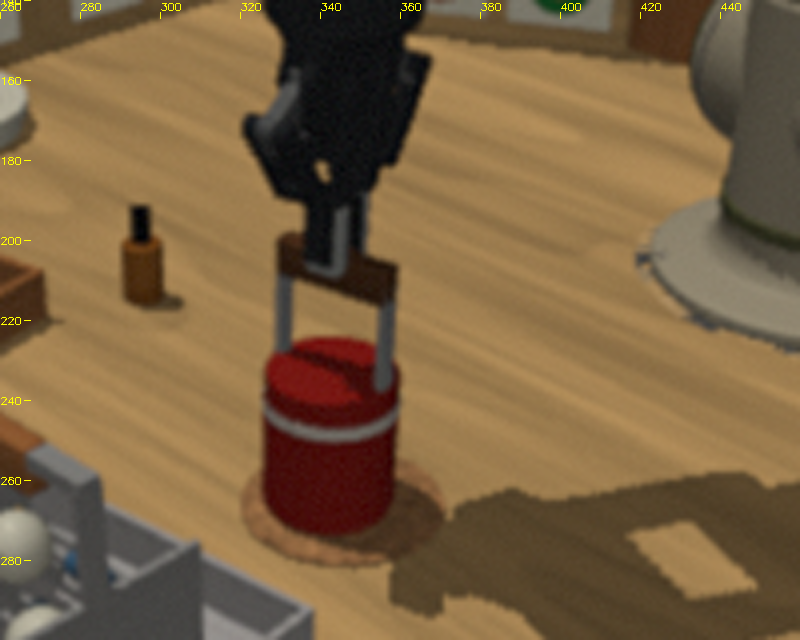

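Emit:
play_rows(
  travel=[
    [0,0,0.6],
    [-0.5,0.3,0.4],
    [-0.4,0.2,0],
    [0,0,0],
  ],
  rotation=[
    [0,0,0],
    [0.01,0.016,0],
    [0,0,0],
    [0,0,0],
  ],
  claw=[0.6,0.6,0.6,0.6],
)

```text
time_s: 24.73
position: [0.4233, -0.0183, 0.1366]
tool_rot: [[-0.004, 0.98, 0.2], [0.003, 0.2, -0.98], [-1.0, -0.003, -0.003]]
ft_force: [0.4, 0.0, -6.8]
grip_width: 0.011
```

Emit:
play_rows(
  travel=[
    [0.1,-0.1,-0.4],
    [0.1,0,-0.4],
    [0,0,-0.2],
    [0,0,0],
    [0,0,0],
    [0,0,0],
  ],
  rotation=[
    [0,0,0],
    [0,0,0],
    [0,0,0],
    [0,0,0],
    [0,0,0],
    [0,0,0],
  ],
  claw=[0.6,0.6,0.6,0.6,0.6,0.6],
)

```text
time_s: 25.23
position: [0.4261, -0.0199, 0.127]
tool_rot: [[-0.001, 0.98, 0.201], [0.001, 0.201, -0.98], [-1.0, -0.001, -0.001]]
ft_force: [-2.1, 0.3, 1.3]
grip_width: 0.0108
```

```bash
python3 - <<'E'
from h import *
s=st()
crop("scene","s21.png",260,140,460,300,4)
E
```

```text
25.23 pos [ 0.4261 -0.0199  0.127 ] F [-2.1427  0.3202  1.3429] w 0.0108
[[-0.0012  0.9796  0.2009]
 [ 0.0006  0.2009 -0.9796]
 [-1.     -0.0011 -0.0008]]
q [-18.6779  14.9019 100.6055   0.0108  64.5702 -30.2735]
```

View pics/s21.png

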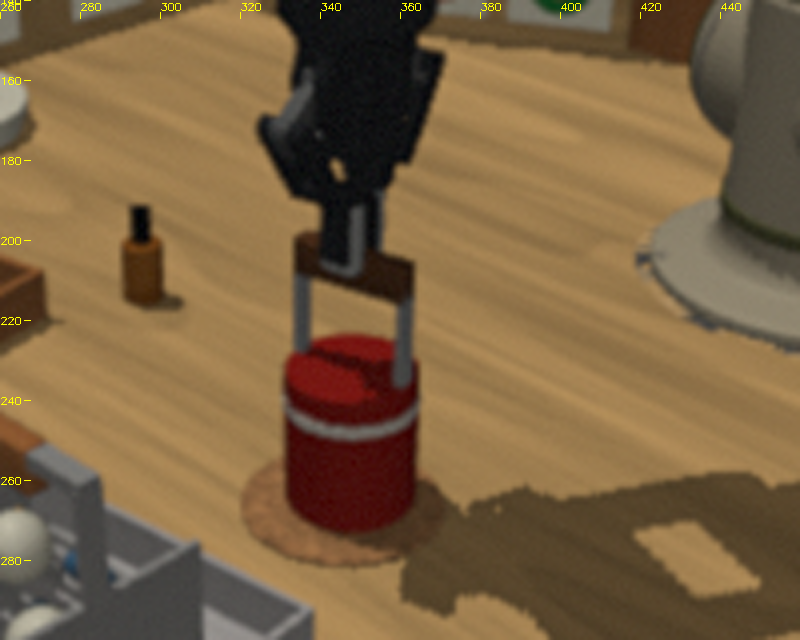

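Emit:
play_rows(
  travel=[
    [0,0,0],
    [0,0,0],
    [0,0,0],
    [0,0,0],
    [0,0,1.5],
    [0,0,3],
    [0,0,4],
    [0,0,3],
    [0,0,0],
  ],
  rotation=[
    [0,0,0],
    [0,0,0],
    [0,0,0],
    [0,0,0],
    [0,0,0],
    [0,0,0],
    [0,0,0],
    [0,0,0],
    [0,0,0],
  ],
  claw=[1.5,2.5,4,5,5.5,5.5,5.5,5.5,5.5],
)

```text
time_s: 26.03
position: [0.4261, -0.0201, 0.2461]
tool_rot: [[-0.001, 0.98, 0.201], [0.001, 0.201, -0.98], [-1.0, -0.001, -0.001]]
ft_force: [-0.3, -0.3, 0.7]
grip_width: 0.0551
```

```bash
python3 - <<'E'
from h import *
s=st();go([.6385,-.0225,.24],2.4)
crop("scene","s22.png",170,180,410,360,3)
crop("top","t22.png",270,140,390,320,4)
E
```

```text
26.03 pos [ 0.4261 -0.0201  0.2461] F [-0.3018 -0.2949  0.7031] w 0.0551
[[-0.0015  0.9797  0.2006]
 [ 0.0008  0.2006 -0.9797]
 [-1.     -0.0013 -0.0011]]
q [-18.6955   7.7062  88.1384   0.0154  84.2494 -30.2675]
shift cm [21.24 -0.24 -0.61] turn -0.16005452868225786 jaw 11.6
```

View pics/s22.png

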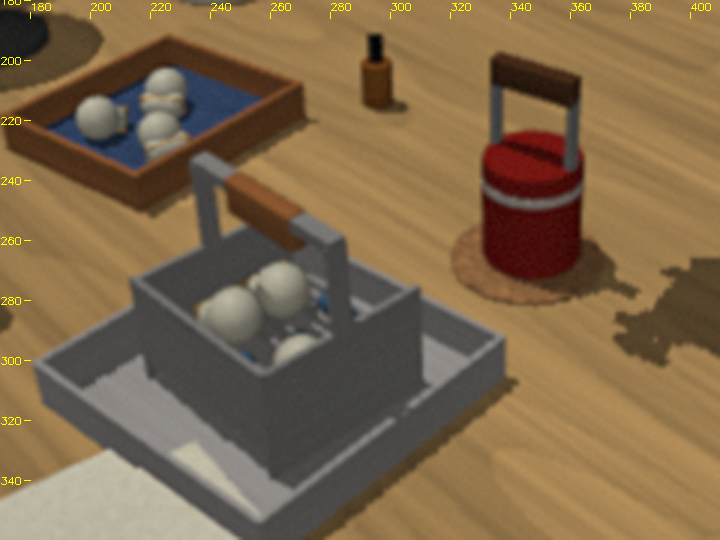

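View pics/t22.png

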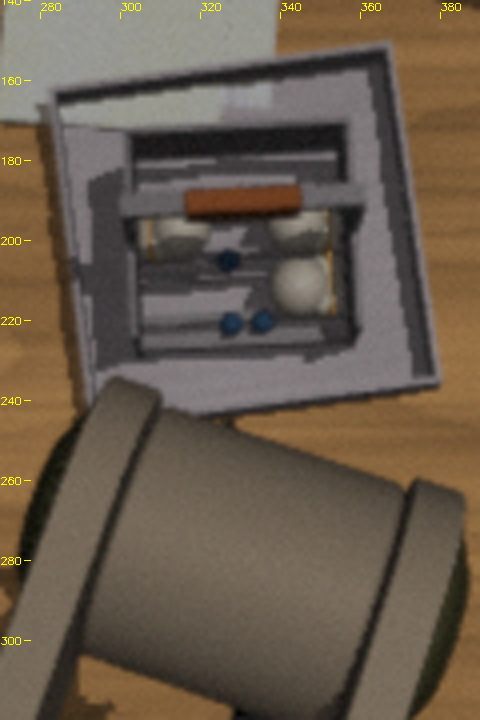

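Emit:
play_rows(
  travel=[
    [3.5,0,0],
    [3.9,0,0],
    [3.9,0,0],
    [3.9,0,0],
    [3.5,-0.2,0],
    [2,0,0],
    [0,0,0],
    [0,0,0],
  ],
  rotation=[
    [0,0,-0.04],
    [0,0,-0.04],
    [0,0,-0.04],
    [0,0,-0.04],
    [0,0,0],
    [0,0,0],
    [0,0,0],
    [0,0,0],
  ],
  claw=[5.5,5.5,5.5,5.5,5.5,5.5,5.5,5.5],
)

```text
time_s: 26.8
position: [0.6356, -0.0197, 0.2243]
tool_rot: [[-0.03, 0.999, 0.032], [0.01, 0.033, -0.999], [-0.999, -0.03, -0.011]]
ft_force: [-1.5, 0.3, -0.3]
grip_width: 0.0552
```

```bash
python3 - <<'E'
from h import *
s=st();go([.6385,-.0225,.112],2.4)
p=s['position'];print(px("scene",[p,p+[0,0,.01],[.6385,-.0225,.134]]))
crop("scene","s23.png",170,150,370,330,4)
E
```

```text
26.8 pos [ 0.6356 -0.0197  0.2243] F [-1.4727  0.2662 -0.3105] w 0.0552
[[-0.0304  0.999   0.0322]
 [ 0.0103  0.0325 -0.9994]
 [-0.9995 -0.03   -0.0113]]
q [-12.5172  31.2363  56.1746   0.2022  94.4173 -14.361 ]
shift cm [  0.29  -0.28 -11.23] turn 0.00932122769174035 jaw 1.9
[[258.5616 203.2739]
 [258.0348 197.8306]
 [260.7969 249.1321]]
```

View pics/s23.png

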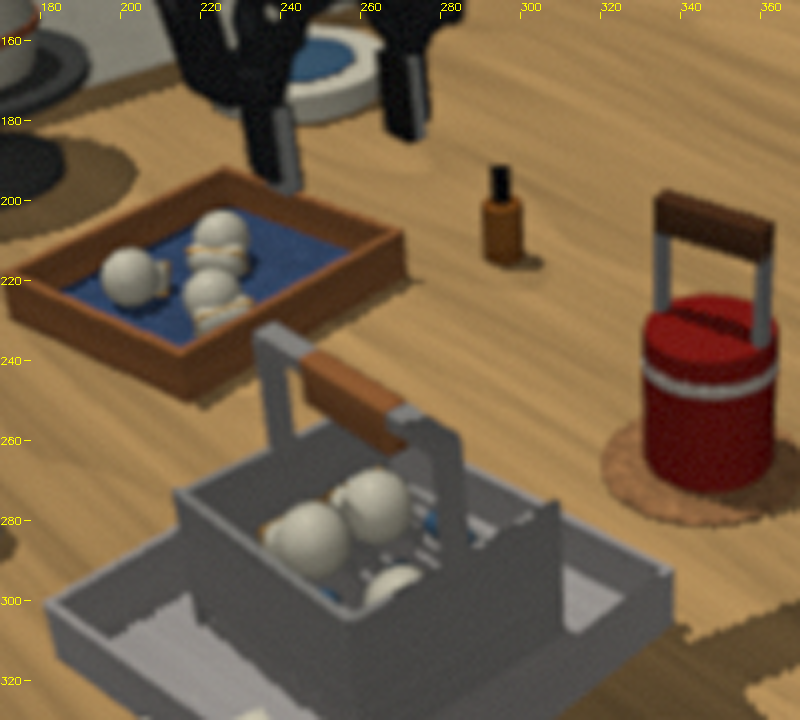

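Emit:
play_rows(
  travel=[
    [0.3,-0.3,-1],
    [0,0,-3],
    [0,0,-2.5],
    [0,0,-1],
    [0,0,0],
  ],
  rotation=[
    [-0.01,-0.03,0.01],
    [0,0,0],
    [0,0,0],
    [0,0,0],
    [0,0,0],
  ],
  claw=[5.5,5.5,5.5,5.5,5.5],
)

```text
time_s: 27.27
position: [0.6327, -0.0225, 0.1455]
tool_rot: [[-0.002, 0.999, 0.042], [0.0, 0.042, -0.999], [-1.0, -0.002, -0.0]]
ft_force: [-0.6, -0.6, -0.7]
grip_width: 0.055
```

Emit:
play_rows(
  travel=[
    [0.5,0,-0.7],
    [0.1,0,-1.3],
    [0,0,-1.1],
    [0,0,-0.2],
    [0,0,0],
  ],
  rotation=[
    [0,0,0],
    [0,0,0],
    [0,0,0],
    [0,0,0],
    [0,0,0],
  ],
  claw=[5.5,5.5,5.5,5.5,5.5],
)

```text
time_s: 27.68
position: [0.6384, -0.0228, 0.1141]
tool_rot: [[0.002, 0.999, 0.042], [-0.001, 0.042, -0.999], [-1.0, 0.002, 0.001]]
ft_force: [0.4, 0.4, 0.2]
grip_width: 0.0548
```

```bash
python3 - <<'E'
from h import *
s=st()
crop("scene","s24.png",200,170,340,310,5)
E
```

```text
27.68 pos [ 0.6384 -0.0228  0.1141] F [0.3849 0.4265 0.1506] w 0.0548
[[ 0.0016  0.9991  0.0418]
 [-0.0006  0.0418 -0.9991]
 [-1.      0.0016  0.0007]]
q [-12.6348  34.9948  67.7636  -0.0136  77.1421 -15.0271]
```

View pics/s24.png

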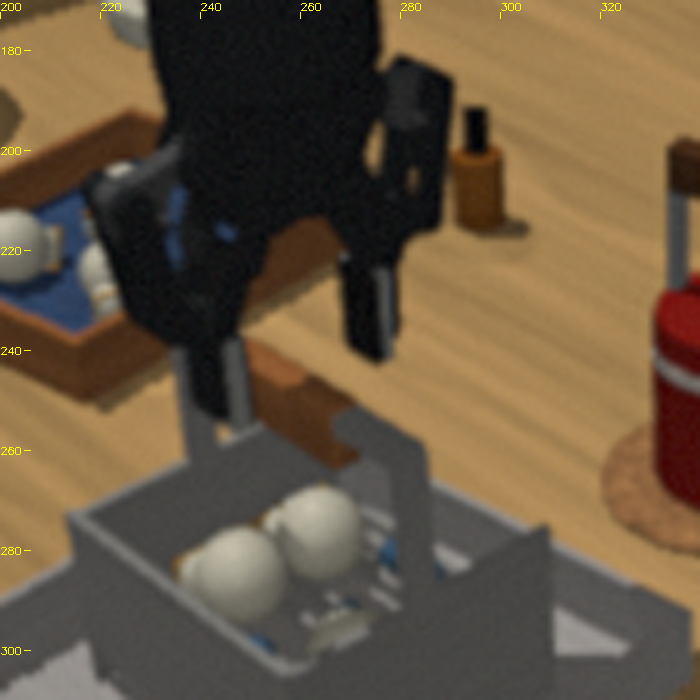

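Emit:
play_rows(
  travel=[
    [0,0,-0.5],
    [0,0,-0.2],
    [0,0,0],
    [0,0,0],
    [0,0,0],
    [0,0,0],
    [0,0,0],
    [0,0,0],
  ],
  rotation=[
    [0,0,0],
    [0,0,0],
    [0,0,0],
    [0,0,0],
    [0,0,0],
    [0,0,0],
    [0,0,0],
    [0,0,0],
  ],
  claw=[5,4,3,2,1,0.6,0.6,0.6],
  squeeze=110,
)

```text
time_s: 28.4
position: [0.6399, -0.023, 0.1097]
tool_rot: [[0.008, 0.999, 0.042], [-0.002, 0.042, -0.999], [-1.0, 0.007, 0.002]]
ft_force: [1.9, -0.5, -0.9]
grip_width: 0.0113
```

```bash
python3 - <<'E'
from h import *
s=st()
crop("scene","s25.png",200,170,340,310,5)
E
```

```text
28.4 pos [ 0.6399 -0.023   0.1097] F [ 1.9142 -0.5113 -0.8587] w 0.0113
[[ 0.0075  0.9991  0.0417]
 [-0.0018  0.0417 -0.9991]
 [-1.      0.0075  0.0021]]
q [-12.6326  35.215   68.1095  -0.005   76.232  -15.0236]
```

View pics/s25.png

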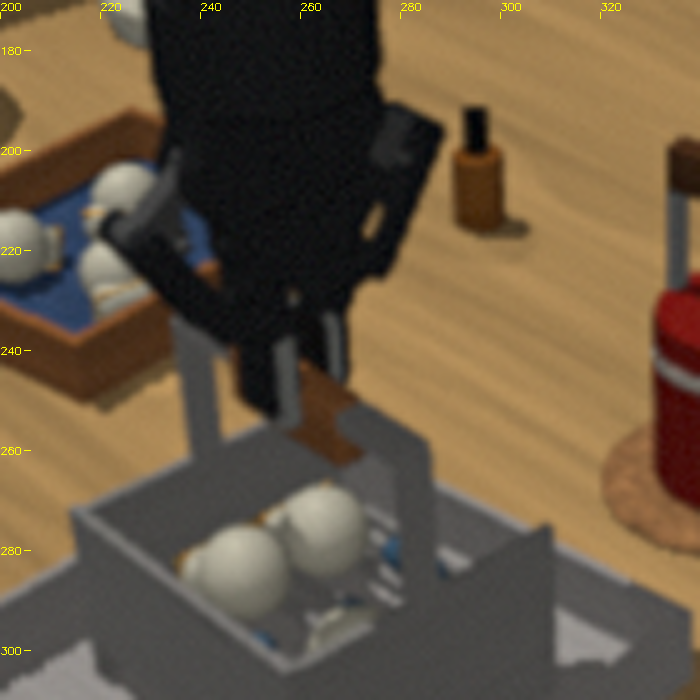

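Emit:
play_rows(
  travel=[
    [0,0,0.6],
    [0.2,0,0.6],
    [0,0,0],
    [0,0,0],
  ],
  rotation=[
    [0,0.007,0],
    [0,0,0],
    [0,0,0],
    [0,0,0],
  ],
  claw=[0.5,0.5,0.5,0.5],
)

```text
time_s: 28.78
position: [0.6406, -0.0227, 0.1209]
tool_rot: [[-0.006, 0.999, 0.042], [-0.001, 0.042, -0.999], [-1.0, -0.006, 0.0]]
ft_force: [0.4, -0.1, -6.4]
grip_width: 0.0112
```

```bash
python3 - <<'E'
from h import *
s=st()
im=env.get_image("scene");crop("scene","s26.png",170,200,350,360,4,im)
E
```

```text
28.78 pos [ 0.6406 -0.0227  0.1209] F [ 0.3929 -0.0836 -6.4183] w 0.0112
[[-0.0059  0.9991  0.0418]
 [-0.0006  0.0418 -0.9991]
 [-1.     -0.0059  0.0003]]
q [-12.546   35.0582  66.4248  -0.1074  78.8395 -14.9204]
```

View pics/s26.png

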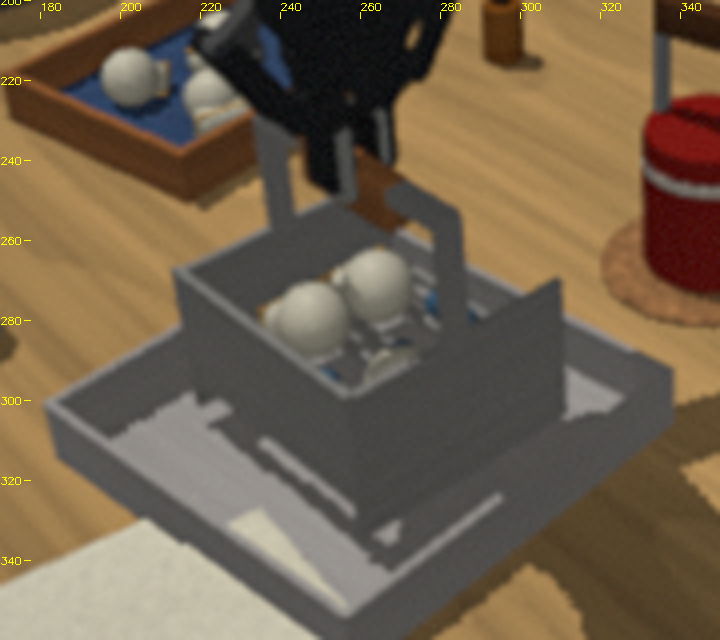

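Emit:
play_rows(
  travel=[
    [1.5,0,0],
    [-3,0,0],
    [3,0,0],
    [-3,0,0],
    [3,0,0],
    [-3,0,0],
    [3,0,0],
    [-3,0,0],
    [1.5,0,0],
    [0,0,0],
    [0,0,0],
  ],
  rotation=[
    [0,0,0],
    [0,0,0],
    [0,0,0],
    [0,0,0],
    [0,0,0],
    [0,0,0],
    [0,0,0],
    [0,0,0],
    [0,0,0],
    [0,0,0],
    [0,0,0],
  ],
  claw=[0.5,0.5,0.5,0.5,0.5,0.5,0.5,0.5,0.5,0.5,0.5],
)

```text
time_s: 29.75
position: [0.6315, -0.0148, 0.1066]
tool_rot: [[-0.116, 0.992, 0.048], [0.02, 0.051, -0.999], [-0.993, -0.115, -0.026]]
ft_force: [-1.5, 0.2, -4.1]
grip_width: 0.0114
```

```bash
python3 - <<'E'
from h import *
s=st()
im=env.get_image("scene");crop("scene","s27.png",170,200,350,360,4,im)
im=env.get_image("top");crop("top","t27.png",270,140,390,260,5,im)
E
```

```text
29.75 pos [ 0.6315 -0.0148  0.1066] F [-1.5011  0.216  -4.1234] w 0.0114
[[-0.116   0.9921  0.0482]
 [ 0.0199  0.0509 -0.9985]
 [-0.993  -0.1149 -0.0256]]
q [-11.9442  37.9563  63.5273  -0.2625  85.2707 -14.7576]
```

View pics/s27.png

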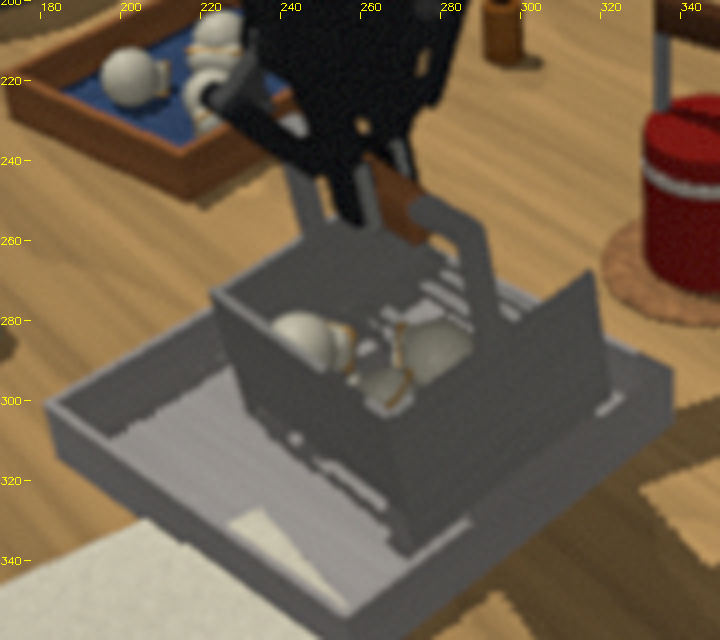

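View pics/t27.png

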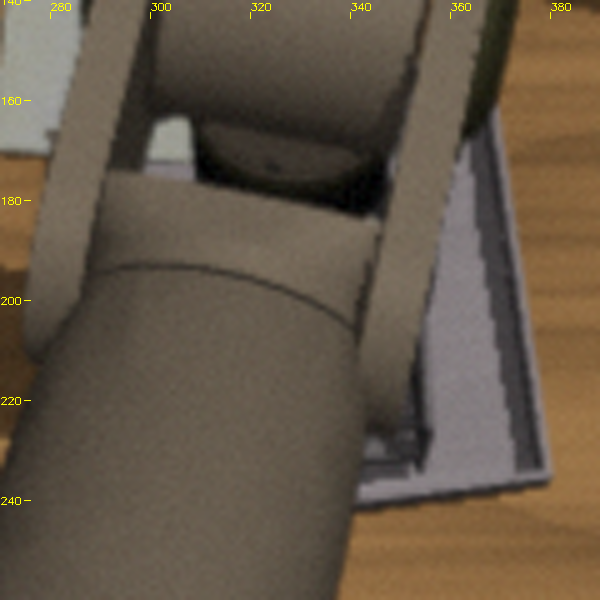

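Emit:
play_rows(
  travel=[
    [0,0,1],
    [0.3,-0.3,1],
    [0.3,-0.3,1],
    [0,0,1],
    [0,0,0],
  ],
  rotation=[
    [0,0,0],
    [-0.01,-0.05,0],
    [-0.01,-0.05,0],
    [0,-0.01,0],
    [0,0,0],
  ],
  claw=[0.5,0.5,0.5,0.5,0.5],
)

```text
time_s: 30.27
position: [0.6381, -0.0216, 0.1497]
tool_rot: [[-0.003, 0.999, 0.048], [-0.0, 0.048, -0.999], [-1.0, -0.003, 0.0]]
ft_force: [0.4, 0.3, -3.9]
grip_width: 0.0114
```

```bash
python3 - <<'E'
from h import *
s=st()
im=env.get_image("scene");crop("scene","s28.png",170,200,350,360,4,im)
E
```

```text
30.27 pos [ 0.6381 -0.0216  0.1497] F [ 0.3903  0.3078 -3.947 ] w 0.0114
[[-0.0029  0.9988  0.0485]
 [-0.0005  0.0485 -0.9988]
 [-1.     -0.003   0.0003]]
q [-12.5164  33.3636  64.6413  -0.0627  82.1537 -15.2877]
```

View pics/s28.png

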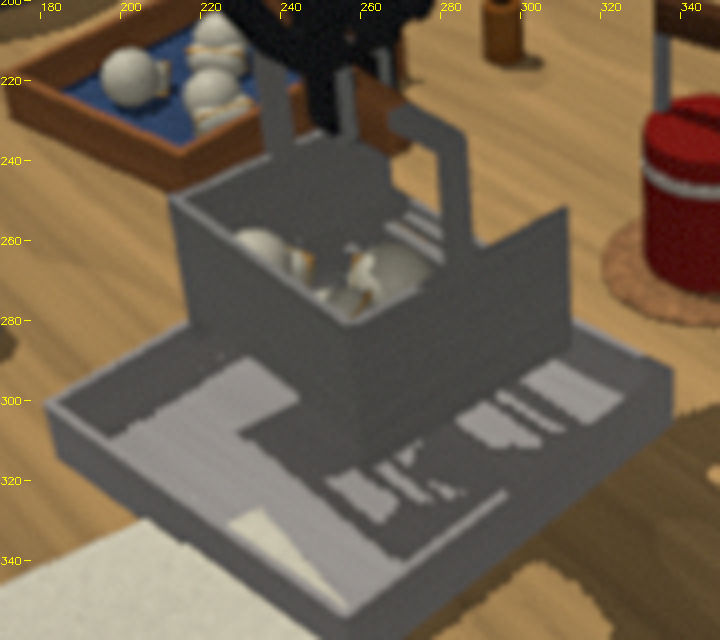

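Emit:
play_rows(
  travel=[
    [0,0,1],
    [0,0,2],
    [0,0,2.5],
    [0,0,2.5],
    [0,0,1],
    [0,0,0],
  ],
  rotation=[
    [0,0,0],
    [0,0,0],
    [0,0,0],
    [0,0,0],
    [0,0,0],
    [0,0,0],
  ],
  claw=[0.5,0.5,0.5,0.5,0.5,0.5],
)

```text
time_s: 30.82
position: [0.6353, -0.0207, 0.2382]
tool_rot: [[-0.021, 0.999, 0.048], [0.004, 0.048, -0.999], [-1.0, -0.021, -0.005]]
ft_force: [-0.3, 0.0, -5.2]
grip_width: 0.0114
```

```bash
python3 - <<'E'
from h import *
s=st()
im=env.get_image("scene");crop("scene","s29.png",170,140,350,360,3,im)
im=env.get_image("top");crop("top","t29.png",270,140,390,260,5,im)
E
```

```text
30.82 pos [ 0.6353 -0.0207  0.2382] F [-0.2811  0.0207 -5.1961] w 0.0114
[[-0.0214  0.9986  0.0484]
 [ 0.0036  0.0485 -0.9988]
 [-0.9998 -0.0212 -0.0047]]
q [-12.4932  30.5696  55.1095  -0.0625  95.5635 -15.2746]
```

View pics/s29.png

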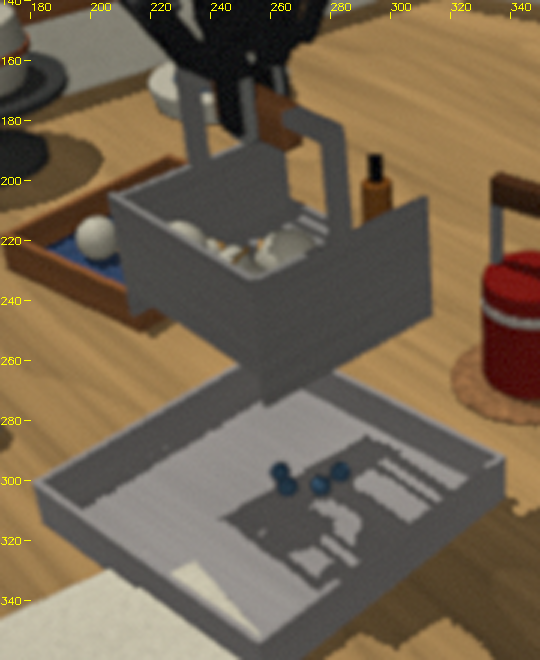

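View pics/t29.png

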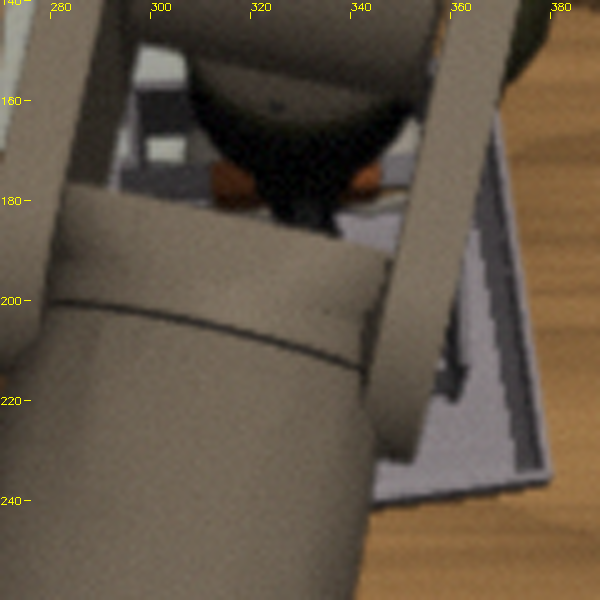

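```bash
python3 - <<'E'
from h import *
crop("scene","s29b.png",240,280,300,320,10)
from scipy.optimize import least_squares
D=[([.15,-.529,.2102],[21.807,74.336,83.858]),([.4478,-.1255,.1887],[14.4,89.36,76.246]),([.4605,-.1229,.0126],[29.29,101.68,48.7155]),([.629,.223,.2572],[32.44,48.81,97.03]),([.6432,.211,.029],[43.2,66.37,69.85]),([.5242,.2079,.2679],[19.77,68.117,88.786]),([.501,.3561,.2839],[26.46,54.86,98.3175]),([.4067,.0074,.2338],[6.78,91.36,83.11]),([.4261,-.0199,.127],[14.9,100.6,64.57]),([.6315,-.0148,.1066],[37.956,63.527,85.27]),([.6353,-.0207,.2382],[30.57,55.11,95.56])]
def fk(p,q):
    h,L1,L2,L3,a,b=p; t1,t2,t3=np.radians([q[0],q[0]+q[1],q[0]+q[1]+q[2]])
    r=a+L1*np.sin(t1)+L2*np.sin(t2)+b*np.sin(t2+np.pi/2)+L3*np.sin(t3)
    z=h+L1*np.cos(t1)+L2*np.cos(t2)+b*np.cos(t2+np.pi/2)+L3*np.cos(t3); return r,z
def res(p):
    o=[]
    for P,q in D:
        r,z=fk(p,q); o+=[r-np.sqrt(P[0]**2+P[1]**2-.117**2),z-P[2]]
    return o
s=least_squares(res,[.15,.4,.4,.25,0,0]);print(s.x,np.abs(s.fun).max())
np.save('kin.npy',s.x)
p=s.x
def ik(r,z,th):
    T=180-th
    f=lambda q:[fk(p,[q[0],q[1],T-q[0]-q[1]])[0]-r,fk(p,[q[0],q[1],T-q[0]-q[1]])[1]-z]
    k=least_squares(f,[10,100]);q=[k.x[0],k.x[1],T-k.x.sum()];return np.round(q,1),np.abs(k.fun).max()
for th in(0,20,40,55,65,70,75):
  # TCP beyond grip by .023 along tool
  t=np.radians(th);rg=np.hypot(.49,.342)
  for dz in(.16,.18,.2):
    R=rg+.023*np.sin(t);Z=dz-.023*np.cos(t)
    print(th,dz,ik(np.sqrt(R**2-.117**2),Z,th))
E
```

```text
[ 1.26832859e-01  5.36762196e-01  3.50617375e-01  2.75835041e-01
 -5.47161032e-05  1.01718223e-01] 0.0011384937672385131
0 0.16 (array([29.9, 73.3, 76.8]), np.float64(7.701284054917323e-12))
0 0.18 (array([28.9, 71.5, 79.5]), np.float64(1.2681022585614432e-06))
0 0.2 (array([28. , 69.7, 82.3]), np.float64(6.877673317806643e-07))
20 0.16 (array([23.1, 88.4, 48.5]), np.float64(9.289741431661724e-08))
20 0.18 (array([21.8, 86.7, 51.5]), np.float64(4.0672530871033175e-08))
20 0.2 (array([20.6, 84.9, 54.5]), np.float64(1.4580876644965102e-08))
40 0.16 (array([ 20.2, 102.9,  16.9]), np.float64(1.5127957497806932e-09))
40 0.18 (array([ 18.5, 101.3,  20.2]), np.float64(1.868706855923108e-10))
40 0.2 (array([16.8, 99.6, 23.6]), np.float64(1.3161366441138966e-10))
55 0.16 (array([ 22.1, 112.7,  -9.8]), np.float64(2.9161395520560518e-12))
55 0.18 (array([ 19.8, 111.3,  -6. ]), np.float64(3.525537122239797e-07))
55 0.2 (array([ 17.6, 109.7,  -2.3]), np.float64(7.483901431903917e-08))
65 0.16 (array([ 25.8, 118.2, -29. ]), np.float64(5.679385850498875e-10))
65 0.18 (array([ 23., 117., -25.]), np.float64(7.40905115037549e-11))
65 0.2 (array([ 20.4, 115.6, -21.1]), np.float64(7.341349750333848e-12))
70 0.16 (array([ 28.3, 120.6, -38.9]), np.float64(5.729060559289678e-09))
70 0.18 (array([ 25.4, 119.5, -34.9]), np.float64(9.205689543989592e-10))
70 0.2 (array([ 22.6, 118.2, -30.8]), np.float64(1.2073231303588727e-10))
75 0.16 (array([ 31.4, 122.5, -48.9]), np.float64(4.593371660810419e-08))
75 0.18 (array([ 28.2, 121.6, -44.8]), np.float64(8.795584482967911e-09))
75 0.2 (array([ 25.2, 120.5, -40.7]), np.float64(1.432002183499037e-09))
```

View pics/s29b.png

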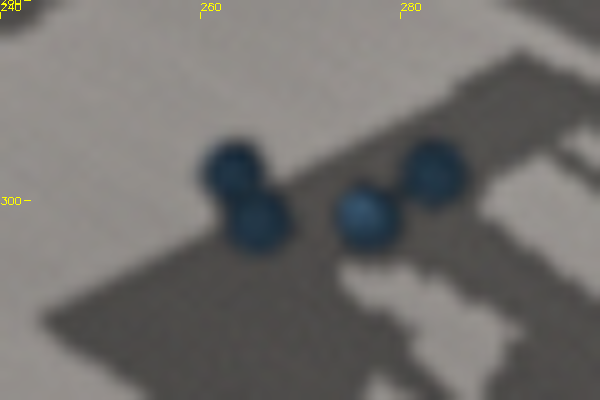

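```bash
cat >> h.py <<'E'
def Ro(q,s4=1,s6=1):
    q=np.radians(q)
    return Rn.from_euler('z',q[0])*Rn.from_euler('y',q[1]+q[2])*Rn.from_euler('z',s4*q[3])*Rn.from_euler('y',q[4])*Rn.from_euler('z',s6*q[5])
E
python3 - <<'E'
from h import *
np.set_printoptions(precision=4,suppress=True)
for s in(1,-1):
  M=Ro([10.3382,32.4434,48.8075,-2.2955,97.0285,61.2014],s,1).as_matrix();print(M)
s=env.observe()
for s4 in(1,-1): print(Ro(s['q'],s4,1).as_matrix())
print(s['tool_rot'])
E
```

```text
[[-0.626   0.779   0.0366]
 [ 0.7783  0.627  -0.0337]
 [-0.0492  0.0073 -0.9988]]
[[-0.6357  0.7717  0.0223]
 [ 0.7717  0.6344  0.0445]
 [ 0.0202  0.0455 -0.9988]]
[[-0.9985 -0.0482 -0.0258]
 [-0.0484  0.9988  0.0046]
 [ 0.0256  0.0059 -0.9997]]
[[-0.9985 -0.0484 -0.0254]
 [-0.0486  0.9988  0.0067]
 [ 0.025   0.0079 -0.9997]]
[[-0.0258  0.9985  0.0482]
 [ 0.0046  0.0484 -0.9988]
 [-0.9997 -0.0256 -0.0059]]
```

```bash
cat >> h.py <<'E'
def FK(p,q):
    h,L1,L2,L3,b1,b2,d1,d2,e=p
    Q=np.radians(q);z=np.array([0,0,1.]);
    R1=Rn.from_euler('z',Q[0]);A=R1*Rn.from_euler('y',Q[1]+Q[2]);B=A*Rn.from_euler('z',Q[3]);C=B*Rn.from_euler('y',Q[4])
    P=R1.apply([0,d1,h])+(R1*Rn.from_euler('y',Q[1])).apply([0,0,L1])+A.apply([b1,0,L2])+B.apply([b2,d2,0])+C.apply([e,0,L3])
    return P
def toolR(q):
    M=Ro(q).as_matrix();return np.stack([M[:,2],-M[:,0],-M[:,1]],1)
E
cat > fit.py <<'E'
from h import *
from scipy.optimize import least_squares
D=[([0.4478,-0.1255,0.1887],[-30.4026,14.4006,89.36,0.1899,76.246,22.4677]),
([0.4605,-0.1229,0.0126],[-29.3446,29.2935,101.6803,0.273,48.7155,22.693]),
([0.4403,0.1767,0.0109],[7.5608,29.4129,101.9104,-0.0738,48.5716,9.7713]),
([0.629,0.223,0.2572],[10.3382,32.4434,48.8075,-2.2955,97.0285,61.2014]),
([0.6432,0.211,0.029],[8.1174,43.2032,66.3691,0.1154,69.8521,58.6684]),
([0.5242,0.2079,0.2679],[9.9296,19.7703,68.1172,-0.6478,88.7855,-4.1926]),
([0.501,0.3561,0.2839],[24.4325,26.4647,54.8598,-0.0996,98.3175,12.5783]),
([0.4067,0.0074,0.2338],[-15.4621,6.7829,91.36,-0.3969,83.1132,-26.6768]),
([0.4261,-0.0199,0.127],[-18.6779,14.9019,100.6055,0.0108,64.5702,-30.2735]),
([0.4261,-0.0201,0.2461],[-18.6955,7.7062,88.1384,0.0154,84.2494,-30.2675]),
([0.6356,-0.0197,0.2243],[-12.5172,31.2363,56.1746,0.2022,94.4173,-14.361]),
([0.6315,-0.0148,0.1066],[-11.9442,37.9563,63.5273,-0.2625,85.2707,-14.7576]),
([0.434,-0.0242,0.1272],[-18.7461,15.159,100.1823,-0.2198,63.5462,-30.2087])]
import json,os
if os.path.exists('more.json'): D+=json.load(open('more.json'))
def res(p): return np.concatenate([FK(p,q)-P for P,q in D])
s=least_squares(res,[.127,.537,.35,.276,.05,.05,.06,.06,0]);print(s.x,np.abs(s.fun).max())
J=s.jac;c=np.linalg.pinv(J.T@J)*np.mean(s.fun**2);print('sd',np.sqrt(np.diag(c)))
np.save('kin.npy',s.x)
E
python3 fit.py
```

```text
[ 1.30199994e-01  5.37134982e-01  3.50781078e-01  2.78247926e-01
  1.03896002e-01 -8.97476402e-04  1.18619192e-01 -1.10964009e-03
 -4.38734599e-06] 5.895080677939882e-05
sd [2.14809551e-04 4.56313324e-05 3.31214790e-05 2.19787999e-04
 7.78610868e-04 7.78361086e-04 8.37837209e-04 8.37835504e-04
 3.75987927e-05]
```

```bash
cat >> h.py <<'E'
KP=np.array([.1302,.5371,.3508,.2782,.103,0,.1175,0,0])
LIM=np.array([[-178.18,178.18],[-50.72,133.34],[12.68,142.11],[-81.47,261.47],[9.98,163.14],[-165.26,165.26]])
from scipy.optimize import least_squares as LS
def IK(P,R,q0):
    def f(q):
        return np.concatenate([(FK(KP,q)-P)*10,(Rn.from_matrix(toolR(q).T@R)).as_rotvec()])
    k=LS(f,q0);return k.x,np.abs(k.fun).max()
def basR(az,th):
    """tool R for basket +x azimuth az (deg), spout-down tilt th (deg)"""
    B=Rn.from_euler('z',az,degrees=True)*Rn.from_euler('y',-th,degrees=True)
    M=B.as_matrix(); return np.stack([-M[:,2],M[:,0],-M[:,1]],1),M
E
python3 - <<'E'
from h import *
np.set_printoptions(precision=1,suppress=True)
s=env.observe();q0=np.array(s['q'])
print(Rn.from_matrix(basR(2.8,0)[0].T@s['tool_rot']).magnitude())
import sys
for az in range(-180,180,20):
  for q6off in (0,):
    ok=True;out=[];q=q0.copy()
    # path: yaw at height then tilt
    lipt=np.array([.525,-.365])
    for th in(0,15,30,45,60,70):
        R,M=basR(az,th)
        lip=M@np.array([-.059,0,-.099])
        feet=min((M@np.array([sx*.06,0,-.13]))[2] for sx in(-1,1))
        bx=M[:2,0]/np.linalg.norm(M[:2,0])
        G=np.array([*(lipt+.02*bx-lip[:2]),0.055-feet if th>20 else .055+.13])
        P=G+R[:,0]*.022
        if th==0:
            # choose q guess
            best=None
            q1=np.degrees(np.arctan2(P[1],P[0]))-12
            q6=(q1-az+180)%360-180
            q=np.array([q1,28,70,0,82,q6])
        q,e=IK(P,R,q)
        W=P-R[:,0]*.278
        bad=(q<LIM[:,0]+3).any() or (q>LIM[:,1]-3).any() or e>1e-4
        out.append((th,q.copy(),W,'BAD' if bad else ''))
        ok&=not bad
    print('az',az,'OK' if ok else 'x')
    if ok:
        for o in out: print('   ',o[0],o[1],np.round(o[2]*100))
    else: print('   ',[ (o[0],o[1]) for o in out if o[3]][:1])
E
```

```text
0.026236551436887398
az -180 x
    [(60, array([-32.8,  66.6,  13.8, -51.6, 143.2, 116.9]))]
az -160 OK
    0 [-52.4  28.6  71.1  -0.   80.3 107.6] [ 45. -39.  44.]
    15 [-44.2  34.1  62.6 -13.5  90.  116.6] [ 54. -36.  43.]
    30 [-37.3  40.7  51.7 -25.6 103.5 120.2] [ 62. -33.  42.]
    45 [-32.   49.2  42.  -37.9 114.9 119.8] [ 70. -30.  37.]
    60 [-28.1  58.6  32.5 -51.6 124.7 115.2] [ 77. -28.  30.]
    70 [-26.3  65.1  26.4 -62.1 129.8 109.9] [ 80. -26.  24.]
az -140 OK
    0 [-52.7  31.2  66.4   0.   82.4  87.3] [ 46. -42.  44.]
    15 [-44.   33.6  63.4 -15.   84.7  97.6] [ 54. -36.  43.]
    30 [-36.1  37.4  58.3 -29.1  91.9 104.9] [ 61. -30.  42.]
    45 [-29.4  43.5  54.3 -42.   98.7 110.2] [ 67. -24.  37.]
    60 [-24.4  50.8  50.4 -54.2 105.6 113.3] [ 72. -20.  30.]
    70 [-22.   56.2  47.9 -62.1 110.1 114.2] [ 75. -18.  24.]
az -120 OK
    0 [-52.2  34.   61.2  -0.   84.8  67.8] [ 49. -43.  44.]
    15 [-44.1  33.1  64.4 -14.8  79.1  78.3] [ 53. -35.  43.]
    30 [-35.8  33.8  65.4 -30.4  79.2  89.5] [ 58. -27.  42.]
    45 [-28.4  37.4  66.9 -45.7  81.1 101.3] [ 
[... 2435 characters left out ...]
    0 [ -39.2   29.9   68.7   -0.    81.3 -119.2] [ 54. -29.  44.]
    15 [ -46.5   33.8   63.    12.    92.2 -127. ] [ 52. -38.  43.]
    30 [ -52.6   39.    55.1   22.5  106.  -130.2] [ 51. -47.  42.]
    45 [ -57.4   46.3   48.3   32.7  117.5 -130.5] [ 49. -55.  37.]
    60 [ -60.8   54.6   41.9   43.7  127.7 -127.5] [ 48. -62.  30.]
    70 [ -62.4   60.4   37.9   52.1  133.5 -123.8] [ 47. -65.  24.]
az 100 x
    [(70, array([ -56.4,   70. ,   14.7,   55.3,  152.7, -119.4]))]
az 120 x
    [(0, array([ -43.3,   25.9,   75.9,    0. ,   78.2, -163.3]))]
az 140 x
    [(0, array([-46.2,  25.1,  77.3,  -0. ,  77.7, 173.8]))]
az 160 x
    [(60, array([-38.1,  75.3,  -7. , -59.2, 161.7, 112.8]))]
```

```bash
python3 - <<'E'
from h import *
np.set_printoptions(precision=4,suppress=True)
az=12
bx=np.array([np.cos(np.radians(az)),np.sin(np.radians(az))])
lipt=np.array([.525,-.365])+.02*bx
for th in(0,20,30,40,50,60,70):
    R,M=basR(az,th);lip=M@np.array([-.059,0,-.099]);feet=min((M@np.array([sx*.06,0,-.13]))[2] for sx in(-1,1))
    G=np.array([*(lipt-lip[:2]),.055-feet]);P=G+R[:,0]*.022
    print(th,'TCP',P,'lip z',G[2]+lip[2])
go([.6,-.35,.24],12)
# heights of shelf items not needed; lacquer pos
print(w("top",441,322,.03))
E
```

```text
0 TCP [ 0.6023 -0.3486  0.163 ] lip z 0.086
20 TCP [ 0.573  -0.3548  0.177 ] lip z 0.08447249138768881
30 TCP [ 0.5569 -0.3582  0.1785] lip z 0.08234678751731761
40 TCP [ 0.5404 -0.3617  0.1763] lip z 0.07939016534637486
50 TCP [ 0.524  -0.3652  0.1704] lip z 0.0756924603434017
60 TCP [ 0.5082 -0.3686  0.161 ] lip z 0.07136602540378444
70 TCP [ 0.4935 -0.3717  0.1483] lip z 0.06654231706388165
shift cm [ -3.44 -32.94   0.49] turn 0.16102012196982277 jaw 2.8
[ 0.3555 -0.2779  0.03  ]
```

Emit:
play_rows(
  travel=[
    [0,-0.8,0.2],
    [-0.2,-1.5,0],
    [-0.3,-2.2,0],
    [-0.3,-2.8,0],
    [-0.3,-3,0],
    [-0.3,-3,0],
    [-0.3,-3,0],
    [-0.3,-3,0],
    [-0.3,-3,0],
    [-0.3,-3,0],
    [-0.3,-2.5,0],
    [-0.3,-2,0],
  ],
  rotation=[
    [0,0,0.01],
    [0,-0.01,0.015],
    [0,-0.01,0.015],
    [0,0,0.015],
    [0,0,0.015],
    [0,0,0.015],
    [0,0,0.015],
    [0,0,0.015],
    [0,0,0.015],
    [0,0,0.015],
    [0,0,0.015],
    [0,0,0],
  ],
  claw=[0.5,0.5,0.5,0.5,0.5,0.5,0.5,0.5,0.5,0.5,0.5,0.5],
)

```text
time_s: 31.97
position: [0.5939, -0.3314, 0.2213]
tool_rot: [[-0.035, 0.973, 0.226], [0.014, 0.227, -0.974], [-0.999, -0.03, -0.021]]
ft_force: [0.3, -0.2, -3.8]
grip_width: 0.011
```

Emit:
play_rows(
  travel=[
    [-0.2,-1.4,0],
    [0,-0.7,0],
    [0,0,0],
    [0,0,0],
  ],
  rotation=[
    [0,0,0],
    [0,0,0],
    [0,0,0],
    [0,0,0],
  ],
  claw=[0.5,0.5,0.5,0.5],
)

```text
time_s: 32.3
position: [0.5889, -0.3586, 0.2164]
tool_rot: [[-0.041, 0.974, 0.221], [0.018, 0.222, -0.975], [-0.999, -0.036, -0.027]]
ft_force: [0.2, 0.9, -4.9]
grip_width: 0.0115
```

```bash
python3 - <<'E'
from h import *
st();go([.602,-.35,.2],12)
im=env.get_image("scene");crop("scene","s30.png",120,80,360,340,3,im)
E
```

```text
32.3 pos [ 0.5889 -0.3586  0.2164] F [ 0.1964  0.9252 -4.8848] w 0.0115
[[-0.0409  0.9744  0.2211]
 [ 0.0183  0.222  -0.9749]
 [-0.999  -0.0359 -0.027 ]]
q [-40.8495  38.0654  44.818   -0.7495  99.5789 -53.7669]
shift cm [ 1.31  0.86 -1.64] turn -0.014595855346881228 jaw 12.8
```

View pics/s30.png

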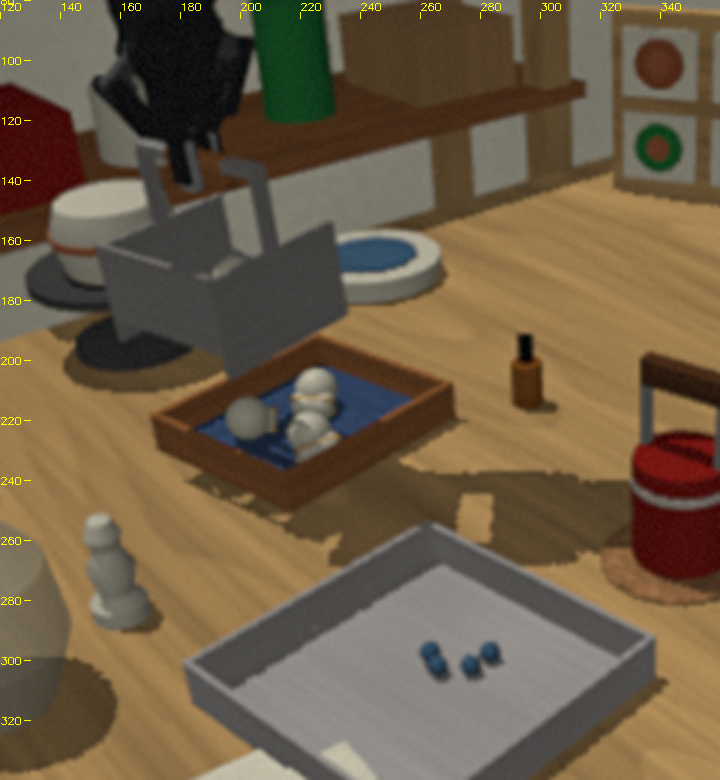

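Emit:
play_rows(
  travel=[
    [-0.5,0,-0.3],
    [-0.7,0,-0.4],
    [-0.7,0,-0.4],
    [-0.7,0,-0.4],
    [-0.7,0,-0.3],
    [-0.7,0,-0.2],
    [0,0,0],
  ],
  rotation=[
    [0.01,-0.07,0],
    [0.021,-0.098,0],
    [0.021,-0.098,0],
    [0.021,-0.098,0],
    [0.021,-0.098,0],
    [0.021,-0.098,0],
    [0,0,0],
  ],
  claw=[0.5,0.5,0.5,0.5,0.5,0.5,0.5],
)

```text
time_s: 32.93
position: [0.5515, -0.3454, 0.1967]
tool_rot: [[0.514, 0.823, 0.241], [0.131, 0.202, -0.971], [-0.848, 0.531, -0.004]]
ft_force: [-1.7, -0.4, -6.6]
grip_width: 0.0116
```

```bash
cat >> h.py <<'E'
def tilt():
    s=env.observe();R=s['tool_rot'];M=np.stack([R[:,1],-R[:,2],-R[:,0]],1)
    G=s['position']-R[:,0]*.022
    print('tilt',np.degrees(np.arcsin(M[2,0])),'az',np.degrees(np.arctan2(M[1,0],M[0,0])),'roll(y-axis z)',np.degrees(np.arcsin(M[2,1])))
    print('lip',G+M@np.array([-.059,0,-.099]),'feet',[(G+M@np.array([a*.06,0,-.13]))for a in(-1,1)],'grip',G)
E
python3 - <<'E'
from h import *
st();tilt()
E
```

```text
32.93 pos [ 0.5515 -0.3454  0.1967] F [-1.6606 -0.3528 -6.6018] w 0.0116
[[ 0.5141  0.8233  0.2408]
 [ 0.1313  0.2019 -0.9706]
 [-0.8476  0.5305 -0.0043]]
q [-55.1976  25.3849  78.2784  32.5134  67.6326 -79.3981]
tilt 32.042587270374156 az 13.780810080625777 roll(y-axis z) 0.24700697920593162
lip [ 0.5425 -0.3472  0.1001] feet [array([ 0.5576, -0.3433,  0.0733]), array([ 0.6564, -0.3191,  0.137 ])] grip [ 0.5402 -0.3483  0.2153]
```

Emit:
play_rows(
  travel=[
    [-0.6,-0.5,-0.5],
    [-0.8,-0.5,-0.5],
    [-0.8,-0.4,-0.5],
    [-0.8,-0.3,-0.4],
    [0,0,0],
    [0,0,0],
  ],
  rotation=[
    [0.018,-0.085,-0.01],
    [0.018,-0.085,-0.01],
    [0.018,-0.085,0],
    [0.018,-0.085,0],
    [0,0,0],
    [0,0,0],
  ],
  claw=[0.5,0.5,0.5,0.5,0.5,0.5],
)

```text
time_s: 33.43
position: [0.5243, -0.3573, 0.1825]
tool_rot: [[0.773, 0.591, 0.23], [0.173, 0.152, -0.973], [-0.61, 0.792, 0.016]]
ft_force: [0.6, 0.7, -4.0]
grip_width: 0.0116
```

```bash
python3 - <<'E'
from h import *
st();tilt()
im=env.get_image("scene");crop("scene","s31.png",120,80,360,300,3,im)
E
```

```text
33.43 pos [ 0.5243 -0.3573  0.1825] F [ 0.5855  0.7201 -4.0411] w 0.0116
[[ 0.773   0.5912  0.2299]
 [ 0.1729  0.1524 -0.9731]
 [-0.6104  0.792   0.0156]]
q [ -65.9768   26.3483   92.439    59.3883   64.4455 -108.9134]
tilt 52.370234370907596 az 14.45434653830188 roll(y-axis z) -0.8947165920397029
lip [ 0.549  -0.353   0.0887] feet [array([ 0.5723, -0.3478,  0.069 ]), array([ 0.6433, -0.3295,  0.1641])] grip [ 0.5073 -0.3611  0.1959]
```

View pics/s31.png

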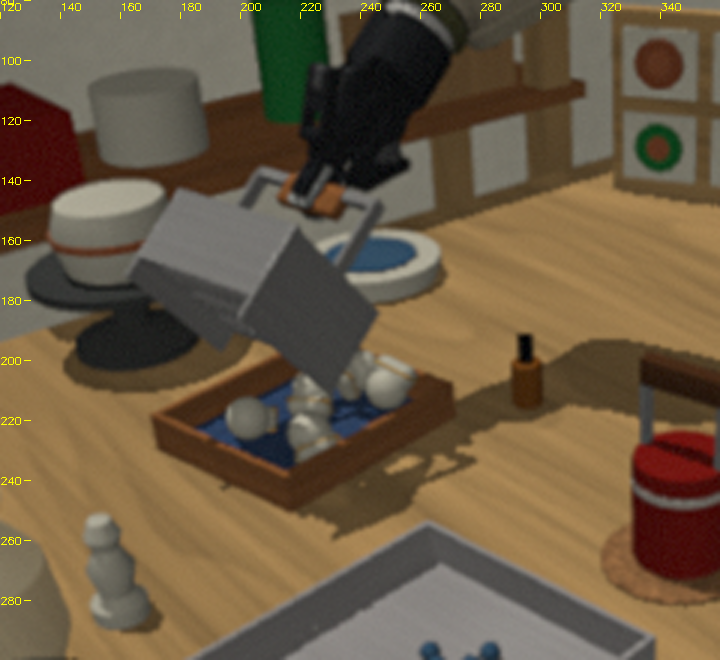

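Emit:
play_rows(
  travel=[
    [-0.5,-0.2,-0.3],
    [-0.6,-0.2,-0.4],
    [-0.6,-0.1,-0.4],
    [-0.5,0,-0.3],
    [0,0,0],
    [0,0,0],
    [0,0,0],
  ],
  rotation=[
    [0.018,-0.085,0],
    [0.018,-0.085,0],
    [0.018,-0.085,0],
    [0.018,-0.085,0],
    [0,0,0],
    [0,0,0],
    [0,0,0],
  ],
  claw=[0.5,0.5,0.5,0.5,0.5,0.5,0.5],
)

```text
time_s: 34.07
position: [0.5108, -0.3592, 0.1754]
tool_rot: [[0.927, 0.286, 0.241], [0.216, 0.116, -0.97], [-0.305, 0.951, 0.045]]
ft_force: [-0.6, 0.3, -4.5]
grip_width: 0.0109
```

```bash
python3 - <<'E'
from h import *
st();tilt()
im=env.get_image("scene");crop("scene","s32.png",120,80,360,300,3,im)
im=env.get_image("top");crop("top","t32.png",400,160,560,320,4,im)
E
```

```text
34.07 pos [ 0.5108 -0.3592  0.1754] F [-0.6239  0.3318 -4.5495] w 0.0109
[[ 0.9275  0.2862  0.2406]
 [ 0.2159  0.1156 -0.9696]
 [-0.3053  0.9512  0.0454]]
q [ -72.7851   33.3724  100.7923   79.7698   74.8289 -134.8882]
tilt 72.02189868102448 az 21.988162098343857 roll(y-axis z) -2.602300284584575
lip [ 0.5654 -0.3494  0.0958] feet [array([ 0.5938, -0.3428,  0.0854]), array([ 0.6282, -0.329 ,  0.1995])] grip [ 0.4904 -0.364   0.1822]
```

View pics/s32.png

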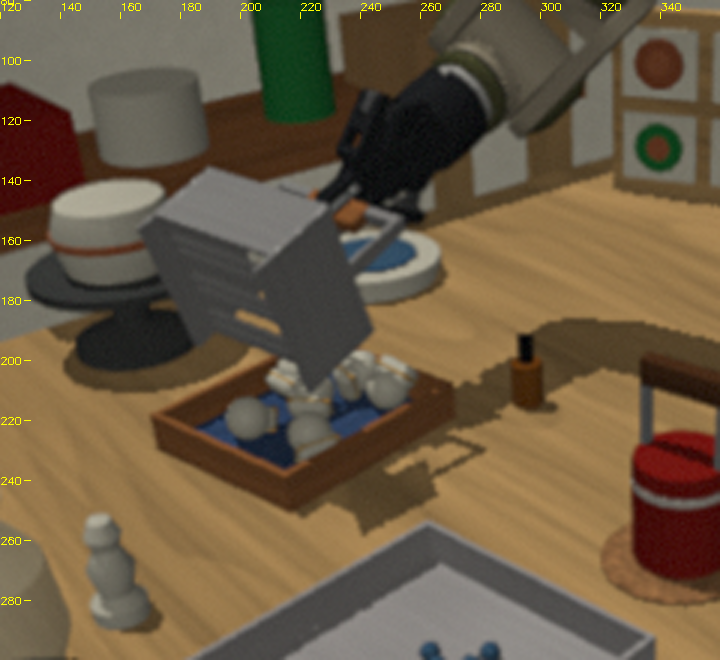

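View pics/t32.png

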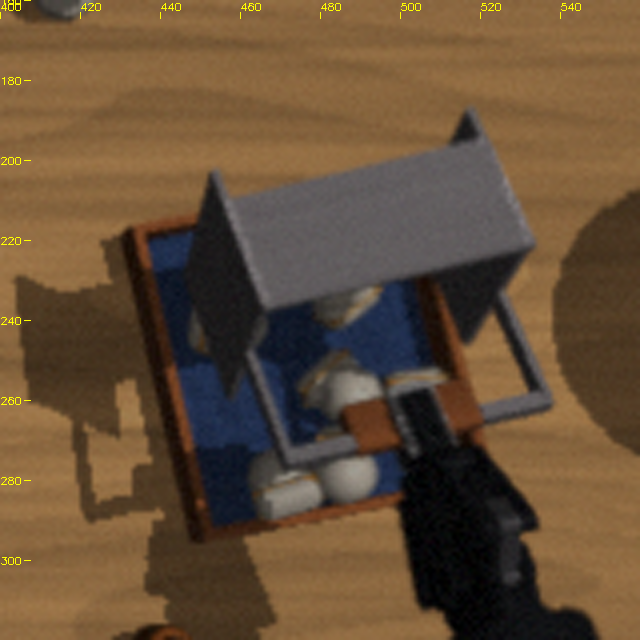

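Emit:
play_rows(
  travel=[
    [0,0,2],
    [0,0,2],
    [0.3,0,1.5],
    [0.5,0,1],
    [0.5,0,0],
    [0.5,0,0],
    [0.5,0,0],
    [0.5,0,0],
    [0.5,0,0],
    [0.5,0,0],
    [0.5,0,0],
    [0.5,0,0],
  ],
  rotation=[
    [0,0,0],
    [-0.024,0.1,0],
    [-0.024,0.1,0],
    [-0.024,0.1,0],
    [-0.024,0.1,0],
    [-0.024,0.1,0],
    [-0.024,0.1,0],
    [-0.024,0.1,0],
    [-0.024,0.1,0],
    [-0.024,0.1,0],
    [-0.024,0.1,0],
    [-0.024,0.1,0],
  ],
  claw=[0.5,0.5,0.5,0.5,0.5,0.5,0.5,0.5,0.5,0.5,0.5,0.5],
)

```text
time_s: 35.17
position: [0.5612, -0.3553, 0.2649]
tool_rot: [[0.087, 0.959, 0.27], [-0.029, 0.273, -0.962], [-0.996, 0.076, 0.051]]
ft_force: [-0.5, -0.0, -5.0]
grip_width: 0.0112
```

```bash
python3 - <<'E'
from h import *
st();tilt()
im=env.get_image("scene");crop("scene","s33.png",120,60,360,300,3,im)
im=env.get_image("top");crop("top","t33.png",400,160,560,320,4,im)
E
```

```text
35.17 pos [ 0.5612 -0.3553  0.2649] F [-0.533  -0.0251 -5.0039] w 0.0112
[[ 0.0868  0.959   0.2698]
 [-0.0286  0.2731 -0.9616]
 [-0.9958  0.0758  0.0511]]
q [-43.4779  29.829   52.3414   2.2372  93.0809 -59.0475]
tilt 4.345120442268733 az 15.894073221413034 roll(y-axis z) -2.9313918774602334
lip [ 0.5113 -0.3736  0.1837] feet [array([ 0.5131, -0.3748,  0.1528]), array([ 0.6281, -0.342 ,  0.1619])] grip [ 0.5593 -0.3547  0.2868]
```

View pics/s33.png

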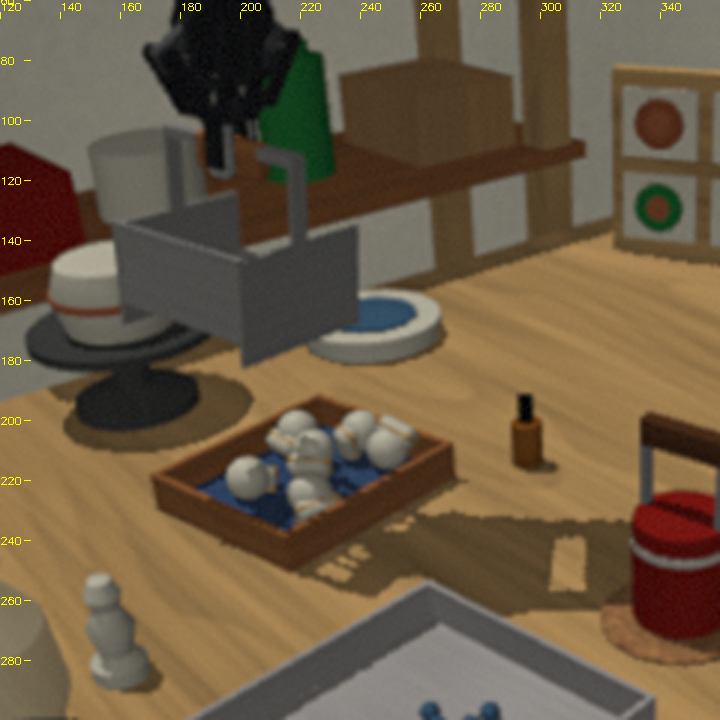

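View pics/t33.png

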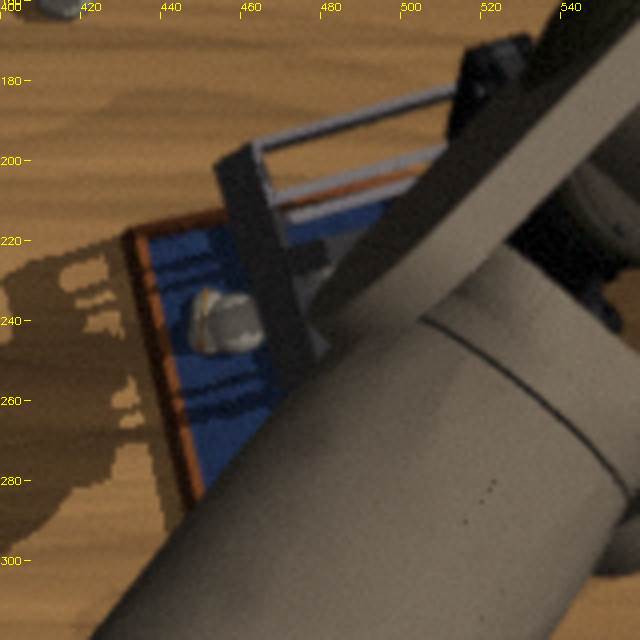

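```bash
python3 - <<'E'
from h import *
im=env.get_image("top");crop("top","t34.png",105,190,225,310,6,im)
im=env.get_image("scene");crop("scene","s34.png",380,270,600,470,3,im)
E
```

```text
(no output)
```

View pics/t34.png

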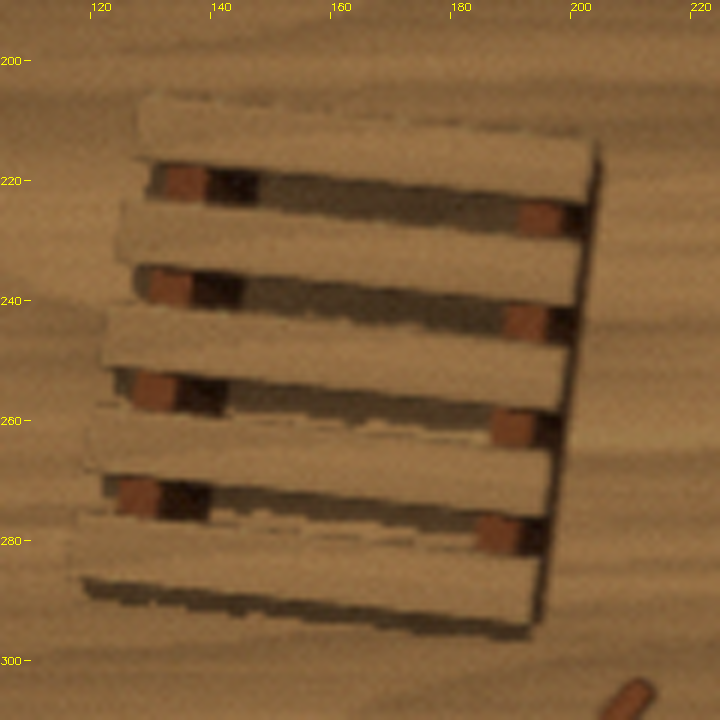

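View pics/s34.png

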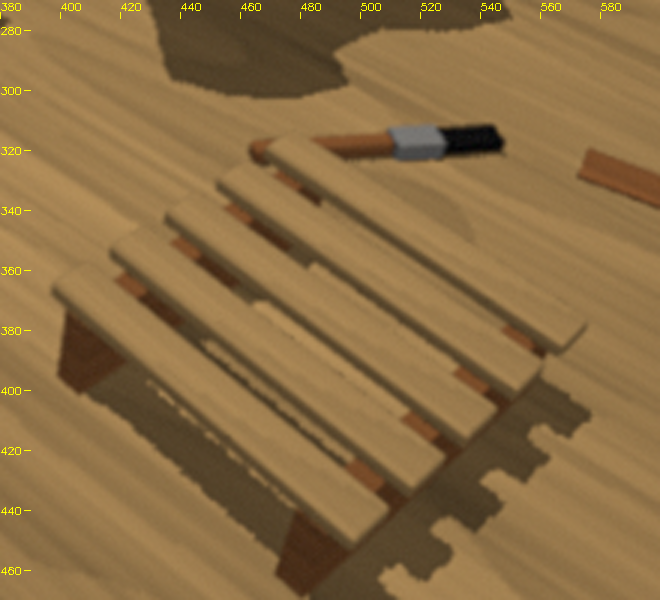

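```bash
python3 - <<'E'
from h import *
np.set_printoptions(precision=4,suppress=True)
P=[w("top",u,v,.06) for u,v in((129,206),(203.5,213),(194.5,293),(116.5,286))]
P=np.array(P);print(P,P.mean(0))
a=lambda d:np.degrees(np.arctan2(d[1],d[0]))
print(a(P[0]-P[3]),a(P[1]-P[2]),a(P[0]-P[1]),a(P[3]-P[2]),[np.linalg.norm(P[i]-P[(i+1)%4]) for i in range(4)])
E
```

```text
[[0.6199 0.4479 0.06  ]
 [0.6037 0.2727 0.06  ]
 [0.4181 0.2866 0.06  ]
 [0.4334 0.4661 0.06  ]] [0.5188 0.3683 0.06  ]
-5.567112574456195 -4.27612947619889 84.71431706612755 85.1354915774312 [np.float64(0.17598407053504858), np.float64(0.18612564828619843), np.float64(0.18018890610127933), np.float64(0.1874235526168989)]
```

Emit:
play_rows(
  travel=[
    [0,1,1],
    [0,2,1],
    [0,3,1],
    [0,3.5,1],
    [0,3.5,0.5],
    [0,3.5,0.5],
    [0,3.5,0.3],
    [0,3.5,0.3],
    [0,3.5,0.3],
    [0,3.5,0.3],
    [0,3.5,0.3],
    [0,3.5,0.3],
  ],
  rotation=[
    [0.015,0.04,0],
    [0.015,0.04,0],
    [0,0.01,-0.02],
    [0,0,-0.02],
    [0,0,-0.02],
    [0,0,-0.02],
    [0,0,-0.02],
    [0,0,-0.02],
    [0,0,-0.02],
    [0,0,-0.02],
    [0,0,-0.02],
    [0,0,-0.02],
  ],
  claw=[0.5,0.5,0.5,0.5,0.5,0.5,0.5,0.5,0.5,0.5,0.5,0.5],
)

```text
time_s: 36.37
position: [0.5465, 0.0248, 0.3343]
tool_rot: [[0.017, 0.999, 0.036], [0.019, 0.036, -0.999], [-1.0, 0.018, -0.018]]
ft_force: [0.9, -0.2, -3.8]
grip_width: 0.011
```

Emit:
play_rows(
  travel=[
    [-0.3,3.5,0],
    [-0.3,3.5,0],
    [-0.3,3.5,-0.3],
    [-0.3,3.5,-0.5],
    [-0.3,3.5,-0.5],
    [-0.3,3.5,-0.5],
    [-0.3,3.2,-0.5],
    [-0.2,3,-0.5],
    [-0.2,2,-0.5],
    [0,1,0],
    [0,0,0],
  ],
  rotation=[
    [0,0,-0.02],
    [-0.01,0,-0.02],
    [-0.01,0,-0.02],
    [0,0,-0.02],
    [0,0,-0.02],
    [0,0,-0.02],
    [0,0,0],
    [0,0,0],
    [0,0,0],
    [0,0,0],
    [0,0,0],
  ],
  claw=[0.5,0.5,0.5,0.5,0.5,0.5,0.5,0.5,0.5,0.5,0.5],
)

```text
time_s: 37.28
position: [0.5099, 0.3387, 0.3056]
tool_rot: [[0.031, 0.994, -0.104], [0.015, -0.104, -0.994], [-0.999, 0.029, -0.018]]
ft_force: [0.3, 0.2, -3.5]
grip_width: 0.0109
```

```bash
python3 - <<'E'
from h import *
st();tilt();go([.519,.368,.166],-5)
im=env.get_image("scene");crop("scene","s35.png",340,120,620,470,2,im)
im=env.get_image("top");crop("top","t35.png",400,180,540,320,4,im)
E
```

```text
37.28 pos [0.5099 0.3387 0.3056] F [ 0.303   0.1695 -3.535 ] w 0.0109
[[ 0.031   0.9941 -0.1037]
 [ 0.0151 -0.1042 -0.9944]
 [-0.9994  0.0292 -0.0182]]
q [22.4681 25.0003 53.876   0.1229 99.1519 28.4575]
tilt 1.6759854753360828 az -5.983029572698799 roll(y-axis z) 1.0455241081600704
lip [0.4536 0.346  0.2269] feet [array([0.4536, 0.3466, 0.1959]), array([0.5729, 0.3341, 0.1994])] grip [0.5092 0.3383 0.3275]
shift cm [  0.91   2.93 -13.96] turn 0.01715710268806697 jaw -6.0
```

View pics/s35.png

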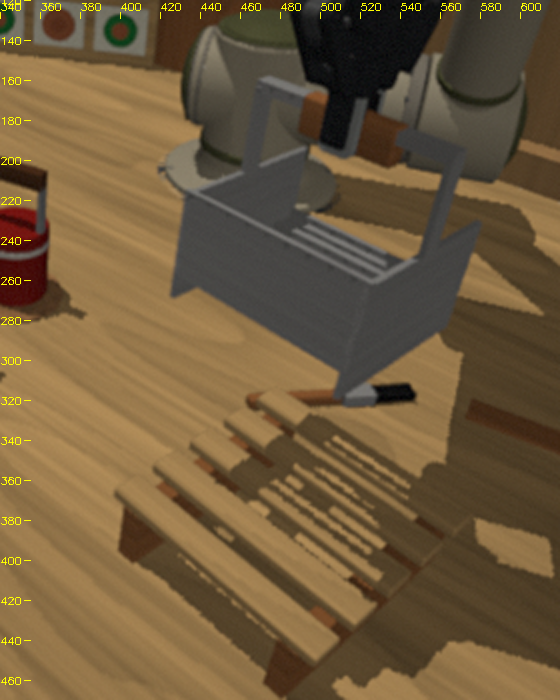

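View pics/t35.png

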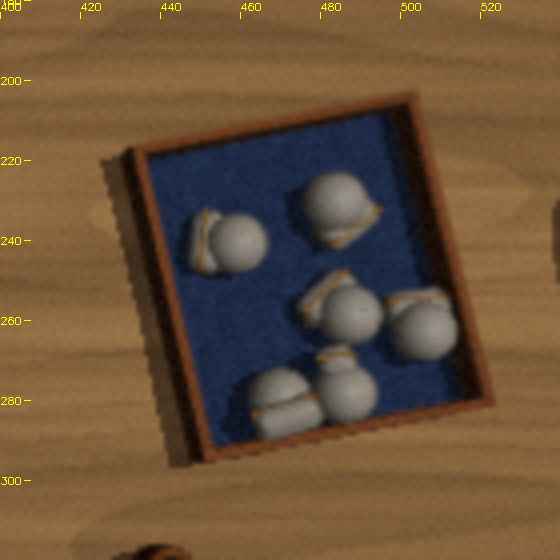

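Emit:
play_rows(
  travel=[
    [0.5,1.5,-1],
    [0.3,1.3,-2],
    [0,0,-2.5],
    [0,0,-2.5],
    [0,0,-2],
    [0,0,-1],
    [0,0,0],
  ],
  rotation=[
    [-0.015,0.03,0.01],
    [0,0,0],
    [0,0,0],
    [0,0,0],
    [0,0,0],
    [0,0,0],
    [0,0,0],
  ],
  claw=[0.5,0.5,0.5,0.5,0.5,0.5,0.5],
)

```text
time_s: 37.97
position: [0.5237, 0.3529, 0.1977]
tool_rot: [[0.011, 0.994, -0.112], [0.002, -0.112, -0.994], [-1.0, 0.01, -0.004]]
ft_force: [0.6, 0.2, -3.5]
grip_width: 0.0113
```

```bash
python3 - <<'E'
from h import *
st();tilt();go([.519,.368,.166],-5)
E
```

```text
37.97 pos [0.5237 0.3529 0.1977] F [ 0.6159  0.1928 -3.4625] w 0.0113
[[ 0.0106  0.9937 -0.1117]
 [ 0.0024 -0.1117 -0.9937]
 [-0.9999  0.0103 -0.0036]]
q [23.2995 30.3632 62.0629 -0.1149 86.9591 29.7174]
tilt 0.5907767940673666 az -6.413512737075624 roll(y-axis z) 0.20500507064436724
lip [0.4659 0.3597 0.1201] feet [array([0.4653, 0.3598, 0.0891]), array([0.5845, 0.3464, 0.0903])] grip [0.5235 0.3528 0.2197]
shift cm [-0.47  1.51 -3.17] turn 0.02467045128084651 jaw -6.4
```

Emit:
play_rows(
  travel=[
    [-0.3,1,0],
    [-0.2,0.4,0],
    [0,0,-0.8],
    [0,0,-0.8],
    [0,0,0],
    [0,0,0],
  ],
  rotation=[
    [0,0.01,0.02],
    [0,0,0],
    [0,0,0],
    [0,0,0],
    [0,0,0],
    [0,0,0],
  ],
  claw=[0.5,0.5,0.5,0.5,0.5,0.5],
)

```text
time_s: 38.47
position: [0.521, 0.3655, 0.1851]
tool_rot: [[0.006, 0.996, -0.094], [0.006, -0.094, -0.996], [-1.0, 0.006, -0.006]]
ft_force: [0.2, -0.0, -4.1]
grip_width: 0.0114
```

```bash
python3 - <<'E'
from h import *
st();tilt();go([.519,.368,.166],-5)
im=env.get_image("scene");crop("scene","s36.png",380,200,620,470,3,im)
E
```

```text
38.47 pos [0.521  0.3655 0.1851] F [ 0.1698 -0.0419 -4.1448] w 0.0114
[[ 0.0064  0.9955 -0.0942]
 [ 0.0058 -0.0942 -0.9955]
 [-1.      0.0059 -0.0063]]
q [24.3447 31.3753 62.3284  0.1488 85.8242 29.7382]
tilt 0.3362733401362223 az -5.404785301655227 roll(y-axis z) 0.36316899783699796
lip [0.4628 0.3715 0.1078] feet [array([0.462 , 0.3718, 0.0768]), array([0.5814, 0.3605, 0.0775])] grip [0.5209 0.3654 0.2071]
shift cm [-0.2   0.25 -1.91] turn 0.007064836277562109 jaw -5.4
```

View pics/s36.png

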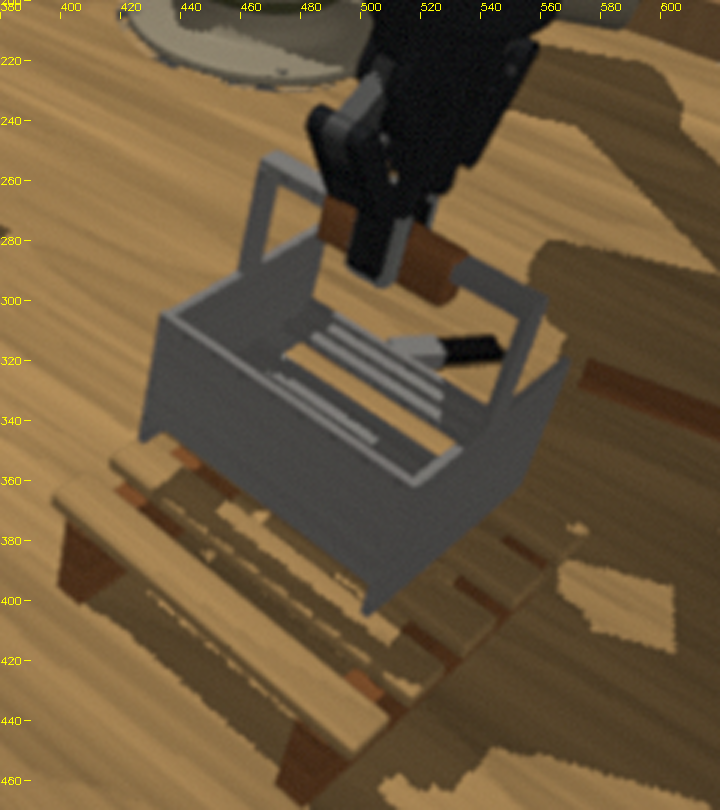

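Emit:
play_rows(
  travel=[
    [-0.2,0.3,-0.5],
    [0,0,-0.6],
    [0,0,-0.4],
    [0,0,0],
    [0,0,0],
    [0,0,0],
  ],
  rotation=[
    [-0.006,0.006,0.005],
    [0,0,0],
    [0,0,0],
    [0,0,0],
    [0,0,0],
    [0,0,0],
  ],
  claw=[0.5,0.5,0.5,0.5,0.5,0.5],
)

```text
time_s: 39.02
position: [0.5187, 0.3689, 0.1685]
tool_rot: [[-0.0, 0.996, -0.088], [-0.001, -0.088, -0.996], [-1.0, -0.0, 0.001]]
ft_force: [-0.2, -0.6, -3.5]
grip_width: 0.0115
```

Emit:
play_rows(
  travel=[
    [0,0,-0.25],
    [0,0,0],
    [0,0,0],
    [0,0,0],
    [0,0,0],
  ],
  rotation=[
    [0,0,0],
    [0,0,0],
    [0,0,0],
    [0,0,0],
    [0,0,0],
  ],
  claw=[0.5,0.5,0.5,0.5,0.5],
)

```text
time_s: 39.43
position: [0.519, 0.3689, 0.1663]
tool_rot: [[0.001, 0.996, -0.089], [-0.001, -0.089, -0.996], [-1.0, 0.001, 0.001]]
ft_force: [-0.2, 0.2, -3.8]
grip_width: 0.0114
```

Emit:
play_rows(
  travel=[
    [0,0,-0.2],
    [0,0,0],
    [0,0,0],
    [0,0,0],
    [0,0,0],
  ],
  rotation=[
    [0,0,0],
    [0,0,0],
    [0,0,0],
    [0,0,0],
    [0,0,0],
  ],
  claw=[0.5,0.5,0.5,0.5,0.5],
)

```text
time_s: 39.85
position: [0.5191, 0.3688, 0.1643]
tool_rot: [[0.001, 0.996, -0.089], [-0.0, -0.089, -0.996], [-1.0, 0.001, 0.0]]
ft_force: [0.1, 0.0, -3.6]
grip_width: 0.0115
```

```bash
python3 - <<'E'
from h import *
st()
im=env.get_image("scene");crop("scene","s37.png",380,240,620,470,3,im)
E
```

```text
39.85 pos [0.5191 0.3688 0.1643] F [ 0.1203  0.0234 -3.6107] w 0.0115
[[ 0.001   0.9961 -0.0888]
 [-0.0004 -0.0888 -0.9961]
 [-1.      0.001   0.0003]]
q [24.7847 32.4624 63.8382 -0.0457 83.6566 29.882 ]
```

View pics/s37.png

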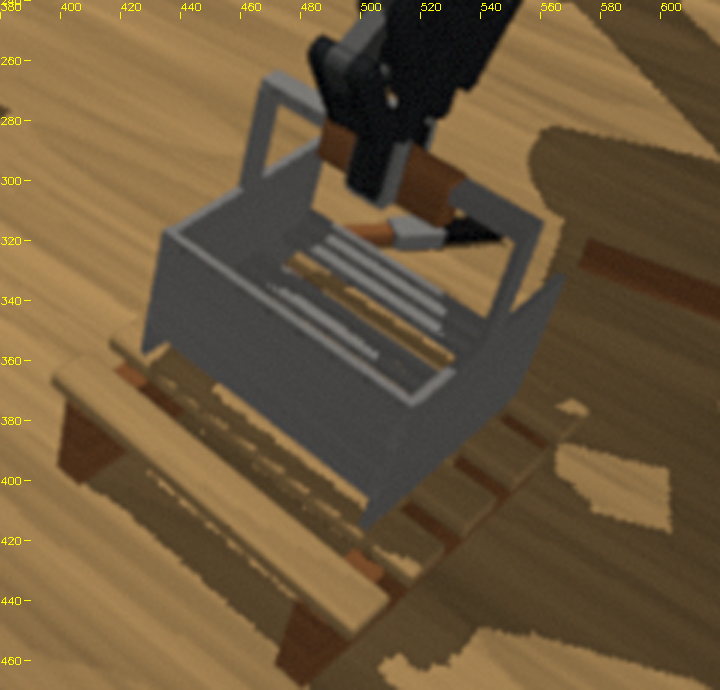

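Emit:
play_rows(
  travel=[
    [0,0,-0.2],
    [0,0,0],
    [0,0,0],
    [0,0,0],
  ],
  rotation=[
    [0,0,0],
    [0,0,0],
    [0,0,0],
    [0,0,0],
  ],
  claw=[0.5,0.5,0.5,0.5],
)

```text
time_s: 40.23
position: [0.519, 0.3689, 0.1621]
tool_rot: [[0.001, 0.996, -0.089], [-0.0, -0.089, -0.996], [-1.0, 0.001, 0.0]]
ft_force: [-0.2, -0.1, -3.8]
grip_width: 0.0113
```

Emit:
play_rows(
  travel=[
    [0,0,-0.2],
    [0,0,0],
    [0,0,-0.2],
    [0,0,0],
    [0,0,0],
  ],
  rotation=[
    [0,0,0],
    [0,0,0],
    [0,0,0],
    [0,0,0],
    [0,0,0],
  ],
  claw=[0.5,0.5,0.5,0.5,0.5],
)

```text
time_s: 40.65
position: [0.519, 0.3689, 0.1576]
tool_rot: [[0.001, 0.996, -0.089], [-0.0, -0.089, -0.996], [-1.0, 0.001, 0.0]]
ft_force: [0.6, 0.3, -3.4]
grip_width: 0.0114
```

```bash
python3 - <<'E'
from h import *
st()
im=env.get_image("scene");crop("scene","s38.png",390,310,570,440,4,im)
E
```

```text
40.65 pos [0.519  0.3689 0.1576] F [ 0.5625  0.3209 -3.4328] w 0.0114
[[ 0.0009  0.9961 -0.0887]
 [-0.0004 -0.0887 -0.9961]
 [-1.      0.001   0.0004]]
q [24.7899 32.7499 64.4487 -0.0454 82.7644 29.8818]
```

View pics/s38.png

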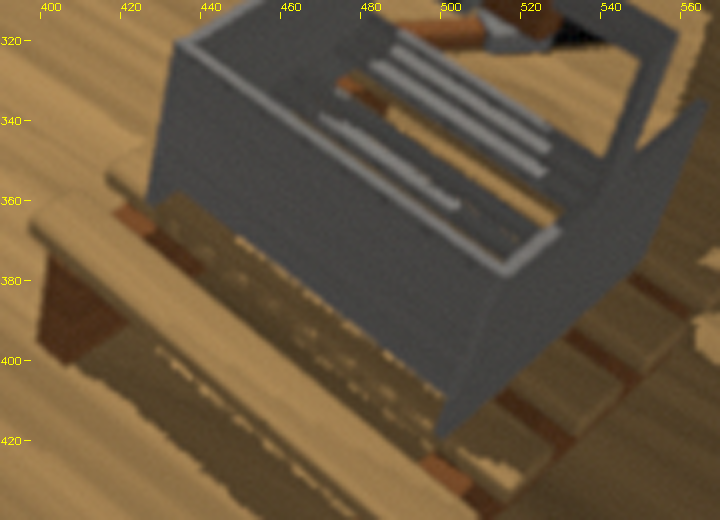

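Emit:
play_rows(
  travel=[
    [0,0,-0.2],
    [0,0,0],
    [0,0,0],
  ],
  rotation=[
    [0,0,0],
    [0,0,0],
    [0,0,0],
  ],
  claw=[0.5,0.5,0.5],
)

```text
time_s: 40.95
position: [0.5192, 0.3688, 0.1564]
tool_rot: [[0.002, 0.996, -0.089], [-0.0, -0.089, -0.996], [-1.0, 0.002, -0.0]]
ft_force: [0.2, 0.4, -4.4]
grip_width: 0.011
```

Emit:
play_rows(
  travel=[
    [0,0,-0.2],
    [0,0,0],
    [0,0,0],
  ],
  rotation=[
    [0,0,0],
    [0,0,0],
    [0,0,0],
  ],
  claw=[0.5,0.5,0.5],
)

```text
time_s: 41.2
position: [0.5195, 0.3684, 0.1565]
tool_rot: [[0.005, 0.996, -0.089], [-0.0, -0.089, -0.996], [-1.0, 0.005, -0.0]]
ft_force: [0.8, 0.2, -3.8]
grip_width: 0.0114
```

Emit:
play_rows(
  travel=[
    [0,0,0],
    [0,0,0],
    [0,0,0],
  ],
  rotation=[
    [0,0,0],
    [0,0,0],
    [0,0,0],
  ],
  claw=[0.5,0.5,0.5],
)

```text
time_s: 41.45
position: [0.5194, 0.3683, 0.1561]
tool_rot: [[0.004, 0.996, -0.089], [-0.0, -0.089, -0.996], [-1.0, 0.004, 0.0]]
ft_force: [-0.4, -1.4, -0.9]
grip_width: 0.0111
```

```bash
python3 - <<'E'
from h import *
st();tilt()
im=env.get_image("scene");crop("scene","s39.png",390,240,570,440,4,im)
E
```

```text
41.45 pos [0.5194 0.3683 0.1561] F [-0.4205 -1.3731 -0.8582] w 0.0111
[[ 0.0042  0.996  -0.0888]
 [-0.0005 -0.0888 -0.9961]
 [-1.      0.0042  0.0001]]
q [24.7649 32.7416 64.7164 -0.1267 82.3374 29.8735]
tilt 0.24002370608246926 az -5.091973401134663 roll(y-axis z) -0.007023528719553749
lip [0.461  0.3735 0.0789] feet [array([0.4601, 0.3736, 0.0479]), array([0.5796, 0.363 , 0.0484])] grip [0.5193 0.3684 0.1781]
```

View pics/s39.png

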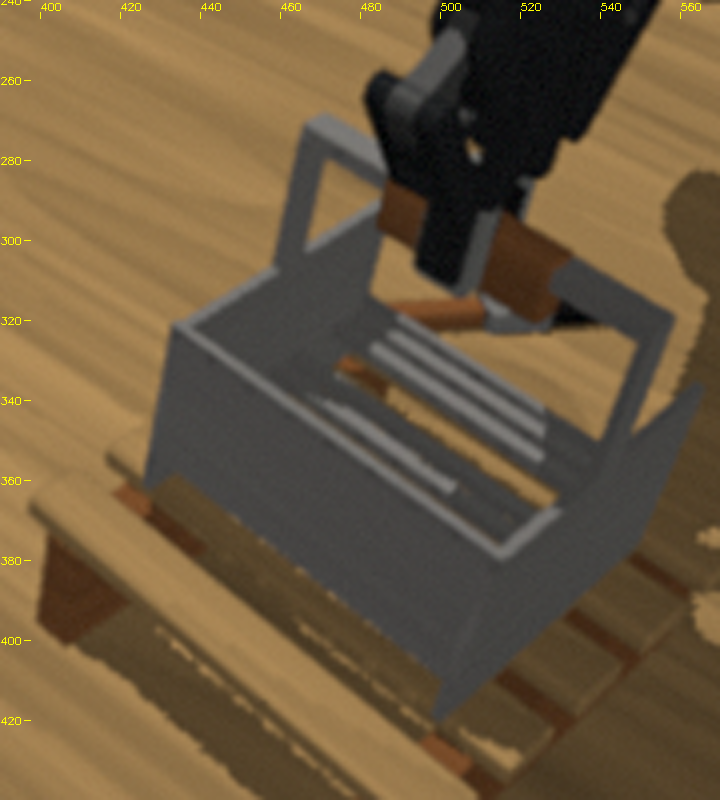

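Emit:
play_rows(
  travel=[
    [0,0,0],
    [0,0,0],
    [0,0,0],
    [0,0,0],
    [0,0,0.5],
    [0,0,2],
    [0,0,4],
    [0,0,4],
    [0,0,4],
  ],
  rotation=[
    [0,0,0],
    [0,0,0],
    [0,0,0],
    [0,0,0],
    [0,0,0],
    [0,0,0],
    [0,0,0],
    [0,0,0],
    [0,0,0],
  ],
  claw=[1.5,2.5,4,5,5.5,5.5,5.5,5.5,5.5],
)

```text
time_s: 42.25
position: [0.5164, 0.3672, 0.299]
tool_rot: [[-0.01, 0.996, -0.089], [-0.006, -0.089, -0.996], [-1.0, -0.01, 0.007]]
ft_force: [0.8, 0.0, 0.3]
grip_width: 0.0556
```

Emit:
play_rows(
  travel=[
    [0,-2,2],
    [-1,-4,0],
    [-1,-4,0],
    [-1,-4,0],
    [-1,-4,0],
    [-1,-4,0],
    [-1,-4,0],
    [0,-4,0],
    [0,-4,0],
    [0,-4,0],
    [0,0,0],
  ],
  rotation=[
    [0,0,0],
    [0,0,0],
    [0,0,0],
    [0,0,0],
    [0,0,0],
    [0,0,0],
    [0,0,0],
    [0,0,0],
    [0,0,0],
    [0,0,0],
    [0,0,0],
  ],
  claw=[5.5,5.5,5.5,5.5,5.5,5.5,5.5,5.5,5.5,5.5,5.5],
)

```text
time_s: 43.17
position: [0.4513, -0.0219, 0.3362]
tool_rot: [[0.019, 0.996, -0.082], [-0.001, -0.082, -0.997], [-1.0, 0.02, -0.0]]
ft_force: [-0.5, 0.4, 0.1]
grip_width: 0.0548
```

```bash
python3 - <<'E'
from h import *
st()
im=env.get_image("scene");crop("scene","s40.png",390,240,570,440,4,im);crop("scene","s40b.png",100,160,500,440,2,im)
im=env.get_image("top");crop("top","t40.png",80,140,540,400,1,im);crop("top","t40b.png",100,190,230,310,6,im);crop("top","t40c.png",400,180,540,320,4,im)
E
```

```text
43.17 pos [ 0.4513 -0.0219  0.3362] F [-0.5316  0.4127  0.1174] w 0.0548
[[ 0.0195  0.9964 -0.0823]
 [-0.0011 -0.0823 -0.9966]
 [-0.9998  0.0195 -0.0005]]
q [-18.0345   7.307   73.9707   0.287   97.64   -13.2721]
```

View pics/s40.png

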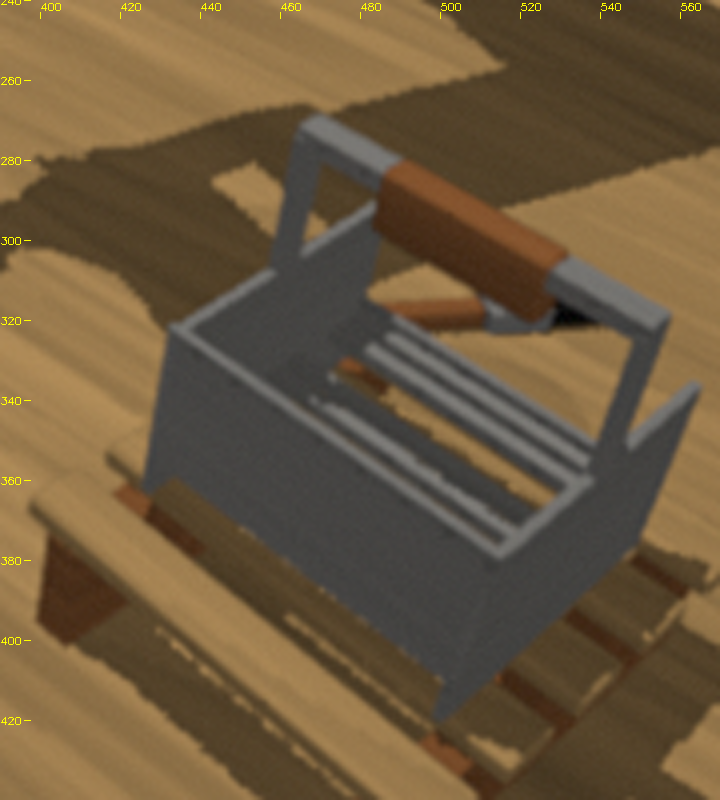

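View pics/s40b.png

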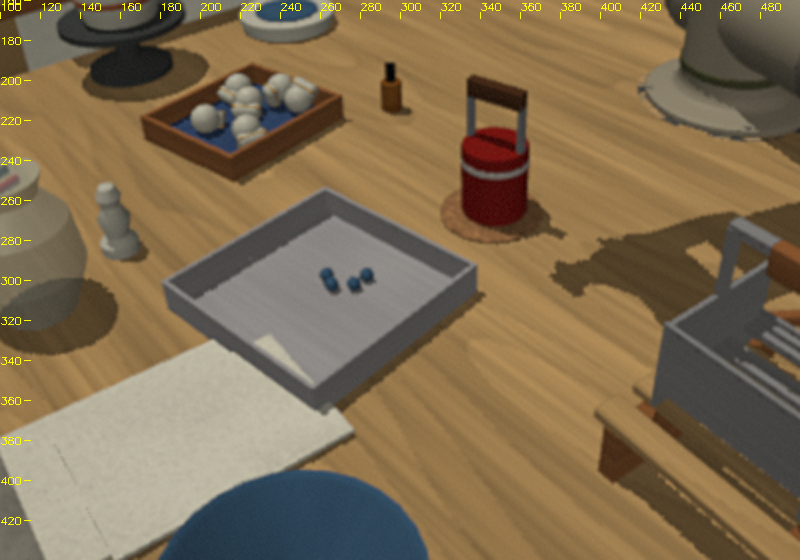

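View pics/t40b.png

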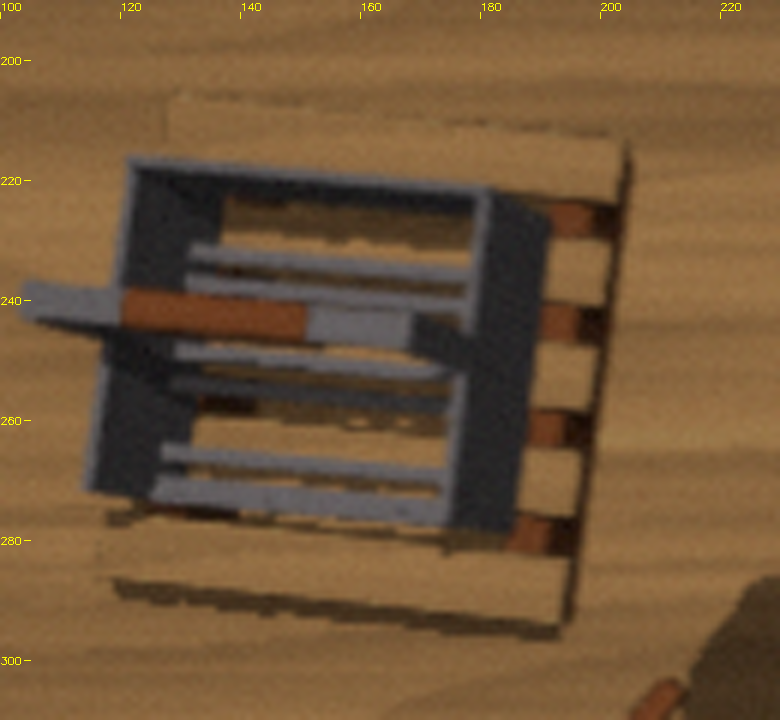

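View pics/t40c.png

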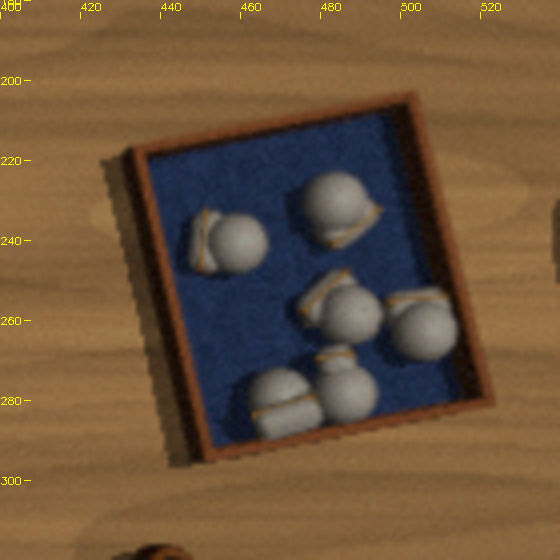

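```bash
python3 - <<'E'
from h import *
np.set_printoptions(precision=4,suppress=True)
o=np.array([2.5,2.0])
for s_,t in(((433,321),(181,221)),((513,378.5),(121.5,217)),((562,336),(115,271.5))):
    print(tri(np.array(s_)+o,t))
# predicted basket
B=Rn.from_euler('z',-5,degrees=True).as_matrix();c=np.array([.5194,.3683,.06])
pts=[[.06,-.066,.08],[.06,.066,.08],[-.06,.066,.078],[-.06,-.066,.078],[.06,-.066,0],[.06,.066,0]]
for p in pts: 
    P=c+B@p; print(p,px("scene",P)[0]-o,px("top",P)[0])
E
```

```text
[0.5712 0.3005 0.1358]
[0.5807 0.4296 0.1337]
[0.4621 0.4385 0.1315]
[0.06, -0.066, 0.08] [430.2884 318.3753] [181.7442 219.7318]
[0.06, 0.066, 0.08] [512.9123 376.5171] [121.1321 214.3155]
[-0.06, 0.066, 0.078] [563.0735 333.9765] [113.3861 269.7356]
[-0.06, -0.066, 0.078] [482.801  286.6539] [174.7751 275.3467]
[0.06, -0.066, 0] [423.2745 358.6862] [192.48  225.805]
[0.06, 0.066, 0] [498.0946 417.6478] [136.3651 220.7814]
```

```bash
python3 - <<'E'
from h import *
np.set_printoptions(precision=4,suppress=True)
o=np.array([2.5,2.0])
print(tri(np.array((395.5,365.5))+o,(203.5,213)))
print(tri(np.array((494,451))+o,(128.5,206)))
crop("scene","s41.png",380,330,560,470,4)
E
```

```text
[0.6063 0.2741 0.0511]
[0.6231 0.4511 0.0504]
```

View pics/s41.png

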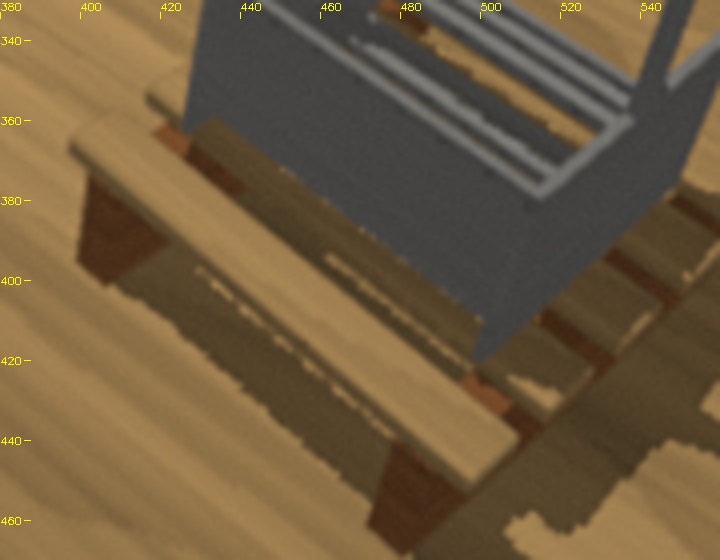

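```bash
python3 - <<'E'
from h import *
st()
print(env.close_job())
E
```

```text
43.32 pos [ 0.4514 -0.0163  0.3363] F [-0.3935  0.862  -1.5542] w 0.055
[[ 0.0198  0.9969 -0.0767]
 [ 0.0011 -0.0768 -0.997 ]
 [-0.9998  0.0197 -0.0026]]
q [-17.4041   7.2835  73.9805   0.4005  97.6711 -12.9453]
the job is handed in; nothing more can be done
None
```

I did the whole task in the order asked and handed the job in at 43 s, within the 210 s limit.

- **Loose knobs:** there were three on the bench, and all three went into the tray first.
- **Pot:** I lifted it by its handle and set it upright on the cork mat. On the first touchdown it was sliding toward the mat's edge, so I lifted it about 1 cm and re-centred it.
- **Basket:** I shook it just above the catch pan. After a picture showed four balls in the pan, I tipped its three knobs into the tray and stood the empty basket on the low stand.

In the last pictures:
- **Balls and knobs:** four balls lie in the pan and six knobs lie inside the tray.
- **Pot:** it stands upright and near the middle of the mat.
- **Basket:** it is empty, level and centred on the slats.
- **Robot and bystanders:** the gripper is clear of everything. I moved nothing near the figurine, and the basket came down beside the brush without reaching it. I did not measure either one's position afterward.

Two readings disagreed:
- **Basket position in the grip:** it slipped about 9–10 mm in the fingers, probably when its back edge met the pan during shaking. It therefore touched the stand with the arm that much lower than worked out, and I found contact by force and stall.
- **Height check:** my camera measurement put the basket rim 4–6 mm low. It put the stand itself about 9 mm low too, so I took this as a bias in the method. Relative to the stand, the rim height came out right to within a few millimetres.

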